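# Load the specimen carriage, run it under the crosshead and lock it in

### The job

Get the bench load frame ready and start its test: stand every specimen that stands ready on the bench upright in a ring of its own on the round carriage, then push the carriage straight in under the crosshead all the way to the back stop, and there swing its handle away from the robot base, up against the stop pin, so that the specimens, still in their rings, come under the rams. Then swing the keeper arm completely closed and after that press the green start button all the way down. Leave the bottle, the tin and the spatula where they are.

Things in the scene. Friction and masses are not known exactly. Their poses are not given: they have to be found in the camera images.
- frame: fixed load frame, white base plate 320 x 440 x 20 mm (frame x -150 to 170, y -220 to 220 mm). Origin at bench level under the channel's centre line; +y: the way the carriage goes in; +x: roughly away from the robot (yaw within 0.12 rad). On it a straight channel of two rails 12 mm wide, tops 34 mm above the bench, 177 mm apart, centred on x 0, closed by a back stop at y 206 mm
- home (a point): where the carriage's origin is when the carriage touches the back stop: frame x 0, y 120 mm, 20 mm above the bench
- handle_home (a point): where the handle's grip point is when the carriage is at the back stop and swung 0.44 rad counterclockwise (from above) about its centre, its tongue against the stop pin: frame x 91.6, y -74.5 mm, 95 mm above the bench. The steel stop pin, 12 mm across, stands on the far rail up to 62 mm above the bench
- crosshead (a point): centre of the underside of the dark steel crosshead (310 mm along frame x, 124 mm along y, 150 to 200 mm above the bench) on two 22 mm columns 320 mm tall, at frame x -130 and 130, y 120 mm. Four rams hang from it to 115 mm above the bench; seated specimens reach 96 mm. The gripper does not fit under it
- carriage: loose carriage, 0.7 kg, starting in the channel before the crosshead, axes about along the frame's. Round plate 172 mm across, top at 10 mm (origin: centre of its underside, z up), four rings on top; to its -y a tongue 30 mm wide, 18 to 34 mm above the underside (over the rails), to y -235 mm, with an upright handle near its end. 2.5 mm play each side; rolls and turns easily on ball casters
- handle (a point): grip point of the carriage's upright black handle, a bar 16 mm wide (carriage x), 30 mm long (carriage y), from 34 to 90 mm above the carriage's underside; the point is on its centre line 15 mm below the top, at carriage x 0, y -215 mm, 95 mm above the bench
- ring1 (a point): centre of a steel ring on the carriage (56 mm inside, 64 mm outside, 12 mm high), on the plate's top face where a specimen's underside rests: 30 mm above the bench, at carriage x -38, y 38 mm
- ring2 (a point): centre of a steel ring on the carriage (56 mm inside, 64 mm outside, 12 mm high), on the plate's top face where a specimen's underside rests: 30 mm above the bench, at carriage x 38, y 38 mm
- ring3 (a point): centre of a steel ring on the carriage (56 mm inside, 64 mm outside, 12 mm high), on the plate's top face where a specimen's underside rests: 30 mm above the bench, at carriage x -38, y -38 mm
- ring4 (a point): centre of a steel ring on the carriage (56 mm inside, 64 mm outside, 12 mm high), on the plate's top face where a specimen's underside rests: 30 mm above the bench, at carriage x 38, y -38 mm
- specimen1: one of up to four equal specimens, perhaps absent: a grey mortar disc 48 mm across, 28 mm high, a 6 mm steel cap on it, and up from the cap's middle a steel stem 16 mm across, 32 mm tall, to pick it by from above; 66 mm tall in all, 0.15 to 0.26 kg. Origin at the centre of the underside, z up along the stem. Starts standing on the bench
- specimen2: one of up to four equal specimens, perhaps absent: a grey mortar disc 48 mm across, 28 mm high, a 6 mm steel cap on it, and up from the cap's middle a steel stem 16 mm across, 32 mm tall, to pick it by from above; 66 mm tall in all, 0.15 to 0.26 kg. Origin at the centre of the underside, z up along the stem. Starts standing on the bench
- specimen3: one of up to four equal specimens, perhaps absent: a grey mortar disc 48 mm across, 28 mm high, a 6 mm steel cap on it, and up from the cap's middle a steel stem 16 mm across, 32 mm tall, to pick it by from above; 66 mm tall in all, 0.15 to 0.26 kg. Origin at the centre of the underside, z up along the stem. Starts standing on the bench
- specimen4: one of up to four equal specimens, perhaps absent: a grey mortar disc 48 mm across, 28 mm high, a 6 mm steel cap on it, and up from the cap's middle a steel stem 16 mm across, 32 mm tall, to pick it by from above; 66 mm tall in all, 0.15 to 0.26 kg. Origin at the centre of the underside, z up along the stem. Starts standing on the bench
- keeper (a joint): keeper arm, dark steel bar 14 mm wide, 36 to 48 mm above the bench, reaching 165 mm from an upright pivot at frame x -118, y -45 mm. 0 rad: closed, along frame +x across the channel, at a stop; grows clockwise from above; 1.57: along frame -y; stop 1.65. Stays where left (0.06 N m). Starts open, clear of the carriage; closed before the handle is swung home it would catch the tongue
- keeper_knob (a point): on the axis of the keeper arm's upright black knob, 16 mm across, 85 mm from the pivot, 48 to 94 mm above the bench; this point is 80 mm above the bench
- start (a joint): travel of the green start button in m: 0 up, 0.006 fully down; springs back, about 4 N when fully down; pressed counts beyond 0.004
- start_top (a point): centre of the top face of the green start button, 26 mm across, in a housing on the base plate at frame x 138, y -190 mm; pressed straight down
- bottle: closed clear glass bottle 80 mm across, 150 mm tall, standing; bystander. Origin at the centre of its underside
- tin: closed aluminium tin 70 mm across, 45 mm tall; bystander. Origin at the centre of its underside
- spatula: spatula lying on the bench; bystander. Origin under its middle
Things that resemble listed ones, but are neither listed nor needed, are in the scene too. What is shaped like the specimen1 but turquoise is not meant.

How it is judged:
By the outcome, as a careful person would: the job done as asked, in the order asked, and still so for the second after the job is handed in, with the robot touching nothing.
Of specimen1, specimen2, specimen3, specimen4 only 2 to 4 are there at a start; the rules pass over those that are not, and their reading is None.
At some moment in a run one of specimen1, specimen2, specimen3, specimen4 may be knocked a few centimetres aside while the robot is not near it.
Once in a run the grip may slacken for a moment while it holds something.
It also fails if it takes over 210 s, if anything falls off the work surface, if the arm or the gripper's body presses on something with over 40 N, if the wrist force passes 120 N, or if a joint passes its speed limit or range.

### The arm

A 7-joint arm with a two-finger parallel gripper is mounted at the origin on the work surface. World frame = base frame: x ahead of the robot, y to its left, z up, the work surface at z = 0. Lengths are in m, angles in rad, forces in N, time in s.
With the tool pointing down it reaches from about 0.425 to 0.925 m from the base axis. Payload 6.8 kg.
Tool frame: the origin (TCP) lies midway between the tips of the shut fingers; the grasp point (between the pads) lies 19 mm behind it; z points along the fingers, y is the direction in which the jaws open and shut (so a half turn about z gives the same grasp; the last joint's range is limited). The gripper opens to 85 mm and grips with 20 to 120 N. Pads are 22 mm wide; open, the fingers measure 114 mm over their backs; the gripper's body (76 mm by 85 mm) begins 54 mm behind the grasp point. The pads swing forward as they close: fully open they stand 13 mm farther back than shut.
Start: joints at [1.126, 0.477, 0.022, 1.555, -0.011, 1.109, -0.083], TCP at [0.223, -0.637, 0.231] pointing down, gripper open.
Joint ranges: [-2.96, 2.96], [-0.34, 2.1], [-1.41, 1.46], [0.24, 2.44], [-1.37, 4.51], [0.17, 1.92], [-2.96, 2.96]. Speed limits (rad/s): [2.39, 2.39, 3.14, 3.14, 3.14, 3.14, 3.14].

### API

Orientations are given as a rotation vector (axis times angle).
In Python, from bench import r, imaging gives the robot as it stands.
- The arm moves only by the tool jog_arm, never from a script. Its argument "rows" is a list of rows, each an object with "delta_rot": the turn, a rotation vector about the tool's x, y, z in degrees, a list of three; "xyz": the shift along the tool's x, y, z in cm, a list of three; "fingers": the closure, from 0 (fully open) to 1 (shut). A call has exactly 5 rows; each row is the pose to reach, as a shift and turn from the pose measured when the call began, along the tool's axes at that moment; what a row does not reach only later rows make up. A row lasts 1/12 s, in which the tool goes at most 41.7 mm and 7.16 degrees, less where a joint would pass 70% of its speed; a pose out of reach is approached as far as the arm can. A call with a gripper value outside its range is refused whole. The fingers move at their own pace and stop on an object; "grip_force" is the grip in N (left out, the last holds). Time passes only in rows, so rows that repeat a pose let the fingers close, or fill a call up. It gives the time, the measured TCP pose, the force and the opening at its end, in the units of the state.
- r.get_obs(): the state, without advancing time (a new reading comes with each control period).
- imaging.grab_frame(name): name is "scene" or "top"; returns the picture (384x512x3 uint8, blue, green, red); there is no depth.
- imaging.camera_info(name): a dict with "camera_matrix" (3x3 intrinsics, pixels), "k1" (the pictures are not rectified: a ray, as slopes to the right and down, at radius r is drawn at 1 + k1 r^2 times it, then the intrinsics apply), "xyz" and "attitude" of the camera in the world. Camera axes: x right, y down, z forward; pixel columns grow to the right and rows downward; lengths in m; the calibration is good to about 2 mm. A picture is of the moment at which its call begins. camera_info takes no time and is no camera call.
- r.hand_in(): hands the job in, once; it reports no verdict.
Trained networks look in the newest picture that a camera, given by its name, has taken for a name from the list of things; names that differ only in an ending like _2 or _b are one class to them, and where a whole thing is asked for, a point or a joint stands for the part that bears it (a point fixed in the world has none). Each returns a list of dicts, best first, with "conf" (0 to 1); they miss things now and then, are a little off and sometimes report something else, mostly with a low value. They report only what shows in the picture. A call takes as long as a camera call. They do not tell look-alikes from the thing itself.
- imaging.find_in(camera, query): "position" ([column, row] in pixels, amid what is visible of it).
- imaging.cut_out(camera, query): "region" (384x512 bool, what is visible of it) and "position" ([column, row] in pixels, amid what is visible of it).
- imaging.tip_of(camera, query): "position" ([column, row] in pixels: a listed point, or the origin of a listed thing).
The state is a dict: "clock": time; "joints": joint angles; "qvel": joint speeds; "tau": joint torques, N m; "tcp_pos": TCP position; "orientation": TCP orientation; "contact_force": force on the tool from outside, world axes, zero at the start; "moment": the same for the moment, N m; "grip_width": finger opening in m.
Only numpy, scipy, OpenCV 4.12 (cv2) and the standard library are available. Lean on these libraries where they do the work, as an engineer would, in place of code of your own. Each camera call takes 0.05 s, during which the arm holds its last target.

## Working session

There is one attempt and no reset: what is moved stays moved. The work goes in short steps, Python scripts to look and compute and a tool call to move; the robot and the scene stay as the last step left them, time stands still between calls to the robot, and variables do not carry over. Pictures are saved under pics/ and viewed, and the job is handed in when it is done.

Besides the shell and the picture viewer there is one more tool, called after "Request:" as name(argument=value, ...) on one line, values as JSON. jog_arm: Moves the arm, as the interface text tells. Its arguments: {"type":"object","properties":{"rows":{"type":"array","items":{"type":"object","properties":{"delta_rot":{"type":"array","items":{"type":"number"}},"xyz":{"type":"array","items":{"type":"number"}},"fingers":{"type":"number"}}}},"grip_force":{"type":"number"}},"required":["rows"]}

```bash
ls -la; mkdir -p pics
python3 - <<'E'
from bench import r, imaging
import cv2
o=r.get_obs()
for k,v in o.items(): print(k,v)
for n in ("scene","top"):
    print(n,imaging.camera_info(n))
    cv2.imwrite(f"pics/{n}0.png",imaging.grab_frame(n))
E
```

```text
total 12
drwxr-xr-x  3 agent agent 4096 Dec  7 02:07 .
drwxr-xr-x 23 root  root  4096 Dec  7 02:07 ..
drwxr-xr-x  2 agent agent 4096 Dec  7 02:07 pics
clock 0.0
joints [ 1.12587641  0.47781615  0.02235257  1.55645497 -0.01149957  1.10931148
 -0.08311908]
qvel [-7.32102553e-04 -2.16023523e-04  2.95041717e-04  1.59467626e-03
  9.60606934e-05 -1.27595770e-04  1.29592246e-03]
tau [-6.35678080e-04 -5.96458375e+01  1.60796173e+00 -2.81204921e+01
  1.25232138e-02  9.45267297e-03 -1.32331607e-05]
tcp_pos [ 0.22285861 -0.63651444  0.23031373]
orientation [-3.09536958e+00 -5.26262007e-01  7.13529028e-04]
contact_force [-0.00448652  0.41865991  0.27316883]
moment [-0.04117245  0.01492916 -0.03534195]
grip_width 0.08569660326816332
scene {'camera_matrix': array([[427.22504168,   0.        , 252.25140733],
       [  0.        , 427.22504168, 193.67192758],
       [  0.        ,   0.        ,   1.        ]]), 'k1': 0.02535628514931354, 'xyz': array([ 1.25185171, -0.49414027,  1.02306181]), 'attitude': array([-2.152949  , -1.12112299,  0.46080475])}
top {'camera_matrix': array([[392.05593475,   0.        , 265.93591846],
       [  0.        , 392.05593475, 194.08357904],
       [  0.        ,   0.        ,   1.        ]]), 'k1': -0.016973647624147763, 'xyz': array([ 0.30590258, -0.01458657,  1.41086257]), 'attitude': array([-2.11818902,  2.12910077, -0.18374154])}
```

View pics/scene0.png

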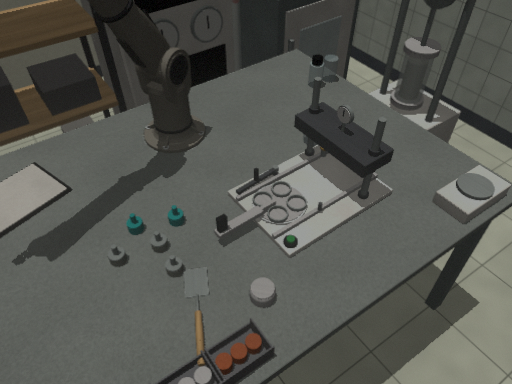

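View pics/top0.png

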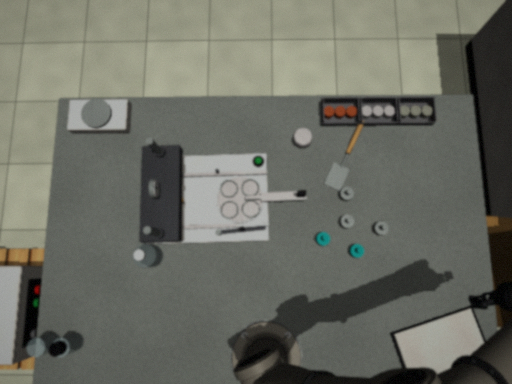

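The scene camera shows three grey stemmed discs (pixels (117,254), (159,240) and (174,264)) and two turquoise ones ((135,223), (176,214)). The top view shows grey ones at (347,193), (347,221) and (381,228), a carriage at about (240,199), and a tray of discs at the far edge. I'll write the helpers next and look at close crops.

```bash
cat > h.py <<'E'
from bench import r, imaging
import numpy as np, cv2
from scipy.spatial.transform import Rotation as R
from scipy.optimize import least_squares
def cam(n):
    c=imaging.camera_info(n); return c['camera_matrix'],c['k1'],c['xyz'],R.from_rotvec(c['attitude']).as_matrix()
CAM={}
def C(n):
    if n not in CAM: CAM[n]=cam(n)
    return CAM[n]
def proj(n,P):
    K,k1,t,Rm=C(n); p=(np.atleast_2d(P)-t)@Rm; s=p[:,:2]/p[:,2:]
    s=s*(1+k1*(s**2).sum(1,keepdims=True)); return s@K[:2,:2].T+K[:2,2]
def ray(n,px):
    K,k1,t,Rm=C(n); s=(np.atleast_2d(px)-K[:2,2])/[K[0,0],K[1,1]]; u=s.copy()
    for _ in range(20): u=s/(1+k1*(u**2).sum(1,keepdims=True))
    return t,np.c_[u,np.ones(len(u))]@Rm.T
def at(n,px,z):
    t,d=ray(n,px); return t+d*((z-t[2])/d[:,2])[:,None]
def tri(pa,pb):
    f=lambda x:np.r_[(proj('top',x)-pa).ravel(),(proj('scene',x)-pb).ravel()]
    s=least_squares(f,at('top',pa,0.05)[0]); return s.x,np.abs(s.fun).max()
def pose():
    o=r.get_obs(); return o['tcp_pos'],R.from_rotvec(o['orientation']),o
def delta(p,yaw=None):
    """needed jog (cm, deg) to bring TCP to world p with tool down & jaw-axis(y) at world angle yaw (mod pi)"""
    t,Rt,o=pose(); m=Rt.as_matrix()
    if yaw is None: yaw=np.arctan2(m[1,1],m[0,1])
    cands=[]
    for k in (-1,0,1,2):
        a=yaw+k*np.pi
        y=np.array([np.cos(a),np.sin(a),0]); z=np.array([0,0,-1.]); x=np.cross(y,z)
        Rg=R.from_matrix(np.c_[x,y,z]); cands.append((Rt.inv()*Rg).as_rotvec(degrees=True))
    rv=min(cands,key=np.linalg.norm)
    d=m.T@(np.array(p)-t)*100
    return d.round(2),rv.round(2)
def show(p,yaw=None):
    d,rv=delta(p,yaw); o=r.get_obs()
    print('jog cm',d.tolist(),'rot',rv.tolist(),'|t',round(o['clock'],2),'j7',round(o['joints'][6],2))
def state():
    t,Rt,o=pose(); m=Rt.as_matrix()
    print('t',round(o['clock'],2),'tcp',t.round(4),'tilt',np.degrees(np.arccos(-m[2,2])).round(2),'yjaw',np.degrees(np.arctan2(m[1,1],m[0,1])).round(1),'F',o['contact_force'].round(1),'w',round(o['grip_width'],4),'j',o['joints'].round(2))
def crop(n,img,c,half,name,scale=5):
    x,y=map(int,c); a=img[max(0,y-half):y+half,max(0,x-half):x+half]
    cv2.imwrite('pics/'+name,cv2.resize(a,None,fx=scale,fy=scale,interpolation=cv2.INTER_CUBIC))
E
python3 - <<'E'
from h import *
t=imaging.grab_frame('top'); s=imaging.grab_frame('scene')
crop('top',t,(235,197),60,'c1.png'); crop('top',t,(352,220),50,'c2.png',6)
crop('scene',s,(290,200),75,'c3.png',4)
crop('scene',s,(150,240),60,'c4.png',5)
for q in ['specimen1','carriage']:
  for n in ('top','scene'):
    print(q,n,[(np.round(d['position'],1).tolist(),round(d['conf'],2)) for d in imaging.find_in(n,q)])
for q in ['specimen1','frame','handle','ring1','ring2','ring3','ring4','home','crosshead','handle_home','keeper_knob','start_top','carriage']:
  for n in ('top','scene'):
    print(q,n,[(np.round(d['position'],1).tolist(),round(d['conf'],2)) for d in imaging.tip_of(n,q)])
E
```

```text
specimen1 top [([347.2, 221.9], 0.7), ([381.5, 227.3], 0.6), ([321.4, 239.9], 0.58), ([348.4, 194.1], 0.5), ([359.5, 248.7], 0.46)]
specimen1 scene [([159.5, 240.4], 0.86), ([176.5, 266.2], 0.85), ([119.0, 257.4], 0.75), ([177.2, 215.6], 0.72), ([131.2, 225.4], 0.63)]
carriage top [([243.6, 198.8], 0.63), ([338.0, 171.1], 0.18)]
carriage scene []
specimen1 top [([348.1, 221.1], 0.66), ([223.1, 169.7], 0.63), ([347.7, 197.0], 0.62), ([321.7, 238.4], 0.56), ([357.6, 251.5], 0.53), ([381.4, 229.4], 0.48)]
specimen1 scene [([133.5, 229.2], 0.75), ([159.1, 245.4], 0.73), ([118.3, 261.0], 0.71), ([177.3, 269.8], 0.64), ([174.8, 219.7], 0.6)]
frame top [([208.3, 201.5], 0.65), ([250.7, 187.6], 0.54)]
frame scene [([303.1, 192.2], 0.88), ([223.0, 219.1], 0.4)]
handle top [([299.2, 191.5], 0.9), ([256.0, 159.5], 0.65), ([344.7, 218.6], 0.63)]
handle scene [([222.2, 219.0], 0.82)]
ring1 top [([250.8, 188.3], 0.9), ([225.4, 188.8], 0.87), ([230.1, 206.7], 0.71), ([250.9, 208.1], 0.64)]
ring1 scene [([297.7, 204.5], 0.95), ([277.7, 216.9], 0.9), ([261.8, 198.2], 0.66), ([280.0, 188.3], 0.63)]
ri
[... 440 characters left out ...]
50.8, 188.3], 0.9), ([225.4, 188.8], 0.87), ([230.1, 206.7], 0.71), ([250.9, 208.1], 0.64)]
ring4 scene [([297.7, 204.5], 0.95), ([277.7, 216.9], 0.9), ([261.8, 198.2], 0.66), ([280.0, 188.3], 0.63)]
home top [([170.6, 202.0], 0.92)]
home scene [([333.7, 175.1], 0.68)]
crosshead top []
crosshead scene [([340.0, 140.8], 0.98)]
handle_home top [([251.6, 205.2], 0.66), ([225.3, 171.2], 0.56)]
handle_home scene [([311.4, 198.5], 0.76)]
keeper_knob top [([240.8, 223.7], 0.51)]
keeper_knob scene [([257.1, 171.1], 0.85)]
start_top top [([255.8, 159.7], 0.39)]
start_top scene [([289.2, 237.7], 0.46)]
carriage top [([239.8, 198.4], 0.67)]
carriage scene [([281.7, 203.2], 0.7), ([259.4, 201.7], 0.51)]
```

```bash
python3 -c "
import cv2,numpy as np
a=cv2.imread('pics/c1.png');b=cv2.imread('pics/c2.png');print(a.shape,b.shape,cv2.imread('pics/c3.png').shape,cv2.imread('pics/c4.png').shape)"
```

```text
(600, 600, 3) (600, 600, 3) (600, 600, 3) (600, 600, 3)
```

View pics/c1.png

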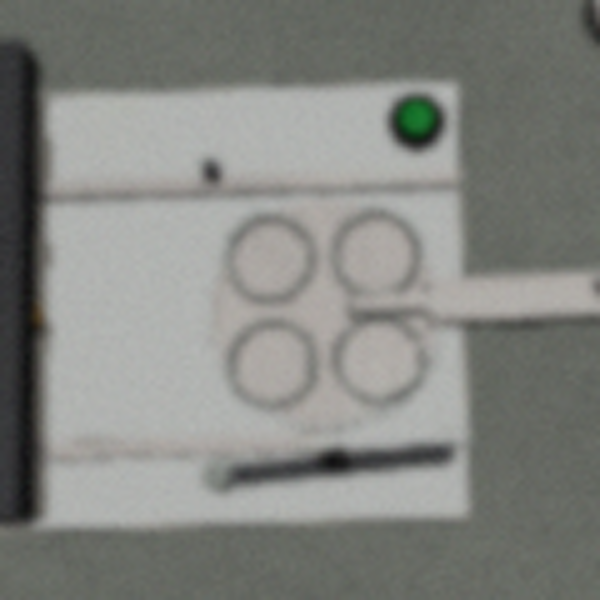

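View pics/c2.png

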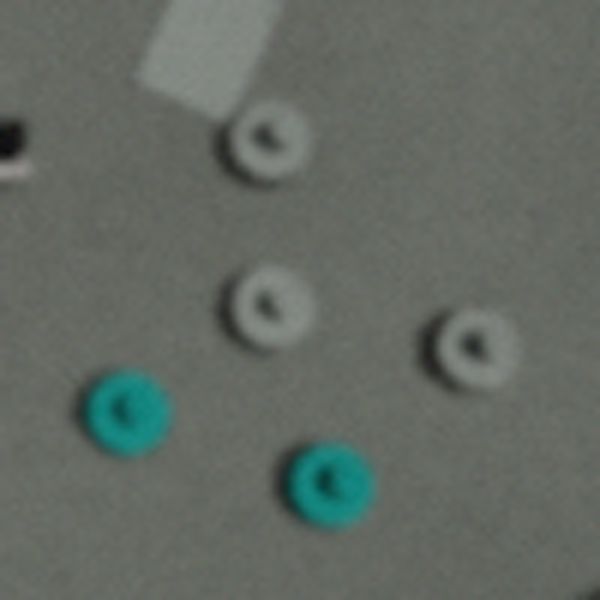

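View pics/c3.png

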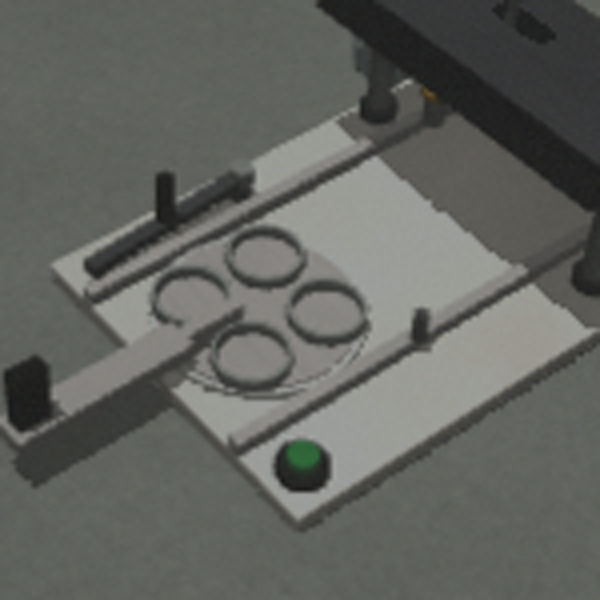

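View pics/c4.png

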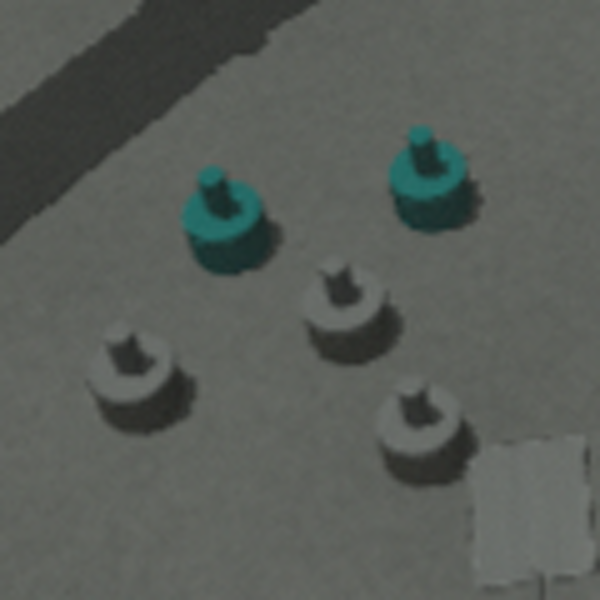

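There are three real specimens: grey ones at top pixels (347,193), (347,221) and (381,228). I'm rejecting the turquoise pair at (322,239) and (357,251) and the stemless discs in the tray at (325–430,110). Next I'll fit the frame, carriage and specimen poses from both cameras.

```bash
cat > fit.py <<'E'
from h import *
def u(o,s,p): return (np.array(p,float)+.5)/s-.5+np.array(o)
def body(pose,P):
    x,y,a=pose; c,s=np.cos(a),np.sin(a); P=np.atleast_2d(P).astype(float)
    return np.c_[x+c*P[:,0]-s*P[:,1],y+s*P[:,0]+c*P[:,1],P[:,2]]
def fit(obs,x0):
    f=lambda q:np.concatenate([(proj(n,body(q,P))-px).ravel() for n,P,px in obs])
    s=least_squares(f,x0,loss='soft_l1'); return s.x,s.fun.reshape(-1,2)
E
python3 - <<'E'
from fit import *
T=lambda p:u((175,137),5,p); S=lambda p:u((215,125),4,p)
fo=[('top',(.17,-.22,.02),T((458,82))),('top',(-.15,-.22,.02),T((469,516))),
 ('scene',(-.15,-.22,.02),S((52,266))),('scene',(.17,-.22,.02),S((300,517))),('scene',(.138,-.19,.04),S((303,455))),('scene',(.17,.075,.02),S((598,330)))]
fx,e=fit(fo,(0.6,0.1,0)); print('frame',fx.round(4),e.round(1).tolist())
Z=.042
co=[('top',(-.038,.038,Z),T((271,364))),('top',(.038,.038,Z),T((271,259))),('top',(-.038,-.038,Z),T((380,362))),('top',(.038,-.038,Z),T((376,253))),
('scene',(-.038,.038,Z),S((265,257))),('scene',(.038,.038,Z),S((328,312))),('scene',(.038,-.038,Z),S((252,357)))]
cx,e=fit(co,(0.6,0.1,0)); print('carr',cx.round(4),e.round(1).tolist())
S4=lambda p:u((90,180),5,p); T2=lambda p:u((302,170),6,p)
sp=[((268,141),(420,418),(410,382)),((270,306),(344,297),(335,265)),((476,348),(132,365),(120,331))]
for a,b,c in sp:
    print('spec top',at('top',T2(a),.034)[0].round(4),'scene',at('scene',S4(b),.034)[0].round(4),at('scene',S4(c),.066)[0].round(4))
np.save('fx.npy',fx);np.save('cx.npy',cx)
E
```

```text
frame [0.5392 0.2139 0.0295] [[-1.4, -0.7], [-0.6, -0.2], [-0.9, -0.8], [-0.1, 0.5], [0.4, -0.4], [-2.4, 1.2]]
carr [0.5437 0.0896 0.0255] [[-0.0, -1.0], [-0.3, -1.1], [-0.3, -1.3], [0.0, -0.6], [-0.4, -1.1], [-0.9, -0.9], [-1.0, -1.3]]
spec top [ 0.5587 -0.2912  0.034 ] scene [ 0.5614 -0.2895  0.034 ] [ 0.5595 -0.2896  0.066 ]
spec top [ 0.4601 -0.2884  0.034 ] scene [ 0.4602 -0.2863  0.034 ] [ 0.4619 -0.287   0.066 ]
spec top [ 0.4347 -0.408   0.034 ] scene [ 0.4349 -0.406   0.034 ] [ 0.4355 -0.4053  0.066 ]
```

```bash
cat > ov.py <<'E'
from fit import *
def circ(c,rad,z,n=72):
    a=np.linspace(0,2*np.pi,n); return np.c_[c[0]+rad*np.cos(a),c[1]+rad*np.sin(a),np.full(n,z)]
def rect(x0,x1,y0,y1,z): return np.array([(x0,y0,z),(x1,y0,z),(x1,y1,z),(x0,y1,z),(x0,y0,z)])
def lines(fx,cx):
    L=[]
    for P in (rect(-.15,.17,-.22,.22,.02),circ((.138,-.19),.013,.04),rect(-.1005,-.0885,-.206,.206,.034),rect(.0885,.1005,-.206,.206,.034),rect(-.155,.155,.058,.182,.2),rect(-.155,.155,.058,.182,.15)):
        L.append((body(fx,P),(0,255,0)))
    for c in ((-.038,.038),(.038,.038),(-.038,-.038),(.038,-.038)): L.append((body(cx,circ(c,.032,.042)),(0,0,255)))
    L+= [(body(cx,circ((0,0),.086,.03)),(255,0,255)),(body(cx,rect(-.008,.008,-.23,-.2,.11)),(255,255,0)),(body(cx,rect(-.015,.015,-.235,-.05,.054)),(255,0,0))]
    return L
def spec(p,col=(0,200,255)):
    return [(circ(p,.024,.034),col),(circ(p,.024,0),col),(circ(p,.008,.066),col)]
def draw(n,img,L,c,half,sc,name):
    x0,y0=int(c[0])-half,int(c[1])-half
    a=cv2.resize(img[max(0,y0):y0+2*half,max(0,x0):x0+2*half],None,fx=sc,fy=sc,interpolation=cv2.INTER_CUBIC)
    o=np.array([max(0,x0),max(0,y0)])
    for P,col in L:
        q=((proj(n,P)-o+.5)*sc-.5)
        cv2.polylines(a,[np.round(q).astype(int)],False,col,1,cv2.LINE_AA)
    cv2.imwrite('pics/'+name,a)
E
python3 - <<'E'
from ov import *
fx=np.load('fx.npy');cx=np.load('cx.npy')
t=cv2.imread('pics/top0.png');s=cv2.imread('pics/scene0.png')
L=lines(fx,cx)+spec((.56,-.29))+spec((.4605,-.2873))+spec((.435,-.4065))
draw('top',t,L,(240,197),75,5,'o1.png')
draw('scene',s,L,(285,195),80,5,'o2.png')
draw('top',t,L,(352,215),45,6,'o3.png')
draw('scene',s,L,(150,245),50,6,'o4.png')
E
```

```text
(no output)
```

View pics/o1.png

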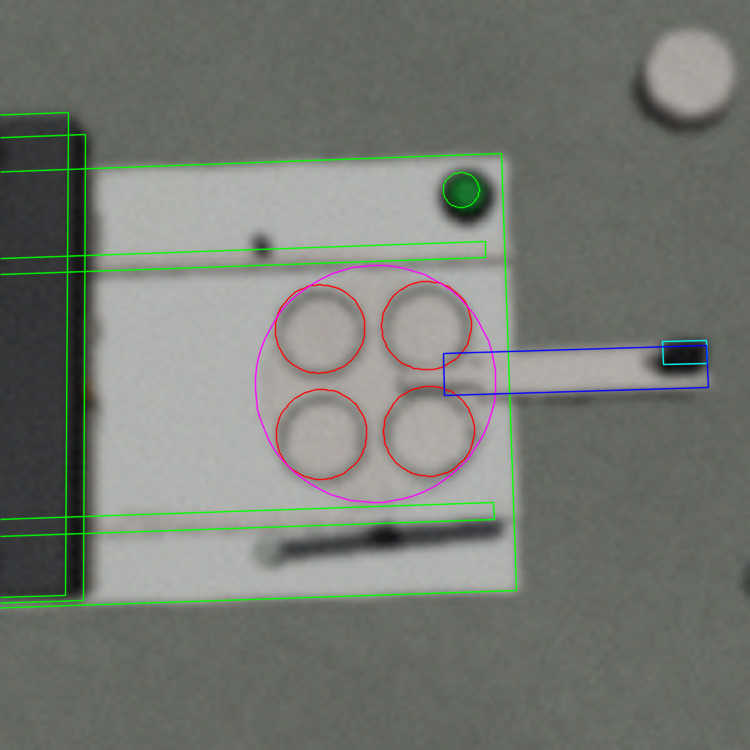

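View pics/o2.png

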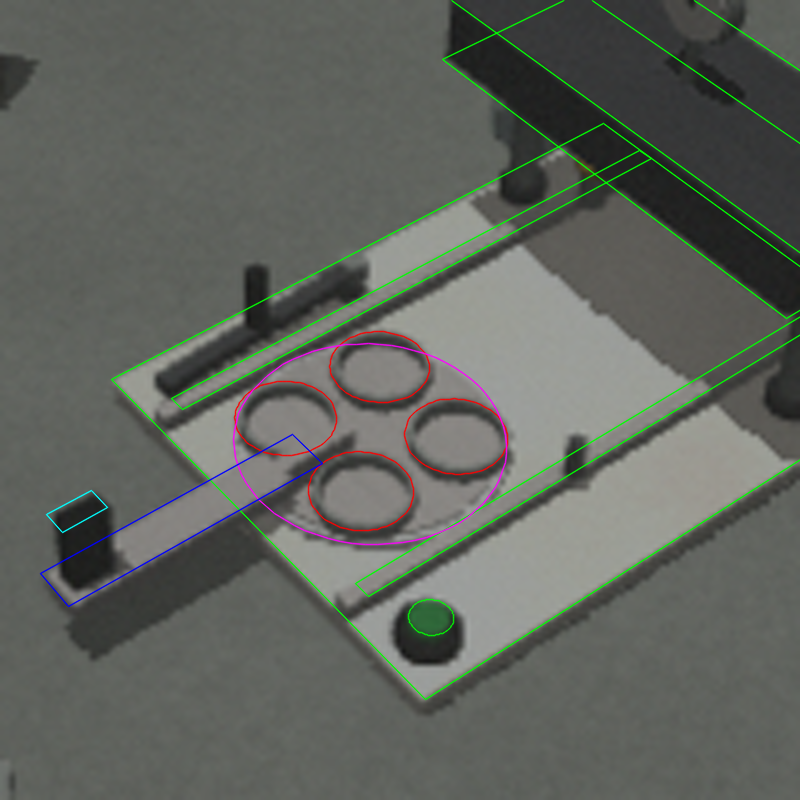

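View pics/o3.png

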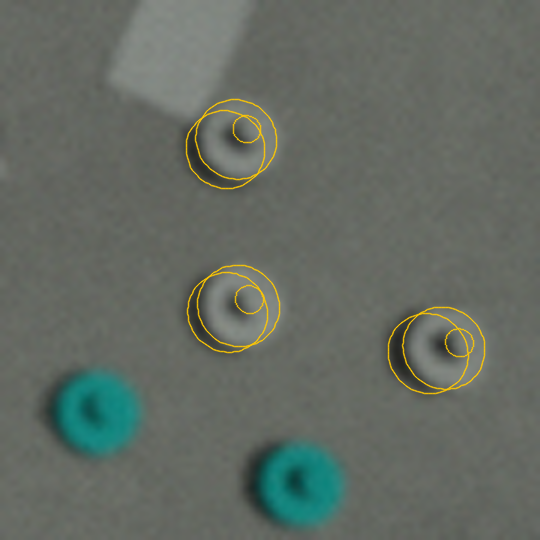

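View pics/o4.png

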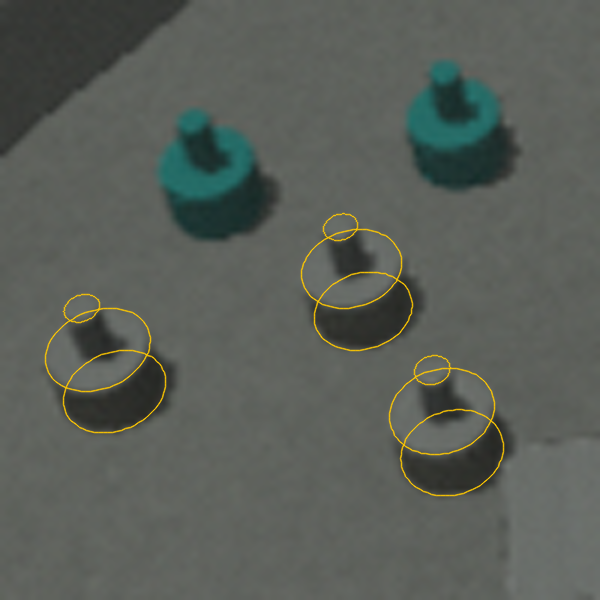

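```bash
cat > num.py <<'E'
from ov import *
def samp(n,g,P):
    q=proj(n,P).astype(np.float32); return cv2.remap(g,q[:,0].reshape(1,-1),q[:,1].reshape(1,-1),cv2.INTER_LINEAR)[0]
def opt(score,x0,rng=.012,step=.001):
    b=[]
    v=np.arange(-rng,rng+1e-9,step)
    for a in v:
        for c in v: b.append((score((x0[0]+a,x0[1]+c)),x0[0]+a,x0[1]+c))
    b=np.array(b); w=np.exp((b[:,0]-b[:,0].max())/(0.02*abs(b[:,0].max())+1e-6)); 
    return (b[:,1:]*w[:,None]).sum(0)/w.sum(),b[:,0].max()
def cap(n,g,x0,z=.034):
    f=lambda c:np.mean([samp(n,g,circ(c,q,z)).mean() for q in (.017,.020,.0225)])-np.mean([samp(n,g,circ(c,q,z)).mean() for q in (.0265,.029)])
    return opt(f,x0)
def ringc(n,g,x0,z=.036):
    f=lambda c:np.mean([samp(n,g,circ(c,q,z)).mean() for q in (.022,.025)])-np.mean([samp(n,g,circ(c,q,z)).mean() for q in (.029,.031)])
    return opt(f,x0)
E
python3 - <<'E'
from num import *
I={n:cv2.cvtColor(cv2.imread(f'pics/{n}0.png'),cv2.COLOR_BGR2GRAY).astype(np.float32) for n in ('top','scene')}
for p in ((.56,-.29),(.4605,-.2873),(.435,-.4065)):
    for n in I: print('cap',n,*[np.round(v,4) for v in cap(n,I[n],p)])
cx=np.load('cx.npy')
for k,c in enumerate(((-.038,.038,0),(.038,.038,0),(-.038,-.038,0),(.038,-.038,0))):
    p=body(cx,c)[0]
    for n in I: print('ring',k+1,n,*[np.round(v,4) for v in ringc(n,I[n],p[:2])], p[:2].round(4))
E
```

```text
cap top [ 0.56   -0.2936] 27.3635
cap scene [ 0.5598 -0.2901] 19.7191
cap top [ 0.4602 -0.2908] 30.8776
cap scene [ 0.4595 -0.2873] 15.7709
cap top [ 0.435  -0.4098] 29.1939
cap scene [ 0.4346 -0.4065] 15.1979
ring 1 top [0.5015 0.1261] 16.6696 [0.5048 0.1266]
ring 1 scene [0.506  0.1276] 37.5661 [0.5048 0.1266]
ring 2 top [0.5774 0.1286] 16.948 [0.5808 0.1285]
ring 2 scene [0.582  0.1301] 37.1799 [0.5808 0.1285]
ring 3 top [0.5053 0.0505] 24.6545 [0.5067 0.0506]
ring 3 scene [0.5112 0.0517] 35.4903 [0.5067 0.0506]
ring 4 top [0.5795 0.0534] 16.1926 [0.5827 0.0526]
ring 4 scene [0.5849 0.0543] 38.5187 [0.5827 0.0526]
```

Run:
```python
from h import *
state()
show((.4348,-.4075,.13)); show((.4348,-.4075,.13),0); show((.4348,-.4075,.13),np.pi/2)
```

```text
t 1.7 tcp [ 0.2231 -0.6371  0.2313] tilt 0.0 yjaw -70.7 F [-0.2 -0.  -0.2] w 0.0852 j [ 1.13  0.48  0.02  1.56 -0.01  1.11 -0.08]
jog cm [27.57, -14.67, 10.13] rot [0.0, 0.0, -0.0] |t 1.7 j7 -0.08
jog cm [27.57, -14.67, 10.13] rot [0.0, 0.0, -70.7] |t 1.7 j7 -0.08
jog cm [27.57, -14.67, 10.13] rot [0.0, -0.0, 19.3] |t 1.7 j7 -0.08
```

Request:
jog_arm(rows=[{"xyz":[4.1,-2.2,1.5],"delta_rot":[0,0,5],"fingers":0.3},{"xyz":[8.2,-4.4,3],"delta_rot":[0,0,10],"fingers":0.3},{"xyz":[12,-6.4,4.5],"delta_rot":[0,0,15],"fingers":0.3},{"xyz":[16,-8.5,6],"delta_rot":[0,0,19.3],"fingers":0.3},{"xyz":[20,-10.6,7.4],"delta_rot":[0,0,19.3],"fingers":0.3}], grip_force=60)

```text
clock: 2.12
tcp_pos: [0.3584, -0.4903, 0.1659]
orientation: [3.141, -0.007, 0.0]
contact_force: [0.3, -0.4, -1.0]
grip_width: 0.0595
```

Run:
```python
from h import *
state()
show((.4348,-.4075,.12),np.pi/2)
```

```text
t 2.12 tcp [ 0.3584 -0.4903  0.1659] tilt 0.02 yjaw -90.3 F [ 0.3 -0.4 -1. ] w 0.0595 j [ 0.81  0.43  0.04  1.79 -0.02  0.92 -0.72]
jog cm [7.61, -8.32, 4.59] rot [0.02, -0.01, -0.26] |t 2.12 j7 -0.72
```

Request:
jog_arm(rows=[{"xyz":[2.5,-2.8,1.5],"fingers":0.3},{"xyz":[5,-5.6,3],"fingers":0.3},{"xyz":[7.6,-8.3,4.6],"fingers":0.3},{"xyz":[7.6,-8.3,4.6],"fingers":0.3},{"xyz":[7.6,-8.3,4.6],"fingers":0.3}])

```text
$.rows[0]: bad value
```

Run:
```python
from num import *
state()
L=spec((.4348,-.4075))
t=imaging.grab_frame('top'); s=imaging.grab_frame('scene')
draw('top',t,L,(375,220),45,6,'a1.png'); draw('scene',s,L,(120,240),55,6,'a2.png')
```

```text
t 2.12 tcp [ 0.3584 -0.4903  0.1659] tilt 0.02 yjaw -90.3 F [ 0.3 -0.4 -1. ] w 0.0595 j [ 0.81  0.43  0.04  1.79 -0.02  0.92 -0.72]
```

View pics/a2.png

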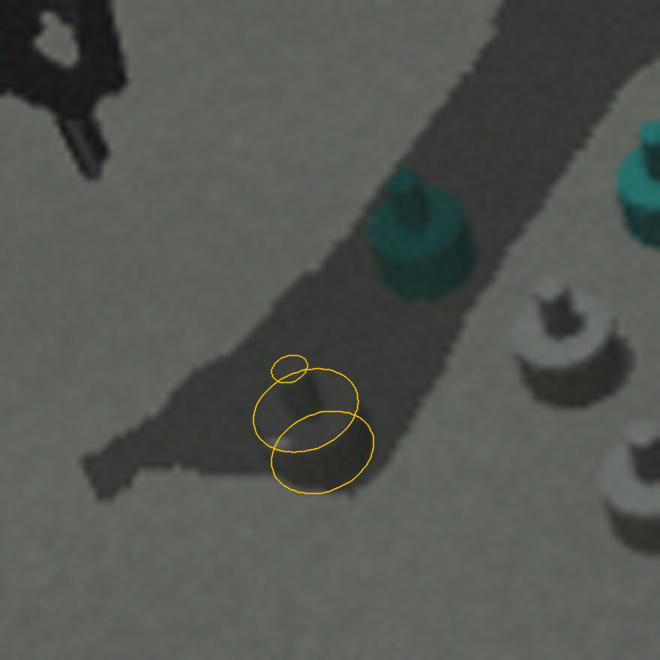

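The call was refused because every row needs delta_rot. The picture shows specimen C still where I measured it, now in the arm's shadow.

Request:
jog_arm(rows=[{"xyz":[2.5,-2.8,1.5],"delta_rot":[0,0,0],"fingers":0.3},{"xyz":[5,-5.6,3],"delta_rot":[0,0,0],"fingers":0.3},{"xyz":[7.6,-8.3,4.6],"delta_rot":[0,0,0],"fingers":0.3},{"xyz":[7.6,-8.3,4.6],"delta_rot":[0,0,0],"fingers":0.3},{"xyz":[7.6,-8.3,4.6],"delta_rot":[0,0,0],"fingers":0.3}])

```text
clock: 2.63
tcp_pos: [0.4412, -0.3958, 0.1175]
orientation: [-3.132, -0.029, -0.0]
contact_force: [-0.2, -0.2, 0.4]
grip_width: 0.0595
```

Run:
```python
from num import *
state()
t,_,_=pose()
L=spec((.4348,-.4075))
L+=[(np.array([t+[0,0,0],t+[0,0,.06]]),(0,0,255))]
tt=imaging.grab_frame('top'); s=imaging.grab_frame('scene')
draw('top',tt,L,(375,220),45,6,'a3.png'); draw('scene',s,L,(120,240),55,6,'a4.png')
```

```text
t 2.63 tcp [ 0.4412 -0.3958  0.1175] tilt 0.53 yjaw -88.9 F [-0.2 -0.2  0.4] w 0.0595 j [ 0.63  0.48 -0.    1.85 -0.01  0.82 -0.92]
```

View pics/a4.png

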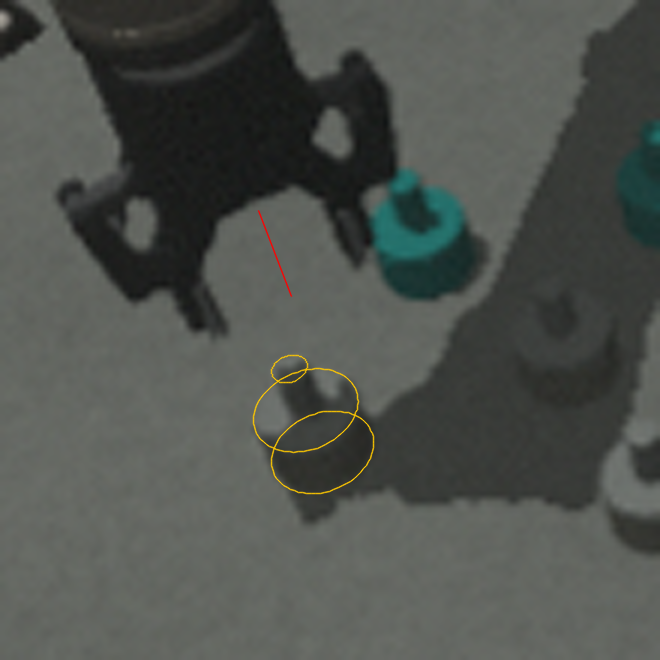

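Run:
```python
from num import *
state(); show((.4348,-.4075,.09),np.pi/2)
```

```text
t 2.73 tcp [ 0.4385 -0.4004  0.1189] tilt 0.33 yjaw -89.3 F [-0.9 -0.2 -0. ] w 0.0597 j [ 0.64  0.47  0.    1.85 -0.01  0.82 -0.92]
jog cm [-0.38, 0.72, 2.89] rot [-0.33, -0.02, 0.69] |t 2.73 j7 -0.92
```

Request:
jog_arm(rows=[{"xyz":[-0.4,0.7,1],"delta_rot":[0,0,0.5],"fingers":0.3},{"xyz":[-0.4,0.7,2],"delta_rot":[0,0,0.5],"fingers":0.3},{"xyz":[-0.4,0.7,2.9],"delta_rot":[0,0,0.5],"fingers":0.3},{"xyz":[-0.4,0.7,2.9],"delta_rot":[0,0,0.5],"fingers":0.3},{"xyz":[-0.4,0.7,2.9],"delta_rot":[0,0,0.5],"fingers":0.3}])

```text
clock: 3.15
tcp_pos: [0.4335, -0.4073, 0.0888]
orientation: [-3.135, -0.004, 0.002]
contact_force: [0.0, 0.1, -0.0]
grip_width: 0.06
```

Run:
```python
from num import *
t,_,_=pose()
L=spec((.4348,-.4075))
L+=[(np.array([t+[0,0,0],t+[0,0,.06]]),(0,0,255))]
tt=imaging.grab_frame('top'); s=imaging.grab_frame('scene')
draw('top',tt,L,(375,220),45,6,'a5.png'); draw('scene',s,L,(120,240),55,6,'a6.png')
state(); show((.4348,-.4075,.038),np.pi/2)
```

```text
t 3.25 tcp [ 0.4345 -0.4074  0.0898] tilt 0.34 yjaw -89.8 F [ 0.7 -0.5 -0.3] w 0.0593 j [ 0.65  0.52  0.    1.86 -0.01  0.77 -0.91]
jog cm [0.02, 0.04, 5.18] rot [-0.34, -0.02, 0.18] |t 3.25 j7 -0.91
```

View pics/a6.png

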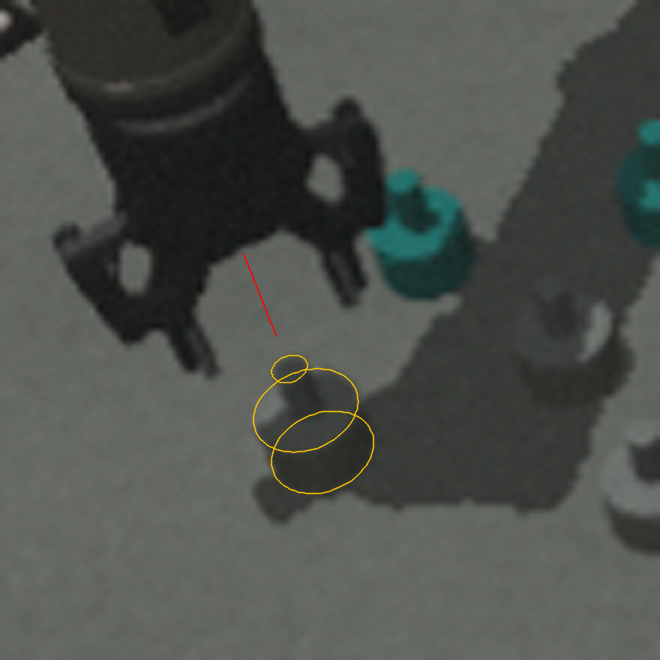

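Request:
jog_arm(rows=[{"xyz":[0,0,1.5],"delta_rot":[-0.3,0,0],"fingers":0.3},{"xyz":[0,0,3],"delta_rot":[-0.3,0,0],"fingers":0.3},{"xyz":[0,0,4.2],"delta_rot":[-0.3,0,0],"fingers":0.3},{"xyz":[0,0,4.9],"delta_rot":[-0.3,0,0],"fingers":0.3},{"xyz":[0,0,4.9],"delta_rot":[-0.3,0,0],"fingers":0.3}])

```text
clock: 3.67
tcp_pos: [0.4339, -0.4064, 0.0394]
orientation: [-3.139, -0.005, 0.002]
contact_force: [-0.4, -0.2, -0.2]
grip_width: 0.0598
```

Request:
jog_arm(rows=[{"xyz":[0,0,0],"delta_rot":[0,0,0],"fingers":0.8},{"xyz":[0,0,0],"delta_rot":[0,0,0],"fingers":1},{"xyz":[0,0,0],"delta_rot":[0,0,0],"fingers":1},{"xyz":[0,0,0],"delta_rot":[0,0,0],"fingers":1},{"xyz":[0,0,0],"delta_rot":[0,0,0],"fingers":1}], grip_force=20)

```text
clock: 4.08
tcp_pos: [0.4341, -0.4068, 0.04]
orientation: [-3.14, -0.005, 0.001]
contact_force: [-0.5, 0.0, 1.4]
grip_width: 0.0155
```

Run:
```python
from num import *
L=[]
tt=imaging.grab_frame('top'); s=imaging.grab_frame('scene')
draw('scene',s,L,(120,240),55,6,'a8.png')
state()
```

```text
t 4.18 tcp [ 0.4341 -0.4068  0.0399] tilt 0.1 yjaw -89.8 F [ 0.5 -1.6  1.8] w 0.0147 j [ 0.65  0.59  0.    1.89 -0.    0.67 -0.92]
```

View pics/a8.png

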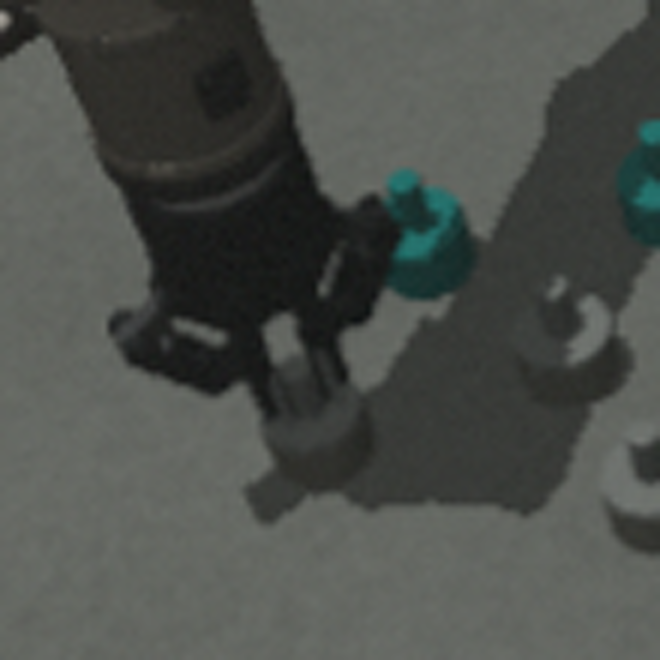

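Specimen C is gripped, with the fingers at 15 mm. I'll open, turn 90° and regrip so it is centred in both directions.

Request:
jog_arm(rows=[{"xyz":[0,0,0],"delta_rot":[0,0,0],"fingers":0.6},{"xyz":[0,0,0],"delta_rot":[0,0,0],"fingers":0.5},{"xyz":[0,0,0],"delta_rot":[0,0,-7],"fingers":0.5},{"xyz":[0,0,0],"delta_rot":[0,0,-14],"fingers":0.5},{"xyz":[0,0,0],"delta_rot":[0,0,-21],"fingers":0.5}])

```text
clock: 4.6
tcp_pos: [0.4342, -0.4067, 0.0399]
orientation: [-3.085, -0.587, 0.001]
contact_force: [0.4, 0.1, 0.2]
grip_width: 0.0425
```

Request:
jog_arm(rows=[{"xyz":[0,0,0],"delta_rot":[0,0,-7],"fingers":0.5},{"xyz":[0,0,0],"delta_rot":[0,0,-14],"fingers":0.5},{"xyz":[0,0,0],"delta_rot":[0,0,-21],"fingers":0.5},{"xyz":[0,0,0],"delta_rot":[0,0,-28],"fingers":0.5},{"xyz":[0,0,0],"delta_rot":[0,0,-35],"fingers":0.5}])

```text
clock: 5.02
tcp_pos: [0.434, -0.4066, 0.0399]
orientation: [-2.761, -1.495, 0.0]
contact_force: [-0.3, -0.6, -0.1]
grip_width: 0.0425
```

Run:
```python
from num import *
state(); show((.4341,-.4068,.0395),0)
```

```text
t 5.02 tcp [ 0.434  -0.4066  0.0399] tilt 0.11 yjaw -33.1 F [-0.3 -0.6 -0.1] w 0.0425 j [ 0.84  0.6  -0.25  1.87  0.22  0.7  -0.12]
jog cm [-0.01, 0.01, 0.04] rot [-0.09, -0.07, -33.12] |t 5.02 j7 -0.12
```

Request:
jog_arm(rows=[{"xyz":[0,0,0],"delta_rot":[0,0,-7],"fingers":0.5},{"xyz":[0,0,0],"delta_rot":[0,0,-14],"fingers":0.5},{"xyz":[0,0,0],"delta_rot":[0,0,-21],"fingers":0.5},{"xyz":[0,0,0],"delta_rot":[0,0,-28],"fingers":0.5},{"xyz":[0,0,0],"delta_rot":[0,0,-33],"fingers":0.5}])

```text
clock: 5.43
tcp_pos: [0.4339, -0.4067, 0.0398]
orientation: [-2.216, -2.224, -0.0]
contact_force: [-0.4, 1.0, -0.0]
grip_width: 0.0426
```

Request:
jog_arm(rows=[{"xyz":[0,0,0.1],"delta_rot":[0,0,0],"fingers":0.8},{"xyz":[0,0,0.1],"delta_rot":[0,0,0],"fingers":1},{"xyz":[0,0,0.1],"delta_rot":[0,0,0],"fingers":1},{"xyz":[0,0,0.1],"delta_rot":[0,0,0],"fingers":1},{"xyz":[0,0,0.1],"delta_rot":[0,0,0],"fingers":1}], grip_force=70)

```text
clock: 5.85
tcp_pos: [0.4338, -0.4066, 0.0387]
orientation: [-2.217, -2.223, -0.0]
contact_force: [0.3, -1.0, -1.7]
grip_width: 0.0139
```

Run:
```python
from num import *
state(); show((.4341,-.4068,.11),0)
```

```text
t 5.85 tcp [ 0.4338 -0.4066  0.0387] tilt 0.13 yjaw 0.2 F [ 0.3 -1.  -1.7] w 0.0139 j [ 0.95  0.62 -0.4   1.87  0.35  0.72  0.36]
jog cm [-0.01, 0.02, -7.13] rot [-0.09, -0.1, 0.16] |t 5.85 j7 0.36
```

Request:
jog_arm(rows=[{"xyz":[0,0,-2.5],"delta_rot":[0,0,0],"fingers":1},{"xyz":[0,0,-5],"delta_rot":[0,0,0],"fingers":1},{"xyz":[2,0.3,-7.5],"delta_rot":[0,0,0],"fingers":1},{"xyz":[5,0.6,-9],"delta_rot":[0,0,0],"fingers":1},{"xyz":[8,1,-9],"delta_rot":[0,0,0],"fingers":1}])

```text
clock: 6.27
tcp_pos: [0.4453, -0.3275, 0.1321]
orientation: [2.219, 2.219, 0.001]
contact_force: [0.8, 0.9, -2.8]
grip_width: 0.0137
```

Run:
```python
from num import *
cv2.imwrite('pics/b1.png',imaging.grab_frame('scene'))
state(); show((.5048,.1266,.13),0)
```

```text
t 6.32 tcp [ 0.4462 -0.3188  0.1307] tilt 0.23 yjaw 0.5 F [-0.3  7.9 -2. ] w 0.014 j [ 0.89  0.44 -0.48  1.93  0.26  0.84  0.28]
jog cm [44.49, 6.22, 0.24] rot [0.07, -0.22, 0.46] |t 6.32 j7 0.28
```

View pics/b1.png

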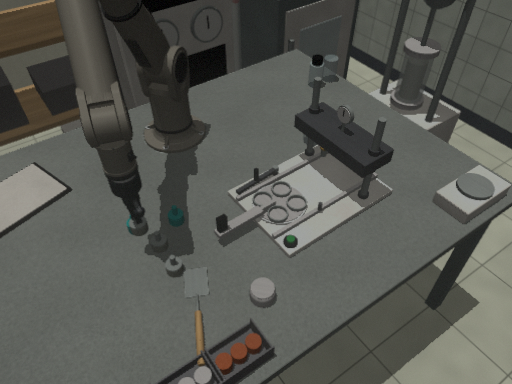

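The specimen is held. Now carrying it toward ring1.

Request:
jog_arm(rows=[{"xyz":[3,0.4,0],"delta_rot":[0,0,0],"fingers":1},{"xyz":[6,0.8,0],"delta_rot":[0,0,0],"fingers":1},{"xyz":[9,1.3,0.5],"delta_rot":[0,0,0],"fingers":1},{"xyz":[12,1.7,1],"delta_rot":[0,0,0],"fingers":1},{"xyz":[15,2.1,1],"delta_rot":[0,0,0],"fingers":1}])

```text
clock: 6.73
tcp_pos: [0.4651, -0.167, 0.1203]
orientation: [-2.211, -2.227, -0.004]
contact_force: [0.7, -0.3, -2.2]
grip_width: 0.0139
```

Request:
jog_arm(rows=[{"xyz":[3,0.4,0],"delta_rot":[0,0,0],"fingers":1},{"xyz":[6,0.8,0],"delta_rot":[0,0,0],"fingers":1},{"xyz":[9,1.3,0],"delta_rot":[0,0,0],"fingers":1},{"xyz":[12,1.7,0],"delta_rot":[0,0,0],"fingers":1},{"xyz":[15,2.1,0],"delta_rot":[0,0,0],"fingers":1}])

```text
clock: 7.15
tcp_pos: [0.4846, -0.0154, 0.1208]
orientation: [-2.211, -2.227, -0.003]
contact_force: [0.6, -0.9, -1.7]
grip_width: 0.0136
```

Run:
```python
from num import *
state(); show((.5048,.1266,.11),0)
```

```text
t 7.15 tcp [ 0.4846 -0.0154  0.1208] tilt 0.24 yjaw 0.4 F [ 0.6 -0.9 -1.7] w 0.0136 j [ 0.39  0.37 -0.58  2.07  0.28  0.77 -0.35]
jog cm [14.18, 2.12, 1.13] rot [-0.06, -0.23, 0.4] |t 7.15 j7 -0.35
```

Request:
jog_arm(rows=[{"xyz":[3.5,0.5,0],"delta_rot":[0,0,0],"fingers":1},{"xyz":[7,1,0.4],"delta_rot":[0,0,0.2],"fingers":1},{"xyz":[10.5,1.6,0.8],"delta_rot":[0,0,0.4],"fingers":1},{"xyz":[13,2,1.1],"delta_rot":[0,0,0.4],"fingers":1},{"xyz":[14.2,2.1,1.1],"delta_rot":[0,0,0.4],"fingers":1}])

```text
clock: 7.57
tcp_pos: [0.5043, 0.1314, 0.1099]
orientation: [-2.213, -2.222, -0.005]
contact_force: [1.0, 0.6, -1.1]
grip_width: 0.0138
```

Request:
jog_arm(rows=[{"xyz":[0,0,0],"delta_rot":[0,0,0],"fingers":1},{"xyz":[0,0,0],"delta_rot":[0,0,0],"fingers":1},{"xyz":[0,0,0],"delta_rot":[0,0,0],"fingers":1},{"xyz":[0,0,0],"delta_rot":[0,0,0],"fingers":1},{"xyz":[0,0,0],"delta_rot":[0,0,0],"fingers":1}])

```text
clock: 7.98
tcp_pos: [0.5044, 0.1293, 0.1099]
orientation: [-2.216, -2.22, -0.004]
contact_force: [0.1, 0.1, -1.3]
grip_width: 0.0139
```

Run:
```python
from num import *
state(); show((.5048,.1266,.09),0)
t,_,_=pose(); cx=np.load('cx.npy');fx=np.load('fx.npy')
b=t-[0,0,.0387]
sp=[(circ(b,.024,b[2]),(0,200,255)),(circ(b,.024,b[2]+.034),(0,200,255)),(circ(b,.024,.042),(0,120,255))]
tt=imaging.grab_frame('top'); s=imaging.grab_frame('scene')
cv2.imwrite('pics/tb.png',tt);cv2.imwrite('pics/sb.png',s)
draw('top',tt,sp+lines(fx,cx)[6:],(240,197),50,7,'b2.png'); draw('scene',s,sp+lines(fx,cx)[6:],(280,195),60,7,'b3.png')
```

```text
t 7.98 tcp [0.5044 0.1293 0.1099] tilt 0.31 yjaw 0.1 F [ 0.1  0.1 -1.3] w 0.0139 j [ 0.11  0.45 -0.59  2.    0.34  0.79 -0.67]
jog cm [-0.28, 0.05, 1.99] rot [-0.09, -0.29, 0.08] |t 7.98 j7 -0.67
```

View pics/b2.png

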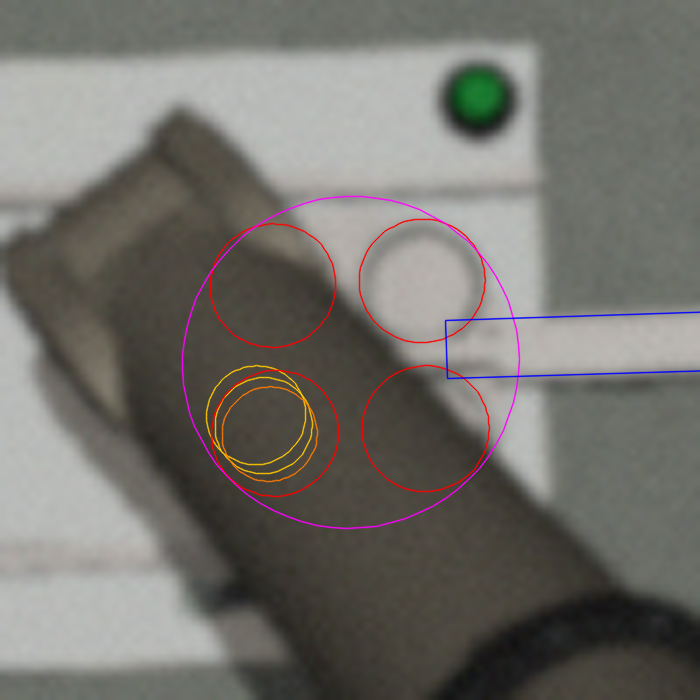

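View pics/b3.png

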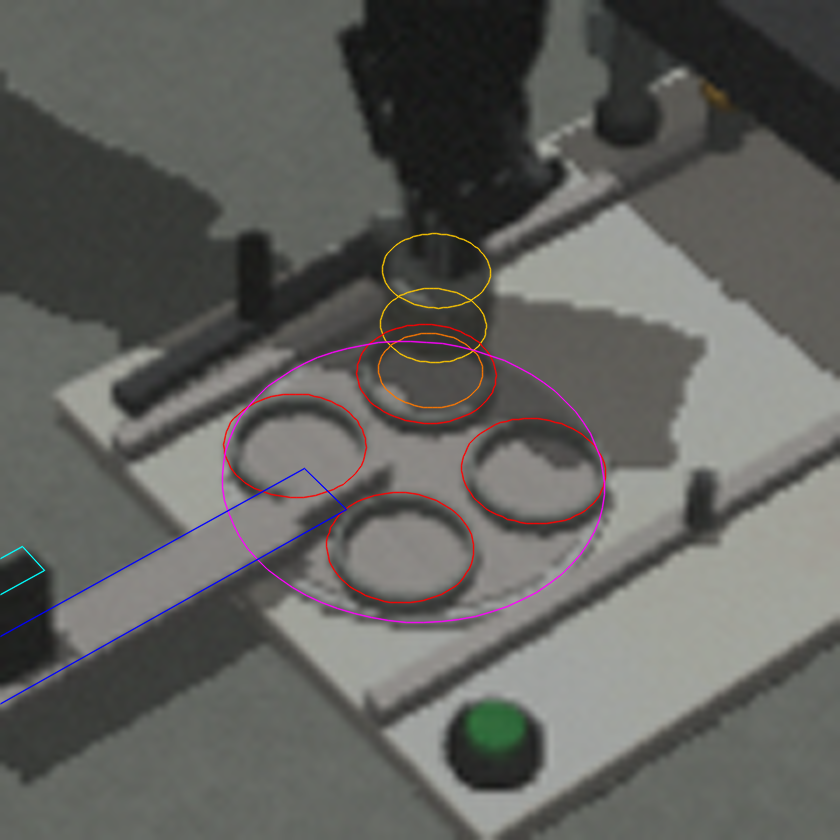

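Run:
```python
from num import *
s=cv2.cvtColor(cv2.imread('pics/scene0.png'),cv2.COLOR_BGR2GRAY).astype(np.float32)
M=np.array([(-.038,.038,0),(.038,.038,0),(-.038,-.038,0),(.038,-.038,0)])
cx=np.load('cx.npy')
# joint rigid score: bright top rim? test several z / radii
from scipy.optimize import minimize
def sc(q,z,r_in,r_d):
    P=body(q,M); 
    return -np.mean([np.mean([samp('scene',s,circ(p,a,z)).mean() for a in r_in])-np.mean([samp('scene',s,circ(p,a,z)).mean() for a in r_d]) for p in P])
for z,ri,rd in ((.036,(.022,.025),(.029,.031)),(.042,(.030,),(.0335,.035)),(.042,(.030,),(.0265,.025)),(.030,(.022,.025),(.028,.029))):
    best=min((minimize(sc,(cx[0]+a,cx[1]+b,cx[2]),args=(z,ri,rd),method='Nelder-Mead',options=dict(initial_simplex=[(cx[0]+a,cx[1]+b,cx[2]),(cx[0]+a+.003,cx[1]+b,cx[2]),(cx[0]+a,cx[1]+b+.003,cx[2]),(cx[0]+a,cx[1]+b,cx[2]+.02)])) for a in (-.002,.003) for b in (-.002,.002)),key=lambda v:v.fun)
    print(z,best.x.round(4),best.fun.round(1))
```

```text
0.036 [0.5459 0.0909 0.042 ] -36.6
0.042 [0.5403 0.0954 0.0404] -8.2
0.042 [0.5417 0.0941 0.0413] -12.8
0.03 [0.5415 0.0945 0.0375] -36.3
```

Run:
```python
from num import *
s=cv2.imread('pics/scene0.png')
M=[(-.038,.038),(.038,.038),(-.038,-.038),(.038,-.038)]
ims=[]
for q in ((.5459,.0909,.042),(.5412,.0945,.04)):
    L=[]
    for m in M:
        for rr,z,c in ((.032,.042,(0,0,255)),(.028,.042,(0,255,255)),(.028,.03,(255,255,0)),(.032,.03,(255,0,255))): L.append((body(q,circ(m,rr,z)),c))
    draw('scene',s,L,(281,202),32,9,'tmp.png'); ims.append(cv2.imread('pics/tmp.png'))
cv2.imwrite('pics/r1.png',ims[0]);cv2.imwrite('pics/r2.png',ims[1])
draw('scene',s,[],(281,202),32,9,'r0.png')
```

```text
(no output)
```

View pics/r0.png

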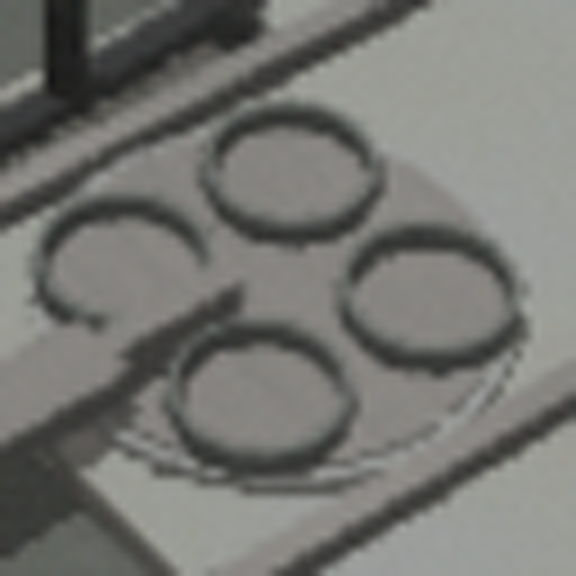

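View pics/r1.png

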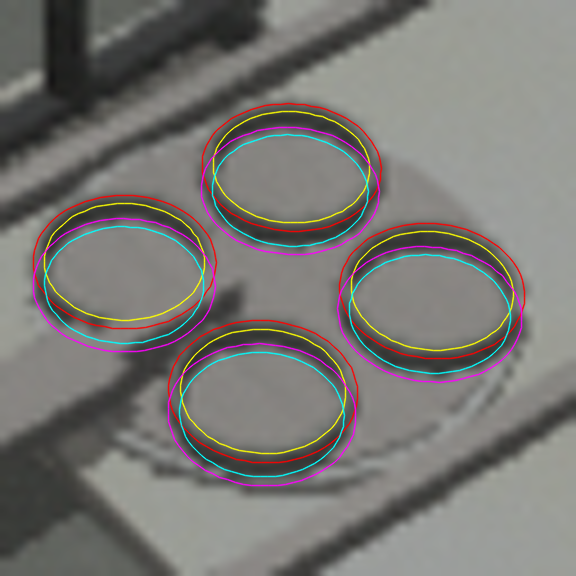

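View pics/r2.png

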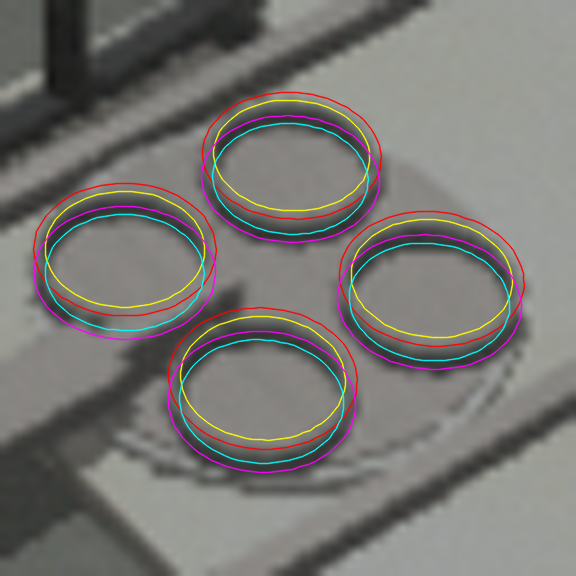

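The best estimate puts ring1 at about (.504, .129), and the arm is already over it. I'll lower the specimen while watching force and height: the rim would be felt at TCP .081, and seated is .069.

Request:
jog_arm(rows=[{"xyz":[0,0,1],"delta_rot":[0,-0.3,0],"fingers":1},{"xyz":[0,0,1.8],"delta_rot":[0,-0.3,0],"fingers":1},{"xyz":[0,0,2.4],"delta_rot":[0,-0.3,0],"fingers":1},{"xyz":[0,0,2.6],"delta_rot":[0,-0.3,0],"fingers":1},{"xyz":[0,0,2.6],"delta_rot":[0,-0.3,0],"fingers":1}])

```text
clock: 8.5
tcp_pos: [0.5036, 0.1299, 0.0829]
orientation: [-2.217, -2.222, 0.004]
contact_force: [0.0, -0.3, -1.3]
grip_width: 0.0139
```

Request:
jog_arm(rows=[{"xyz":[0,0,0.2],"delta_rot":[0,0,0],"fingers":1},{"xyz":[0,0,0.4],"delta_rot":[0,0,0],"fingers":1},{"xyz":[0,0,0.6],"delta_rot":[0,0,0],"fingers":1},{"xyz":[0,0,0.8],"delta_rot":[0,0,0],"fingers":1},{"xyz":[0,0,0.8],"delta_rot":[0,0,0],"fingers":1}])

```text
clock: 8.92
tcp_pos: [0.5034, 0.1299, 0.0746]
orientation: [-2.217, -2.222, 0.004]
contact_force: [-0.1, 0.3, -1.4]
grip_width: 0.0134
```

Run:
```python
from num import *
state(); 
s=imaging.grab_frame('scene'); draw('scene',s,[],(285,190),35,9,'b4.png')
```

```text
t 8.92 tcp [0.5034 0.1299 0.0746] tilt 0.21 yjaw 0.1 F [-0.1  0.3 -1.4] w 0.0134 j [ 0.07  0.5  -0.56  2.02  0.39  0.73 -0.72]
```

View pics/b4.png

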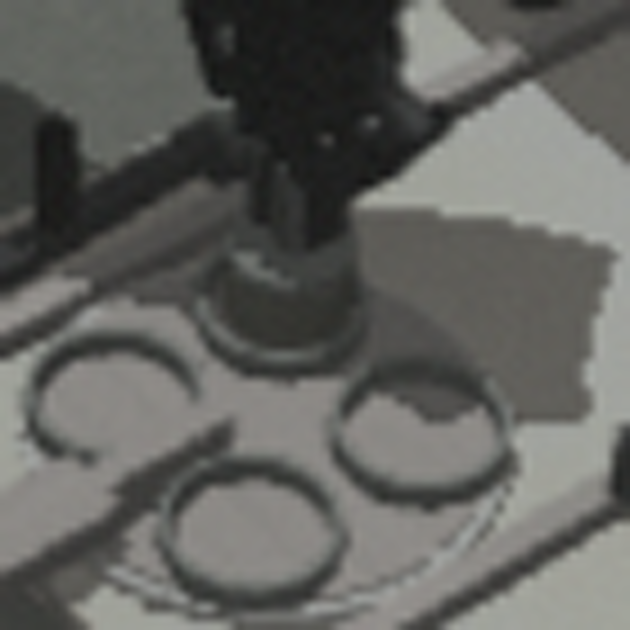

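It went inside the ring without any contact force. Lowering the rest and releasing.

Request:
jog_arm(rows=[{"xyz":[0,0,0.2],"delta_rot":[0,0,0],"fingers":1},{"xyz":[0,0,0.4],"delta_rot":[0,0,0],"fingers":1},{"xyz":[0,0,0.6],"delta_rot":[0,0,0],"fingers":1},{"xyz":[0,0,0.6],"delta_rot":[0,0,0],"fingers":1},{"xyz":[0,0,0.6],"delta_rot":[0,0,0],"fingers":1}])

```text
clock: 9.38
tcp_pos: [0.5034, 0.1299, 0.0687]
orientation: [-2.217, -2.222, 0.004]
contact_force: [0.4, 0.3, -1.7]
grip_width: 0.0138
```

Request:
jog_arm(rows=[{"xyz":[0,0,0],"delta_rot":[0,0,0],"fingers":0.8},{"xyz":[0,0,0],"delta_rot":[0,0,0],"fingers":0.6},{"xyz":[0,0,0],"delta_rot":[0,0,0],"fingers":0.5},{"xyz":[0,0,-1],"delta_rot":[0,0,0],"fingers":0.5},{"xyz":[0,0,-2],"delta_rot":[0,0,0],"fingers":0.5}])

```text
clock: 9.8
tcp_pos: [0.5032, 0.13, 0.0892]
orientation: [-2.216, -2.222, 0.005]
contact_force: [1.2, -0.5, 0.2]
grip_width: 0.0427
```

Run:
```python
from num import *
state(); 
s=imaging.grab_frame('scene'); draw('scene',s,[],(285,190),35,9,'b5.png')
I={'top':imaging.grab_frame('top'),'scene':s}
cv2.imwrite('pics/b6.png',I['top'])
G={n:cv2.cvtColor(I[n],cv2.COLOR_BGR2GRAY).astype(np.float32) for n in I}
for p in ((.56,-.29),(.46,-.2873)):
    for n in G: print('cap',n,*[np.round(v,4) for v in cap(n,G[n],p)])
```

```text
t 9.8 tcp [0.5032 0.13   0.0892] tilt 0.27 yjaw 0.2 F [ 1.2 -0.5  0.2] w 0.0427 j [ 0.09  0.48 -0.57  2.01  0.37  0.76 -0.7 ]
cap top [ 0.5599 -0.2936] 28.3742
cap scene [ 0.5598 -0.2901] 20.6027
cap top [ 0.4601 -0.2908] 32.4032
cap scene [ 0.4594 -0.2871] 15.954
```

View pics/b5.png

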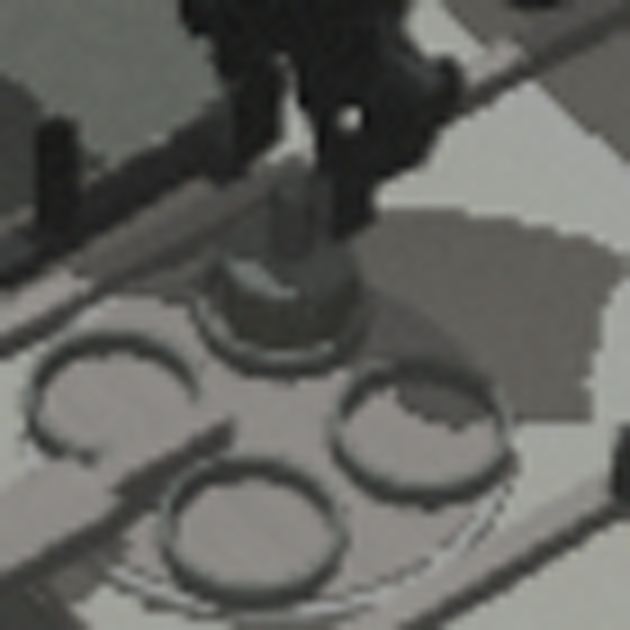

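Request:
jog_arm(rows=[{"xyz":[0,0,-2],"delta_rot":[0,0,0],"fingers":0.4},{"xyz":[-1,0,-4],"delta_rot":[0,0,0],"fingers":0.4},{"xyz":[-5,-0.5,-5],"delta_rot":[0,0,0],"fingers":0.4},{"xyz":[-9,-1,-5],"delta_rot":[0,0,0],"fingers":0.4},{"xyz":[-13,-1.4,-5],"delta_rot":[0,0,0],"fingers":0.4}])

```text
clock: 10.32
tcp_pos: [0.4917, -0.0004, 0.1421]
orientation: [2.216, 2.225, 0.004]
contact_force: [0.1, -0.9, -0.4]
grip_width: 0.0516
```

Request:
jog_arm(rows=[{"xyz":[-4,-0.4,0],"delta_rot":[0,0,0],"fingers":0.4},{"xyz":[-8,-0.8,0],"delta_rot":[0,0,0],"fingers":0.4},{"xyz":[-12,-1.2,0],"delta_rot":[0,0,0],"fingers":0.4},{"xyz":[-16,-1.6,0],"delta_rot":[0,0,0],"fingers":0.4},{"xyz":[-20,-2,0],"delta_rot":[0,0,0],"fingers":0.4}])

```text
clock: 10.73
tcp_pos: [0.4721, -0.2026, 0.1425]
orientation: [2.215, 2.224, 0.004]
contact_force: [0.4, 0.3, 0.3]
grip_width: 0.0515
```

Run:
```python
from num import *
state(); show((.4597,-.2873,.09),0)
```

```text
t 10.73 tcp [ 0.4721 -0.2026  0.1425] tilt 0.2 yjaw 0.2 F [0.4 0.3 0.3] w 0.0515 j [ 0.71  0.37 -0.51  2.    0.24  0.83  0.07]
jog cm [-8.46, -1.29, 5.24] rot [0.2, -0.0, 0.24] |t 10.73 j7 0.07
```

Request:
jog_arm(rows=[{"xyz":[-3,-0.5,1],"delta_rot":[0,0,0],"fingers":0.4},{"xyz":[-6,-1,2.5],"delta_rot":[0,0,0],"fingers":0.4},{"xyz":[-8,-1.3,4],"delta_rot":[0.2,0,0.2],"fingers":0.4},{"xyz":[-8.5,-1.3,5],"delta_rot":[0.2,0,0.2],"fingers":0.4},{"xyz":[-8.5,-1.3,5],"delta_rot":[0.2,0,0.2],"fingers":0.4}])

```text
clock: 11.15
tcp_pos: [0.458, -0.2888, 0.0906]
orientation: [-2.222, -2.217, 0.001]
contact_force: [-0.4, 0.3, 1.0]
grip_width: 0.051
```

Run:
```python
from num import *
s=imaging.grab_frame('scene'); draw('scene',s,spec((.4597,-.2873))+spec((.56,-.29)),(150,235),45,8,'d1.png')
state(); show((.4597,-.2873,.0385),0)
```

```text
t 11.2 tcp [ 0.4591 -0.2871  0.0918] tilt 0.11 yjaw 0.0 F [0.8 0.8 0.4] w 0.0514 j [ 0.8   0.48 -0.45  1.97  0.3   0.76  0.18]
jog cm [-0.03, 0.06, 5.33] rot [-0.07, -0.09, 0.0] |t 11.2 j7 0.18
```

View pics/d1.png

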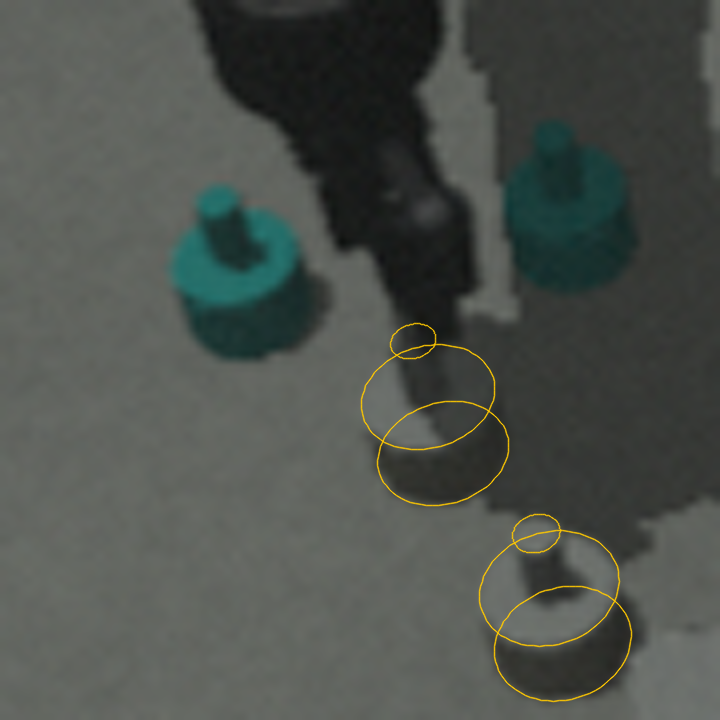

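The gripper is over B at (435,400) in this crop, both grey specimens are in place, and the turquoise ones stand off to the sides. Descending.

Request:
jog_arm(rows=[{"xyz":[0,0,1.5],"delta_rot":[0,0,0],"fingers":0.4},{"xyz":[0,0,3],"delta_rot":[0,0,0],"fingers":0.4},{"xyz":[0,0,4.4],"delta_rot":[0,0,0],"fingers":0.4},{"xyz":[0,0,5.2],"delta_rot":[0,0,0],"fingers":0.4},{"xyz":[0,0,5.2],"delta_rot":[0,0,0],"fingers":0.4}])

```text
clock: 11.62
tcp_pos: [0.4592, -0.2848, 0.0392]
orientation: [-2.216, -2.222, -0.001]
contact_force: [-0.2, 0.5, -0.5]
grip_width: 0.0512
```

Request:
jog_arm(rows=[{"xyz":[0,0,0],"delta_rot":[0,0,0],"fingers":0.8},{"xyz":[0,0,0],"delta_rot":[0,0,0],"fingers":1},{"xyz":[0,0,0],"delta_rot":[0,0,0],"fingers":1},{"xyz":[0,0,0],"delta_rot":[0,0,0],"fingers":1},{"xyz":[0,0,0],"delta_rot":[0,0,0],"fingers":1}], grip_force=20)

```text
clock: 12.03
tcp_pos: [0.4599, -0.2848, 0.0401]
orientation: [-2.216, -2.223, -0.002]
contact_force: [-0.5, 2.3, 5.7]
grip_width: 0.015
```

Request:
jog_arm(rows=[{"xyz":[0,0,0],"delta_rot":[0,0,0],"fingers":0.6},{"xyz":[0,0,0],"delta_rot":[0,0,0],"fingers":0.5},{"xyz":[0,0,0],"delta_rot":[0,0,-7],"fingers":0.5},{"xyz":[0,0,0],"delta_rot":[0,0,-14],"fingers":0.5},{"xyz":[0,0,0],"delta_rot":[0,0,-21],"fingers":0.5}])

```text
clock: 12.45
tcp_pos: [0.4597, -0.285, 0.04]
orientation: [-1.767, -2.595, -0.002]
contact_force: [0.4, -1.0, -0.7]
grip_width: 0.0427
```

Request:
jog_arm(rows=[{"xyz":[0,0,0],"delta_rot":[0,0,-7],"fingers":0.5},{"xyz":[0,0,0],"delta_rot":[0,0,-14],"fingers":0.5},{"xyz":[0,0,0],"delta_rot":[0,0,-21],"fingers":0.5},{"xyz":[0,0,0],"delta_rot":[0,0,-28],"fingers":0.5},{"xyz":[0,0,0],"delta_rot":[0,0,-35],"fingers":0.5}])

```text
clock: 12.87
tcp_pos: [0.4595, -0.2853, 0.0399]
orientation: [-0.897, -3.009, -0.003]
contact_force: [0.3, 0.1, 0.3]
grip_width: 0.0428
```

Run:
```python
from num import *
state(); show((.4597,-.2873,.0385),np.pi/2)
```

```text
t 12.87 tcp [ 0.4595 -0.2853  0.0399] tilt 0.15 yjaw 56.8 F [0.3 0.1 0.3] w 0.0428 j [ 0.95  0.61 -0.65  1.98  0.55  0.73  0.95]
jog cm [-0.13, -0.15, 0.14] rot [0.09, -0.12, -33.18] |t 12.87 j7 0.95
```

Request:
jog_arm(rows=[{"xyz":[0,0,0],"delta_rot":[0,0,-7],"fingers":0.5},{"xyz":[0,0,0],"delta_rot":[0,0,-14],"fingers":0.5},{"xyz":[0,0,0],"delta_rot":[0,0,-21],"fingers":0.5},{"xyz":[0,0,0],"delta_rot":[0,0,-28],"fingers":0.5},{"xyz":[0,0,0],"delta_rot":[0,0,-33],"fingers":0.5}])

```text
clock: 13.28
tcp_pos: [0.4592, -0.2857, 0.0397]
orientation: [0.004, -3.14, -0.003]
contact_force: [0.1, 0.5, -0.3]
grip_width: 0.0432
```

Request:
jog_arm(rows=[{"xyz":[0,0,0.1],"delta_rot":[0,0,0],"fingers":0.8},{"xyz":[0,0,0.1],"delta_rot":[0,0,0],"fingers":1},{"xyz":[0,0,0.1],"delta_rot":[0,0,0],"fingers":1},{"xyz":[0,0,0.1],"delta_rot":[0,0,0],"fingers":1},{"xyz":[0,0,0.1],"delta_rot":[0,0,0],"fingers":1}], grip_force=70)

```text
clock: 13.7
tcp_pos: [0.4589, -0.2856, 0.0385]
orientation: [0.002, -3.139, -0.003]
contact_force: [0.3, -0.6, -2.3]
grip_width: 0.0141
```

Run:
```python
from num import *
state(); show((.5794,.133,.13),np.pi/2)
```

```text
t 13.7 tcp [ 0.4589 -0.2856  0.0385] tilt 0.18 yjaw 90.1 F [ 0.3 -0.6 -2.3] w 0.0141 j [ 1.05  0.66 -0.79  1.98  0.66  0.78  1.44]
jog cm [-12.08, 41.87, -9.09] rot [0.12, -0.13, 0.07] |t 13.7 j7 1.44
```

Request:
jog_arm(rows=[{"xyz":[0,0,-3],"delta_rot":[0,0,0],"fingers":1},{"xyz":[0,0.5,-6],"delta_rot":[0,0,0],"fingers":1},{"xyz":[-0.5,3,-9],"delta_rot":[0,0,0],"fingers":1},{"xyz":[-1,6.5,-11],"delta_rot":[0,0,0],"fingers":1},{"xyz":[-1.5,10,-11],"delta_rot":[0,0,0],"fingers":1}])

```text
clock: 14.12
tcp_pos: [0.4766, -0.1856, 0.1527]
orientation: [0.003, 3.138, -0.001]
contact_force: [1.3, 0.9, -1.6]
grip_width: 0.014
```

Request:
jog_arm(rows=[{"xyz":[-0.5,3.5,0],"delta_rot":[0,0,0],"fingers":1},{"xyz":[-1,7,0],"delta_rot":[0,0,0],"fingers":1},{"xyz":[-2,10.5,0],"delta_rot":[0,0,0],"fingers":1},{"xyz":[-3,14,0],"delta_rot":[0,0,0],"fingers":1},{"xyz":[-4.5,17.5,0],"delta_rot":[0,0,0],"fingers":1}])

```text
clock: 14.53
tcp_pos: [0.5211, -0.0093, 0.1526]
orientation: [0.005, 3.139, -0.003]
contact_force: [0.9, -1.4, -2.4]
grip_width: 0.0139
```

Run:
```python
from num import *
state(); show((.5794,.133,.13),np.pi/2)
```

```text
t 14.53 tcp [ 0.5211 -0.0093  0.1526] tilt 0.2 yjaw 89.8 F [ 0.9 -1.4 -2.4] w 0.0139 j [ 0.65  0.49 -0.95  1.95  0.49  0.95  1.03]
jog cm [-5.78, 14.25, 2.25] rot [-0.11, 0.17, -0.17] |t 14.53 j7 1.03
```

Request:
jog_arm(rows=[{"xyz":[-1.5,3.5,0],"delta_rot":[0,0,0],"fingers":1},{"xyz":[-3,7,0],"delta_rot":[0,0,0],"fingers":1},{"xyz":[-4.5,10.5,0.5],"delta_rot":[0,0,0],"fingers":1},{"xyz":[-5.6,13.4,1],"delta_rot":[0,0,0],"fingers":1},{"xyz":[-5.8,14.2,2],"delta_rot":[0,0.2,0],"fingers":1}])

```text
clock: 14.95
tcp_pos: [0.5807, 0.1399, 0.1338]
orientation: [-0.004, 3.139, 0.005]
contact_force: [-0.5, 1.7, -1.4]
grip_width: 0.014
```

Request:
jog_arm(rows=[{"xyz":[0,0,0],"delta_rot":[0,0,0],"fingers":1},{"xyz":[0,0,0.5],"delta_rot":[0,0,0],"fingers":1},{"xyz":[0,0,1],"delta_rot":[0,0,0],"fingers":1},{"xyz":[0,0,1],"delta_rot":[0,0,0],"fingers":1},{"xyz":[0,0,1],"delta_rot":[0,0,0],"fingers":1}])

```text
clock: 15.37
tcp_pos: [0.5806, 0.1378, 0.1234]
orientation: [-0.0, 3.14, 0.003]
contact_force: [-0.0, 0.1, -2.7]
grip_width: 0.0138
```

Run:
```python
from num import *
s=imaging.grab_frame('scene'); draw('scene',s,[],(285,190),40,9,'d2.png')
state(); show((.5794,.133,.0835),np.pi/2)
```

```text
t 15.42 tcp [0.5808 0.1382 0.1238] tilt 0.21 yjaw 90.0 F [-0.4 -0.2 -2.2] w 0.014 j [ 0.31  0.63 -0.89  1.8   0.58  0.99  0.75]
jog cm [0.15, -0.53, 4.03] rot [0.14, 0.15, 0.02] |t 15.42 j7 0.75
```

View pics/d2.png

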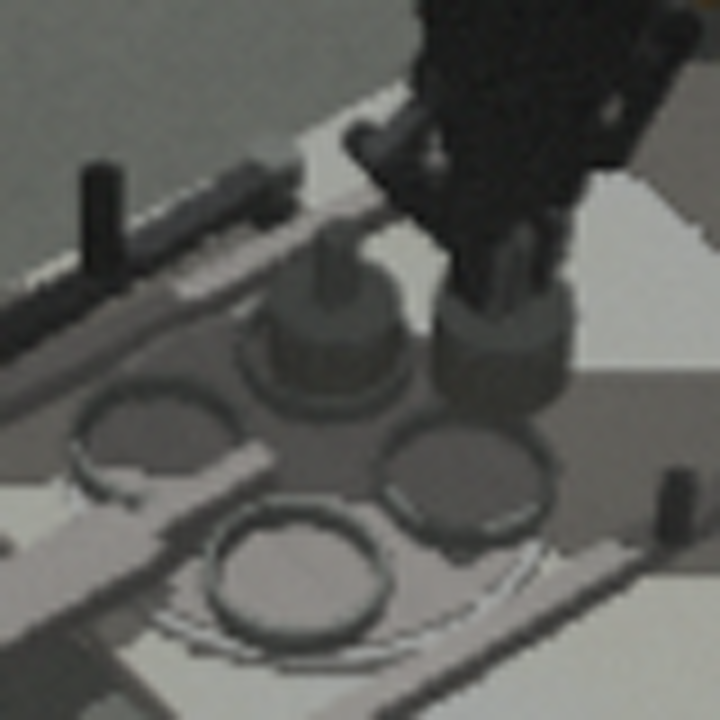

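Request:
jog_arm(rows=[{"xyz":[0.1,-0.5,1],"delta_rot":[0,0,0],"fingers":1},{"xyz":[0.1,-0.6,2],"delta_rot":[0,0,0],"fingers":1},{"xyz":[0.1,-0.6,3],"delta_rot":[0,0,0],"fingers":1},{"xyz":[0.1,-0.6,3.9],"delta_rot":[0,0,0],"fingers":1},{"xyz":[0.1,-0.6,3.9],"delta_rot":[0,0,0],"fingers":1}])

```text
clock: 15.83
tcp_pos: [0.5784, 0.1315, 0.0821]
orientation: [0.0, -3.141, -0.002]
contact_force: [-0.3, -0.9, -2.7]
grip_width: 0.0142
```

Run:
```python
from num import *
s=imaging.grab_frame('scene'); draw('scene',s,[],(285,190),40,9,'d3.png')
state(); show((.5797,.1325,.0745),np.pi/2)
```

```text
t 15.88 tcp [0.5789 0.132  0.0832] tilt 0.11 yjaw 90.0 F [ 0.4 -0.1 -2.3] w 0.0141 j [ 0.29  0.68 -0.85  1.83  0.63  0.92  0.72]
jog cm [-0.08, 0.05, 0.87] rot [0.11, -0.0, 0.03] |t 15.88 j7 0.72
```

View pics/d3.png

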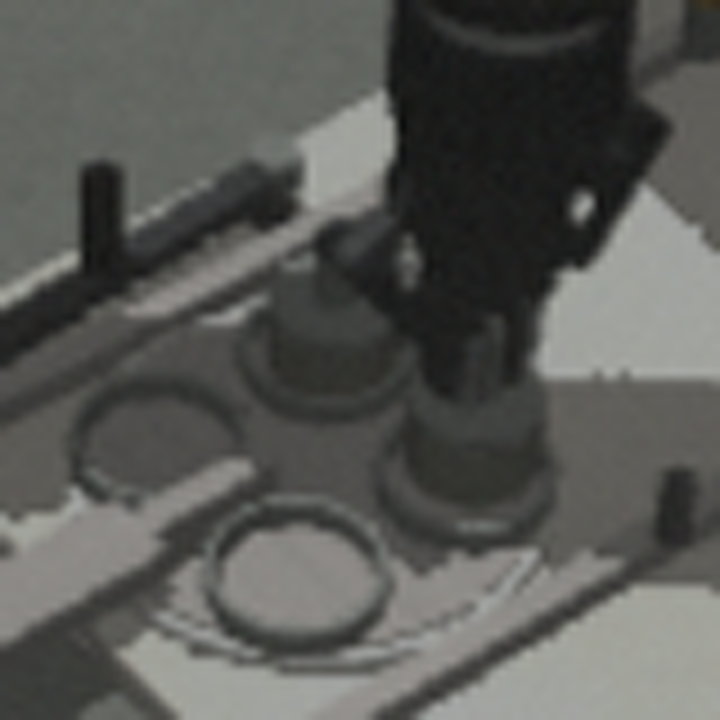

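Centred over ring2 at crop (467,485). Lowering and releasing.

Request:
jog_arm(rows=[{"xyz":[0,0,0.3],"delta_rot":[0,0,0],"fingers":1},{"xyz":[0,0,0.6],"delta_rot":[0,0,0],"fingers":1},{"xyz":[0,0,0.9],"delta_rot":[0,0,0],"fingers":1},{"xyz":[0,0,0.9],"delta_rot":[0,0,0],"fingers":1},{"xyz":[0,0,0.9],"delta_rot":[0,0,0],"fingers":1}])

```text
clock: 16.3
tcp_pos: [0.5789, 0.1321, 0.0742]
orientation: [0.001, -3.142, -0.003]
contact_force: [-0.5, 0.5, -2.2]
grip_width: 0.0139
```

Request:
jog_arm(rows=[{"xyz":[0,0,0.2],"delta_rot":[0,0,0],"fingers":1},{"xyz":[0,0,0.4],"delta_rot":[0,0,0],"fingers":1},{"xyz":[0,0,0.5],"delta_rot":[0,0,0],"fingers":1},{"xyz":[0,0,0.5],"delta_rot":[0,0,0],"fingers":1},{"xyz":[0,0,0.5],"delta_rot":[0,0,0],"fingers":1}])

```text
clock: 16.72
tcp_pos: [0.5789, 0.1321, 0.0691]
orientation: [0.001, -3.141, -0.003]
contact_force: [-0.4, 0.2, -2.6]
grip_width: 0.0141
```

Request:
jog_arm(rows=[{"xyz":[0,0,0],"delta_rot":[0,0,0],"fingers":0.8},{"xyz":[0,0,0],"delta_rot":[0,0,0],"fingers":0.6},{"xyz":[0,0,0],"delta_rot":[0,0,0],"fingers":0.5},{"xyz":[0,0,-1],"delta_rot":[0,0,0],"fingers":0.5},{"xyz":[0,0,-2.5],"delta_rot":[0,0,0],"fingers":0.5}])

```text
clock: 17.13
tcp_pos: [0.578, 0.1318, 0.094]
orientation: [0.002, -3.139, -0.002]
contact_force: [0.0, 0.3, 0.4]
grip_width: 0.0428
```

Run:
```python
from num import *
state()
s=imaging.grab_frame('scene'); draw('scene',s,[],(285,190),40,9,'d4.png')
I={'top':imaging.grab_frame('top'),'scene':s}
G={n:cv2.cvtColor(I[n],cv2.COLOR_BGR2GRAY).astype(np.float32) for n in I}
for n in G: print('cap',n,*[np.round(v,4) for v in cap(n,G[n],(.56,-.29))])
show((.5599,-.2902,.15),np.pi/2)
```

```text
t 17.13 tcp [0.578  0.1318 0.094 ] tilt 0.16 yjaw 90.1 F [0.  0.3 0.4] w 0.0428 j [ 0.3   0.67 -0.86  1.83  0.61  0.94  0.74]
cap top [ 0.56   -0.2936] 29.6128
cap scene [ 0.5599 -0.2902] 20.702
jog cm [2.09, -42.32, -5.41] rot [0.2, 0.26, 0.05] |t 17.23 j7 0.74
```

View pics/d4.png

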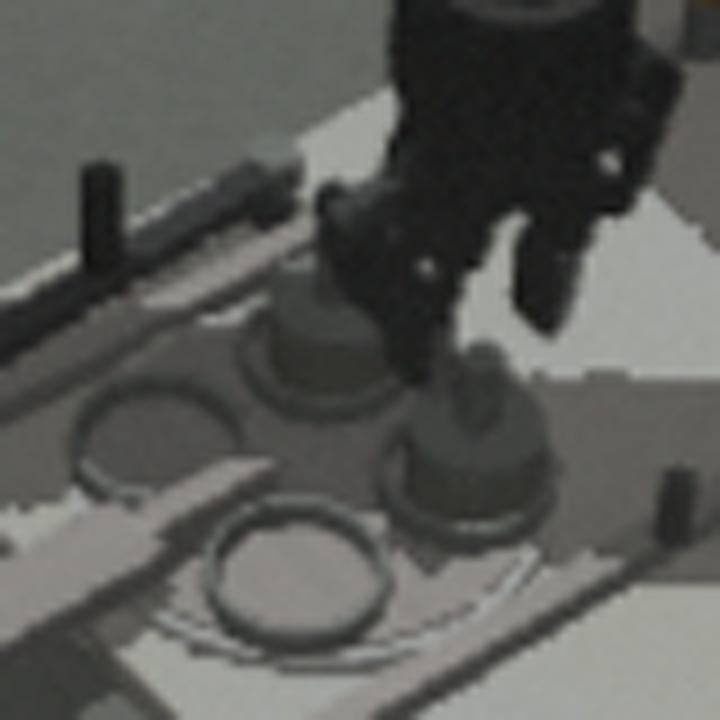

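Rings 1 and 2 are filled. Going to specimen A.

Request:
jog_arm(rows=[{"xyz":[0,0,-2],"delta_rot":[0,0,0],"fingers":0.4},{"xyz":[0,-1,-4],"delta_rot":[0,0,0],"fingers":0.4},{"xyz":[0.2,-5,-6],"delta_rot":[0,0,0],"fingers":0.4},{"xyz":[0.4,-9,-6],"delta_rot":[0,0,0],"fingers":0.4},{"xyz":[0.6,-13,-6],"delta_rot":[0,0,0],"fingers":0.4}])

```text
clock: 17.65
tcp_pos: [0.5755, 0.0026, 0.1594]
orientation: [-0.005, 3.133, 0.005]
contact_force: [1.4, 0.1, 0.1]
grip_width: 0.051
```

Request:
jog_arm(rows=[{"xyz":[0.2,-4,0],"delta_rot":[0,0,0],"fingers":0.4},{"xyz":[0.4,-8,0],"delta_rot":[0,0,0],"fingers":0.4},{"xyz":[0.6,-12,0],"delta_rot":[0,0,0],"fingers":0.4},{"xyz":[0.8,-16,0],"delta_rot":[0,0,0],"fingers":0.4},{"xyz":[1,-20,0],"delta_rot":[0,0,0],"fingers":0.4}])

```text
clock: 18.07
tcp_pos: [0.5659, -0.1996, 0.1595]
orientation: [-0.004, 3.132, 0.004]
contact_force: [0.8, 0.3, -0.4]
grip_width: 0.0509
```

Run:
```python
from num import *
state(); show((.5599,-.2902,.09),np.pi/2)
```

```text
t 18.07 tcp [ 0.5659 -0.1996  0.1595] tilt 0.58 yjaw 90.2 F [ 0.8  0.3 -0.4] w 0.0509 j [ 0.89  0.59 -0.9   1.77  0.53  1.03  1.37]
jog cm [0.69, -9.08, 6.92] rot [0.15, 0.55, 0.16] |t 18.07 j7 1.37
```

Request:
jog_arm(rows=[{"xyz":[0.3,-3.5,1],"delta_rot":[0,0.2,0],"fingers":0.4},{"xyz":[0.6,-7,3],"delta_rot":[0,0.4,0],"fingers":0.4},{"xyz":[0.7,-9,5],"delta_rot":[0,0.5,0.1],"fingers":0.4},{"xyz":[0.7,-9,6.5],"delta_rot":[0,0.5,0.1],"fingers":0.4},{"xyz":[0.7,-9,6.5],"delta_rot":[0,0.5,0.1],"fingers":0.4}])

```text
clock: 18.48
tcp_pos: [0.5574, -0.2906, 0.0912]
orientation: [-0.003, -3.138, -0.007]
contact_force: [-1.1, 0.5, 0.0]
grip_width: 0.0513
```

Run:
```python
from num import *
s=imaging.grab_frame('scene'); draw('scene',s,spec((.5599,-.2902)),(165,250),45,8,'e1.png')
state(); show((.5599,-.2902,.0385),np.pi/2)
```

```text
t 18.53 tcp [ 0.5588 -0.2887  0.0931] tilt 0.27 yjaw 90.1 F [0.7 0.6 0.3] w 0.0509 j [ 0.96  0.71 -0.83  1.74  0.61  0.98  1.47]
jog cm [-0.11, -0.18, 5.46] rot [0.27, -0.06, 0.05] |t 18.53 j7 1.47
```

View pics/e1.png

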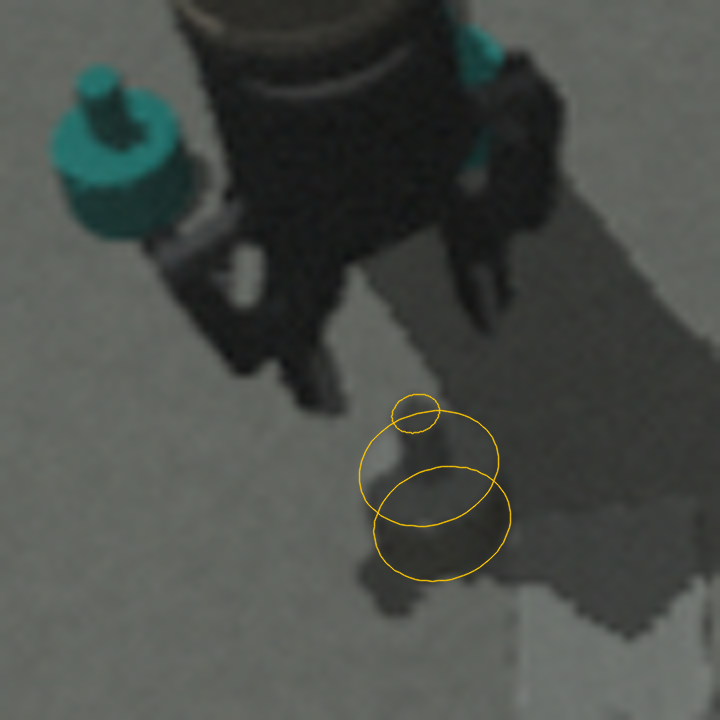

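The fingers straddle A's stem at crop (420,440), and A hasn't moved. Grasping.

Request:
jog_arm(rows=[{"xyz":[-0.1,-0.1,1.5],"delta_rot":[0.2,0,0],"fingers":0.4},{"xyz":[-0.1,-0.1,3],"delta_rot":[0.2,0,0],"fingers":0.4},{"xyz":[-0.1,-0.1,4.4],"delta_rot":[0.2,0,0],"fingers":0.4},{"xyz":[-0.1,-0.1,5.3],"delta_rot":[0.2,0,0],"fingers":0.4},{"xyz":[-0.1,-0.1,5.3],"delta_rot":[0.2,0,0],"fingers":0.4}])

```text
clock: 18.95
tcp_pos: [0.5583, -0.2883, 0.0376]
orientation: [0.003, -3.137, -0.004]
contact_force: [-0.3, 0.0, 0.8]
grip_width: 0.051
```

Request:
jog_arm(rows=[{"xyz":[0,0,0],"delta_rot":[0,0,0],"fingers":0.8},{"xyz":[0,0,0],"delta_rot":[0,0,0],"fingers":1},{"xyz":[0,0,0],"delta_rot":[0,0,0],"fingers":1},{"xyz":[0,0,0],"delta_rot":[0,0,0],"fingers":1},{"xyz":[0,0,0],"delta_rot":[0,0,0],"fingers":1}], grip_force=20)

```text
clock: 19.37
tcp_pos: [0.5584, -0.2885, 0.0379]
orientation: [0.003, -3.137, -0.004]
contact_force: [0.3, 0.4, -0.2]
grip_width: 0.0152
```

Request:
jog_arm(rows=[{"xyz":[0,0,0],"delta_rot":[0,0,0],"fingers":0.6},{"xyz":[0,0,0],"delta_rot":[0,0,0],"fingers":0.5},{"xyz":[0,0,0],"delta_rot":[0,0,7],"fingers":0.5},{"xyz":[0,0,0],"delta_rot":[0,0,14],"fingers":0.5},{"xyz":[0,0,0],"delta_rot":[0,0,21],"fingers":0.5}])

```text
clock: 19.78
tcp_pos: [0.5586, -0.2885, 0.0381]
orientation: [-0.578, -3.084, -0.003]
contact_force: [-0.3, -0.4, -0.8]
grip_width: 0.0425
```

Request:
jog_arm(rows=[{"xyz":[0,0,0],"delta_rot":[0,0,7],"fingers":0.5},{"xyz":[0,0,0],"delta_rot":[0,0,14],"fingers":0.5},{"xyz":[0,0,0],"delta_rot":[0,0,21],"fingers":0.5},{"xyz":[0,0,0],"delta_rot":[0,0,28],"fingers":0.5},{"xyz":[0,0,0],"delta_rot":[0,0,35],"fingers":0.5}])

```text
clock: 20.2
tcp_pos: [0.5588, -0.2884, 0.0384]
orientation: [-1.487, -2.763, -0.001]
contact_force: [-0.9, -0.2, 0.0]
grip_width: 0.0429
```

Run:
```python
from num import *
state(); show((.5599,-.2902,.0385),0)
```

```text
t 20.2 tcp [ 0.5588 -0.2884  0.0384] tilt 0.23 yjaw 33.4 F [-0.9 -0.2  0. ] w 0.0429 j [ 0.78  0.7  -0.56  1.77  0.49  0.82  0.57]
jog cm [-0.21, -0.01, -0.01] rot [-0.13, -0.2, 33.41] |t 20.2 j7 0.57
```

Request:
jog_arm(rows=[{"xyz":[0,0,0],"delta_rot":[0,0,7],"fingers":0.5},{"xyz":[0,0,0],"delta_rot":[0,0,14],"fingers":0.5},{"xyz":[0,0,0],"delta_rot":[0,0,21],"fingers":0.5},{"xyz":[0,0,0],"delta_rot":[0,0,28],"fingers":0.5},{"xyz":[0,0,0],"delta_rot":[0,0,33.4],"fingers":0.5}])

```text
clock: 20.62
tcp_pos: [0.5592, -0.2883, 0.0388]
orientation: [-2.225, -2.213, -0.0]
contact_force: [0.9, -0.3, 0.4]
grip_width: 0.0422
```

Request:
jog_arm(rows=[{"xyz":[0,0,0],"delta_rot":[0,0,0],"fingers":0.8},{"xyz":[0,0,0],"delta_rot":[0,0,0],"fingers":1},{"xyz":[0,0,0],"delta_rot":[0,0,0],"fingers":1},{"xyz":[0,0,0],"delta_rot":[0,0,0],"fingers":1},{"xyz":[0,0,0],"delta_rot":[0,0,0],"fingers":1}], grip_force=70)

```text
clock: 21.03
tcp_pos: [0.5596, -0.2881, 0.0393]
orientation: [-2.224, -2.215, -0.001]
contact_force: [0.2, 1.5, 5.0]
grip_width: 0.0135
```

Run:
```python
from num import *
state(); show((.5825,.057,.13),0)
```

```text
t 21.03 tcp [ 0.5596 -0.2881  0.0393] tilt 0.18 yjaw -0.2 F [0.2 1.5 5. ] w 0.0135 j [ 0.68  0.67 -0.42  1.78  0.37  0.78  0.07]
jog cm [34.54, 2.13, -8.98] rot [-0.09, -0.15, -0.24] |t 21.03 j7 0.07
```

Request:
jog_arm(rows=[{"xyz":[0,0,-3],"delta_rot":[0,0,0],"fingers":1},{"xyz":[1,1,-6],"delta_rot":[0,0,0],"fingers":1},{"xyz":[3,3,-8],"delta_rot":[0,0,0],"fingers":1},{"xyz":[6,5,-8.5],"delta_rot":[0,0,0],"fingers":1},{"xyz":[9,5.5,-8.5],"delta_rot":[0,0,0],"fingers":1}])

```text
clock: 21.45
tcp_pos: [0.6189, -0.1985, 0.1268]
orientation: [2.226, 2.214, 0.007]
contact_force: [1.3, 0.5, -2.2]
grip_width: 0.0135
```

Request:
jog_arm(rows=[{"xyz":[3,0,0],"delta_rot":[0,0,0],"fingers":1},{"xyz":[6,0,0],"delta_rot":[0,0,0],"fingers":1},{"xyz":[9,0,0],"delta_rot":[0,0,0],"fingers":1},{"xyz":[12.5,0,0],"delta_rot":[0,0,0],"fingers":1},{"xyz":[16,-0.5,0],"delta_rot":[0,0,0],"fingers":1}])

```text
clock: 21.87
tcp_pos: [0.6147, -0.0376, 0.1264]
orientation: [2.226, 2.214, 0.007]
contact_force: [-0.2, 0.9, -2.2]
grip_width: 0.0136
```

Run:
```python
from num import *
state(); show((.5825,.057,.12),0)
```

```text
t 21.87 tcp [ 0.6147 -0.0376  0.1264] tilt 0.28 yjaw -0.3 F [-0.2  0.9 -2.2] w 0.0136 j [ 0.33  0.54 -0.5   1.77  0.32  0.9  -0.31]
jog cm [9.44, -3.28, 0.65] rot [0.26, -0.11, -0.31] |t 21.87 j7 -0.31
```

Request:
jog_arm(rows=[{"xyz":[3,-1,0],"delta_rot":[0,0,0],"fingers":1},{"xyz":[6,-2,0],"delta_rot":[0,0,0],"fingers":1},{"xyz":[8,-2.8,0],"delta_rot":[0.2,0,-0.3],"fingers":1},{"xyz":[9.2,-3.2,0.3],"delta_rot":[0.2,0,-0.3],"fingers":1},{"xyz":[9.4,-3.3,0.6],"delta_rot":[0.2,0,-0.3],"fingers":1}])

```text
clock: 22.28
tcp_pos: [0.5813, 0.0594, 0.1201]
orientation: [-2.215, -2.225, -0.004]
contact_force: [-0.2, -0.1, -1.5]
grip_width: 0.0138
```

Run:
```python
from num import *
s=imaging.grab_frame('scene'); tt=imaging.grab_frame('top')
q=(.5429,.0929,.041)
L=[(body(q,circ(m,.032,.042)),(0,0,255)) for m in ((.038,.038),(-.038,-.038),(.038,-.038))]
draw('scene',s,L,(285,190),40,9,'e2.png')
state(); show((.5825,.057,.0845),0)
```

```text
t 22.38 tcp [0.5819 0.0555 0.1194] tilt 0.06 yjaw -0.0 F [ 0.1 -1.1 -1.3] w 0.0137 j [ 0.2   0.51 -0.52  1.85  0.32  0.87 -0.48]
jog cm [0.14, 0.06, 3.49] rot [-0.03, -0.06, -0.0] |t 22.38 j7 -0.48
```

View pics/e2.png

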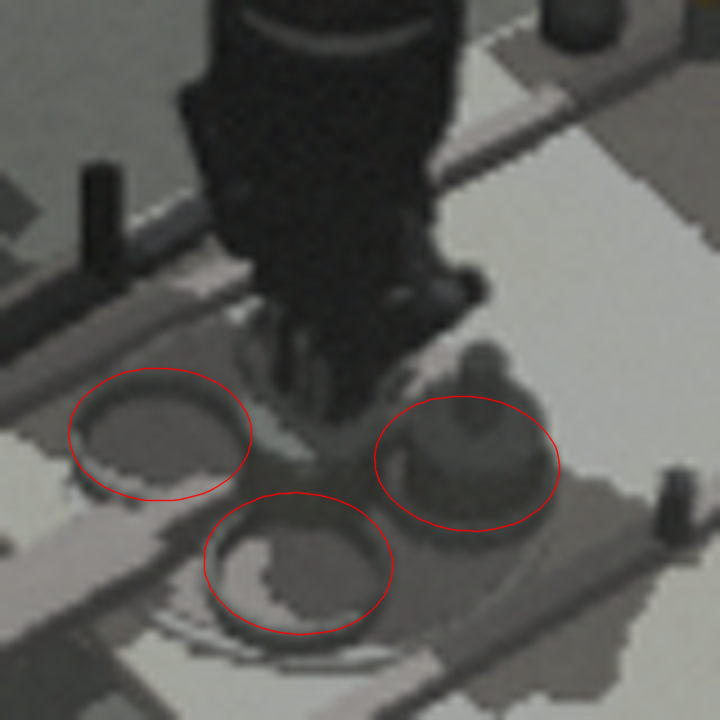

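Request:
jog_arm(rows=[{"xyz":[0.1,0,1],"delta_rot":[0,0,0],"fingers":1},{"xyz":[0.1,0,2],"delta_rot":[0,0,0],"fingers":1},{"xyz":[0.1,0,3],"delta_rot":[0,0,0],"fingers":1},{"xyz":[0.1,0,3.5],"delta_rot":[0,0,0],"fingers":1},{"xyz":[0.1,0,3.5],"delta_rot":[0,0,0],"fingers":1}])

```text
clock: 22.8
tcp_pos: [0.5807, 0.0556, 0.0823]
orientation: [-2.22, -2.218, 0.004]
contact_force: [-0.4, -0.3, -1.2]
grip_width: 0.014
```

Run:
```python
from num import *
s=imaging.grab_frame('scene')
draw('scene',s,[],(285,190),40,9,'e3.png')
state(); show((.5825,.0568,.075),0)
```

```text
t 22.85 tcp [0.5812 0.056  0.0833] tilt 0.15 yjaw -0.0 F [ 0.3 -0.5 -1.5] w 0.0138 j [ 0.18  0.56 -0.5   1.87  0.36  0.8  -0.51]
jog cm [0.08, 0.13, 0.82] rot [-0.15, -0.04, -0.04] |t 22.85 j7 -0.51
```

View pics/e3.png

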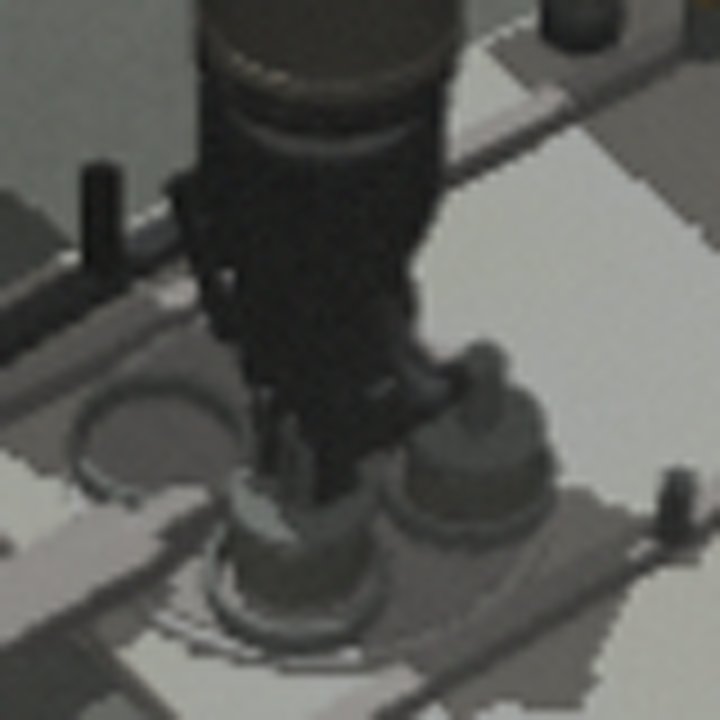

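Request:
jog_arm(rows=[{"xyz":[0,0.1,0.3],"delta_rot":[0,0,0],"fingers":1},{"xyz":[0,0.1,0.6],"delta_rot":[0,0,0],"fingers":1},{"xyz":[0,0.1,0.9],"delta_rot":[0,0,0],"fingers":1},{"xyz":[0,0.1,0.9],"delta_rot":[0,0,0],"fingers":1},{"xyz":[0,0.1,0.9],"delta_rot":[0,0,0],"fingers":1}])

```text
clock: 23.27
tcp_pos: [0.5821, 0.056, 0.0742]
orientation: [-2.22, -2.219, 0.002]
contact_force: [0.6, -0.2, -2.3]
grip_width: 0.014
```

Request:
jog_arm(rows=[{"xyz":[0,0,0.2],"delta_rot":[0,0,0],"fingers":1},{"xyz":[0,0,0.4],"delta_rot":[0,0,0],"fingers":1},{"xyz":[0,0,0.45],"delta_rot":[0,0,0],"fingers":1},{"xyz":[0,0,0.45],"delta_rot":[0,0,0],"fingers":1},{"xyz":[0,0,0.45],"delta_rot":[0,0,0],"fingers":1}])

```text
clock: 23.68
tcp_pos: [0.5821, 0.056, 0.0696]
orientation: [-2.22, -2.219, 0.002]
contact_force: [0.1, 0.4, -1.4]
grip_width: 0.0138
```

Run:
```python
from num import *
s=imaging.grab_frame('scene')
draw('scene',s,[],(285,190),40,9,'e4.png')
state()
```

```text
t 23.73 tcp [0.5822 0.0561 0.0697] tilt 0.16 yjaw -0.0 F [ 0.8 -0.5 -2. ] w 0.014 j [ 0.17  0.58 -0.49  1.87  0.37  0.78 -0.52]
```

View pics/e4.png

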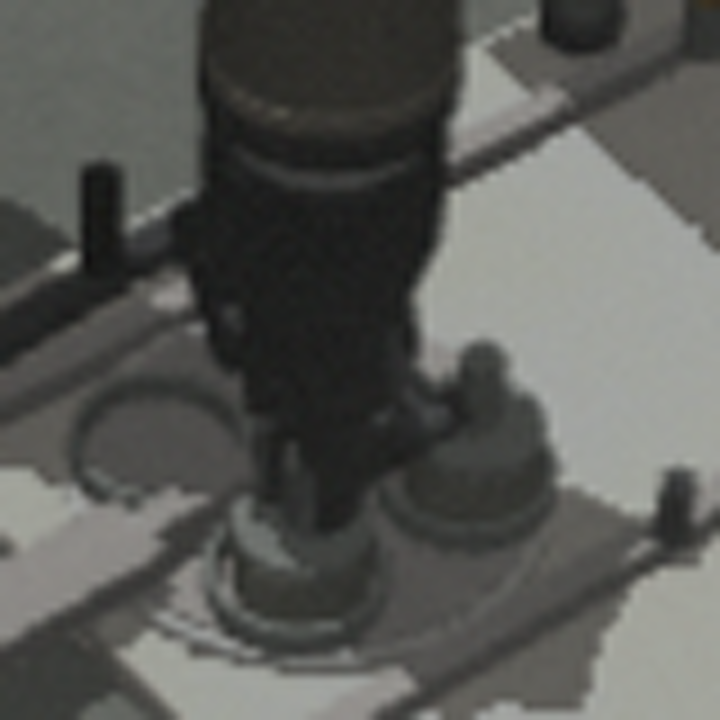

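Request:
jog_arm(rows=[{"xyz":[0,0,0],"delta_rot":[0,0,0],"fingers":0.8},{"xyz":[0,0,0],"delta_rot":[0,0,0],"fingers":0.6},{"xyz":[0,0,0],"delta_rot":[0,0,0],"fingers":0.5},{"xyz":[0,0,-1],"delta_rot":[0,0,0],"fingers":0.5},{"xyz":[0,0,-2.5],"delta_rot":[0,0,0],"fingers":0.5}])

```text
clock: 24.15
tcp_pos: [0.5812, 0.0559, 0.0943]
orientation: [-2.219, -2.218, 0.005]
contact_force: [0.4, 0.8, 0.4]
grip_width: 0.0427
```

Request:
jog_arm(rows=[{"xyz":[0,0,-2.5],"delta_rot":[0,0,0],"fingers":0.5},{"xyz":[-2,0,-5],"delta_rot":[0,0,0],"fingers":0.5},{"xyz":[-6,0,-7.5],"delta_rot":[0,0,0],"fingers":0.5},{"xyz":[-10,0,-8],"delta_rot":[0,0,0],"fingers":0.5},{"xyz":[-14,0,-8],"delta_rot":[0,0,0],"fingers":0.5}])

```text
clock: 24.57
tcp_pos: [0.5834, -0.0826, 0.1782]
orientation: [2.219, 2.224, 0.001]
contact_force: [0.2, -0.0, -0.0]
grip_width: 0.0427
```

Run:
```python
from num import *
state()
s=imaging.grab_frame('scene'); tt=imaging.grab_frame('top')
fx=np.load('fx.npy'); q=(.5429,.0929,.041)
cv2.imwrite('pics/f_s.png',s);cv2.imwrite('pics/f_t.png',tt)
draw('scene',s,lines(fx,q)[10:],(265,190),60,8,'f1.png')
draw('top',tt,lines(fx,q),(250,197),60,7,'f2.png')
cv2.imwrite('pics/f3.png',s)
```

```text
t 24.57 tcp [ 0.5834 -0.0826  0.1782] tilt 0.04 yjaw 0.1 F [ 0.2 -0.  -0. ] w 0.0427 j [ 0.43  0.44 -0.52  1.79  0.26  0.98 -0.19]
```

View pics/f1.png

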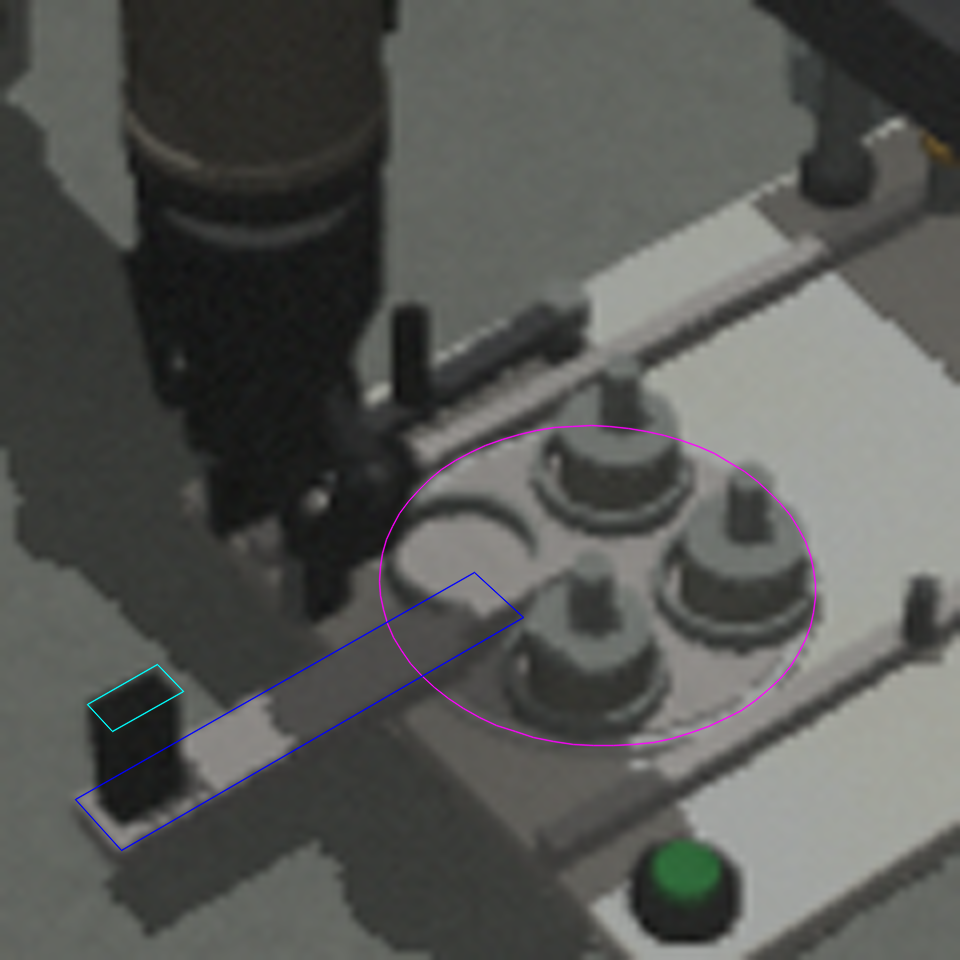

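View pics/f2.png

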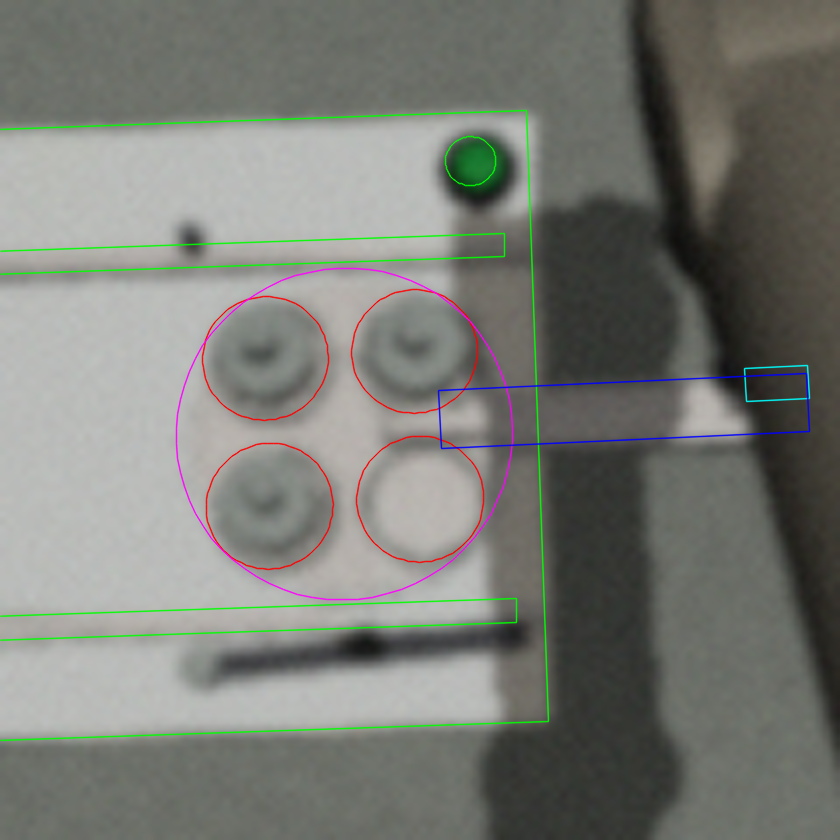

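View pics/f3.png

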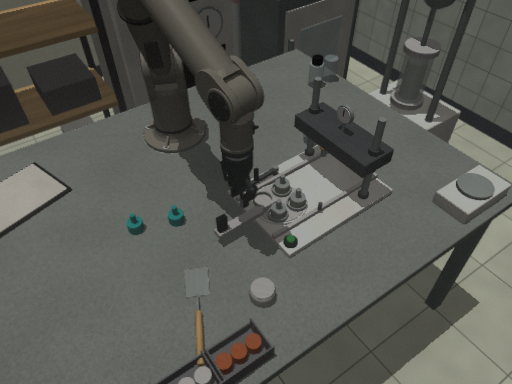

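All three specimens are seated in rings 1, 2 and 4, and no grey one is left on the bench. Before pushing, I'll refine the frame pose from the plate edges.

Run:
```python
from num import *
from scipy.optimize import minimize
G={n:cv2.GaussianBlur(cv2.cvtColor(cv2.imread(f'pics/{n}0.png'),cv2.COLOR_BGR2GRAY).astype(np.float32),(0,0),.7) for n in ('top','scene')}
E={'top':[('x',.17,-.21,.03,1),('x',-.15,-.21,.03,-1),('y',-.22,-.14,-.03,-1),('y',-.22,.03,.16,-1)],
   'scene':[('x',.17,-.21,.03,1),('x',-.15,-.21,.0,-1),('y',-.22,-.14,-.03,-1),('y',-.22,.03,.16,-1)]}
def sc(q,names,e=.003):
    t=0
    for n in names:
        for ax,v,a,b,sg in E[n]:
            l=np.linspace(a,b,60); I=[]
            for k in (-2,-1,1,2):
                w=np.full(60,v+sg*k*e); P=np.c_[w,l,np.full(60,.02)] if ax=='x' else np.c_[l,w,np.full(60,.02)]
                I.append(samp(n,G[n],body(q,P)).mean())
            t+= (I[0]+I[1])-(I[2]+I[3])
    return -t
fx=np.load('fx.npy')
for names in (['top'],['scene'],['top','scene']):
    b=None
    for a in (-.004,0,.004):
        for c in (-.004,0,.004):
            x0=(fx[0]+a,fx[1]+c,fx[2]); m=minimize(sc,x0,args=(names,),method='Nelder-Mead',options=dict(initial_simplex=[x0,(x0[0]+.004,)+x0[1:],(x0[0],x0[1]+.004,x0[2]),x0[:2]+(x0[2]+.02,)]))
            if b is None or m.fun<b.fun:b=m
    print(names,b.x.round(4),round(b.fun,1))
```

```text
['top'] [0.5388 0.2102 0.0263] -355.1
['scene'] [0.5398 0.2131 0.0245] -354.3
['top', 'scene'] [0.5394 0.212  0.0251] -692.4
```

Run:
```python
from num import *
np.save('fx.npy',np.array([.5398,.2131,.0245]))
state(); show((.5517,-.1222,.14),.04)
```

```text
t 24.67 tcp [ 0.5816 -0.0921  0.1755] tilt 0.36 yjaw -0.7 F [ 0.3 -0.  -0.7] w 0.0428 j [ 0.44  0.45 -0.51  1.79  0.26  0.98 -0.19]
jog cm [-3.03, -2.93, 3.57] rot [-0.24, 0.27, -2.99] |t 24.67 j7 -0.19
```

Request:
jog_arm(rows=[{"xyz":[-1,-1,0],"delta_rot":[0,0,-1],"fingers":0.4},{"xyz":[-2,-2,0],"delta_rot":[0,0,-2],"fingers":0.4},{"xyz":[-3,-2.9,1],"delta_rot":[0,0,-3],"fingers":0.4},{"xyz":[-3,-2.9,2],"delta_rot":[0,0,-3],"fingers":0.4},{"xyz":[-3,-2.9,2],"delta_rot":[0,0,-3],"fingers":0.4}])

```text
clock: 25.08
tcp_pos: [0.5507, -0.1221, 0.1542]
orientation: [-2.177, -2.262, 0.013]
contact_force: [-0.9, 0.5, 0.2]
grip_width: 0.0513
```

Run:
```python
from num import *
s=imaging.grab_frame('scene')
t,_,_=pose(); q=(.5429,.0929,.041)
draw('scene',s,lines(np.load('fx.npy'),q)[-2:]+[(np.array([t,t-[0,0,.06]]),(0,0,255))],(235,200),45,8,'g1.png')
state(); show((.5517,-.1222,.077),.04)
```

```text
t 25.13 tcp [ 0.5516 -0.1212  0.155 ] tilt 0.4 yjaw 2.3 F [-0.3  0.3 -0.3] w 0.0512 j [ 0.51  0.43 -0.51  1.86  0.27  0.92 -0.09]
jog cm [-0.07, 0.05, 7.8] rot [-0.34, 0.21, -0.02] |t 25.13 j7 -0.09
```

View pics/g1.png

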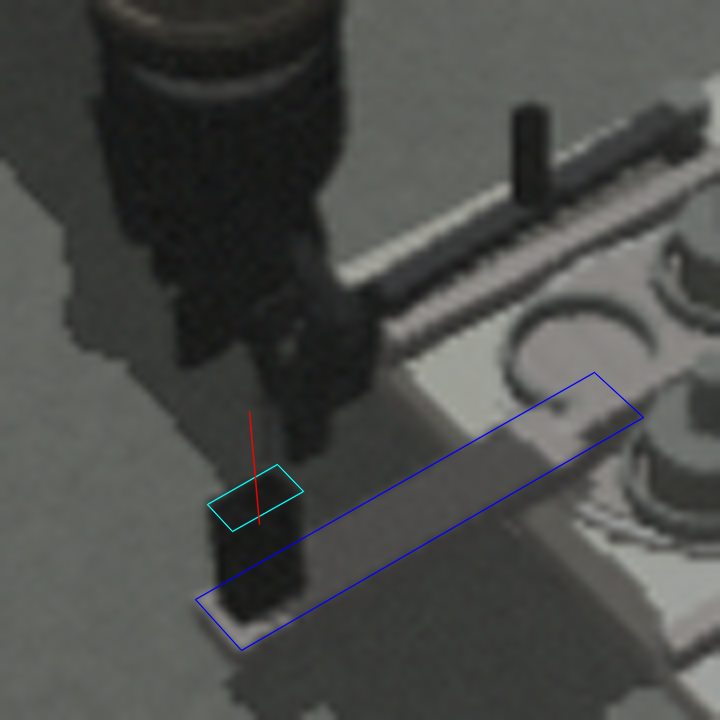

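Request:
jog_arm(rows=[{"xyz":[-0.1,0,2],"delta_rot":[-0.3,0.2,0],"fingers":0.4},{"xyz":[-0.1,0,4],"delta_rot":[-0.3,0.2,0],"fingers":0.4},{"xyz":[-0.1,0,6],"delta_rot":[-0.3,0.2,0],"fingers":0.4},{"xyz":[-0.1,0,7.6],"delta_rot":[-0.3,0.2,0],"fingers":0.4},{"xyz":[-0.1,0,7.6],"delta_rot":[-0.3,0.2,0],"fingers":0.4}])

```text
clock: 25.55
tcp_pos: [0.55, -0.1208, 0.0765]
orientation: [-2.172, -2.263, 0.004]
contact_force: [-0.7, 0.6, -0.0]
grip_width: 0.0513
```

Request:
jog_arm(rows=[{"xyz":[0,0,0],"delta_rot":[0,0,0],"fingers":0.5},{"xyz":[0,0,0],"delta_rot":[0,0,0],"fingers":0.6},{"xyz":[0,0,0],"delta_rot":[0,0,0],"fingers":0.7},{"xyz":[0,0,0],"delta_rot":[0,0,0],"fingers":0.8},{"xyz":[0,0,0],"delta_rot":[0,0,0],"fingers":1}], grip_force=40)

```text
clock: 25.97
tcp_pos: [0.5508, -0.1208, 0.0775]
orientation: [-2.173, -2.264, 0.002]
contact_force: [-0.1, 0.4, 1.1]
grip_width: 0.0155
```

Request:
jog_arm(rows=[{"xyz":[0,0,0],"delta_rot":[0,0,0],"fingers":1},{"xyz":[0,0,0],"delta_rot":[0,0,0],"fingers":1},{"xyz":[0,0,0],"delta_rot":[0,0,0],"fingers":1},{"xyz":[0,0,0],"delta_rot":[0,0,0],"fingers":1},{"xyz":[0,0,0],"delta_rot":[0,0,0],"fingers":1}])

```text
clock: 26.38
tcp_pos: [0.551, -0.1207, 0.0776]
orientation: [-2.173, -2.264, 0.002]
contact_force: [0.5, 1.4, 0.7]
grip_width: 0.0154
```

Run:
```python
from num import *
s=imaging.grab_frame('scene')
draw('scene',s,[],(255,195),50,8,'g2.png')
state()
```

```text
t 26.43 tcp [ 0.551  -0.1208  0.0776] tilt 0.18 yjaw 2.3 F [0.1 0.3 0.6] w 0.0151 j [ 0.47  0.54 -0.47  1.92  0.34  0.77 -0.15]
```

View pics/g2.png

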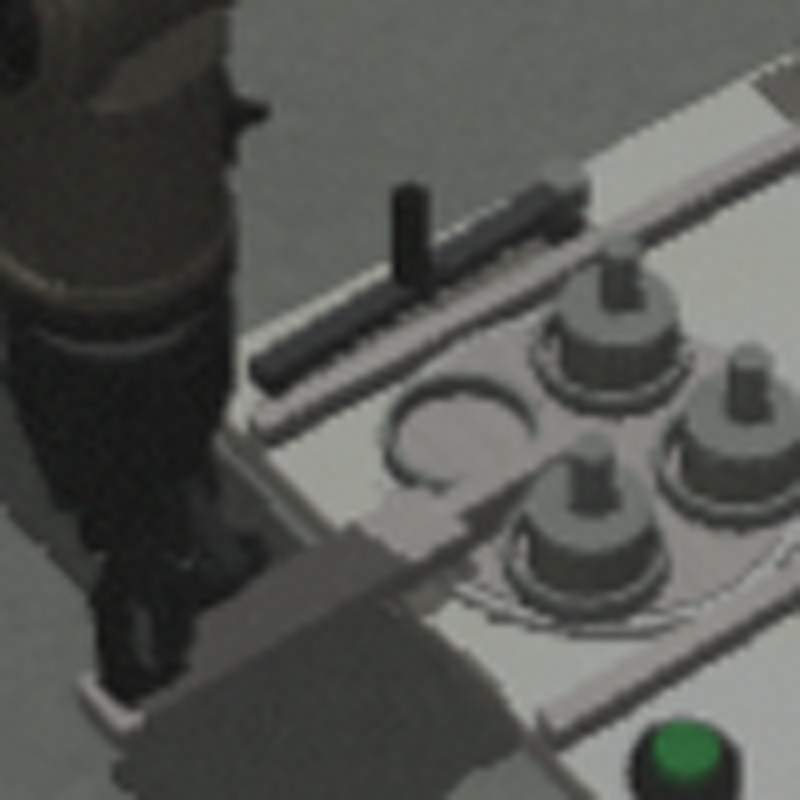

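The handle is gripped. I'll push in gently and watch the forces.

Request:
jog_arm(rows=[{"xyz":[0.4,0,0],"delta_rot":[0,0,0],"fingers":1},{"xyz":[1.2,0,0],"delta_rot":[0,0,0.1],"fingers":1},{"xyz":[2.2,0,0],"delta_rot":[0,0,0.2],"fingers":1},{"xyz":[3.2,0,0],"delta_rot":[0,0,0.2],"fingers":1},{"xyz":[4.2,0,0],"delta_rot":[0,0,0.2],"fingers":1}])

```text
clock: 26.85
tcp_pos: [0.5496, -0.0819, 0.078]
orientation: [2.183, 2.258, -0.005]
contact_force: [0.6, -8.9, 3.1]
grip_width: 0.0152
```

Run:
```python
from num import *
state(); t,_,o=pose(); y=t[1]; print('line dx', t[0]-(.5422+(.1182-y)*.0245), 'mom',o['moment'].round(2)); show((.5422,.1182,.0776),.0245)
```

```text
t 26.85 tcp [ 0.5496 -0.0819  0.078 ] tilt 0.2 yjaw 1.9 F [ 0.6 -8.9  3.1] w 0.0152 j [ 0.41  0.52 -0.48  1.94  0.34  0.76 -0.23]
line dx 0.002461941219229491 mom [-1.59 -0.18 -0.14]
jog cm [20.03, -0.06, -0.01] rot [-0.13, 0.15, 0.53] |t 26.85 j7 -0.23
```

Request:
jog_arm(rows=[{"xyz":[1,0,0],"delta_rot":[0,0,0.1],"fingers":1},{"xyz":[2,0,0],"delta_rot":[0,0,0.2],"fingers":1},{"xyz":[3,0,0],"delta_rot":[0,0,0.2],"fingers":1},{"xyz":[4,0,0],"delta_rot":[0,0,0.2],"fingers":1},{"xyz":[5,0,0],"delta_rot":[0,0,0.3],"fingers":1}])

```text
clock: 27.27
tcp_pos: [0.5478, -0.0351, 0.0781]
orientation: [2.191, 2.247, -0.01]
contact_force: [-1.2, -9.4, 4.7]
grip_width: 0.0155
```

Request:
jog_arm(rows=[{"xyz":[1,0,0],"delta_rot":[0,0,0.1],"fingers":1},{"xyz":[2,0,0],"delta_rot":[0,0,0.2],"fingers":1},{"xyz":[3,0,0],"delta_rot":[0,0,0.2],"fingers":1},{"xyz":[4,0,0],"delta_rot":[0,0,0.2],"fingers":1},{"xyz":[5,0,0],"delta_rot":[0,0,0.2],"fingers":1}])

```text
clock: 27.68
tcp_pos: [0.5459, 0.0111, 0.0778]
orientation: [2.197, 2.238, -0.019]
contact_force: [-2.0, -11.5, 4.9]
grip_width: 0.0153
```

Run:
```python
from num import *
s=imaging.grab_frame('scene')
draw('scene',s,[],(300,180),45,8,'g3.png')
state(); t,_,o=pose(); y=t[1]; print('line dx', t[0]-(.5422+(.1182-y)*.0245), 'mom',o['moment'].round(2)); show((.5422,.1182,.0776),.0245)
```

```text
t 27.73 tcp [0.546  0.0149 0.0779] tilt 0.54 yjaw 1.2 F [-0.6  0.4  0.3] w 0.0155 j [ 0.23  0.51 -0.48  1.96  0.35  0.75 -0.44]
line dx 0.0012477700258219926 mom [0.08 0.05 0.08]
jog cm [10.34, -0.16, -0.06] rot [-0.22, 0.5, -0.19] |t 27.73 j7 -0.44
```

View pics/g3.png

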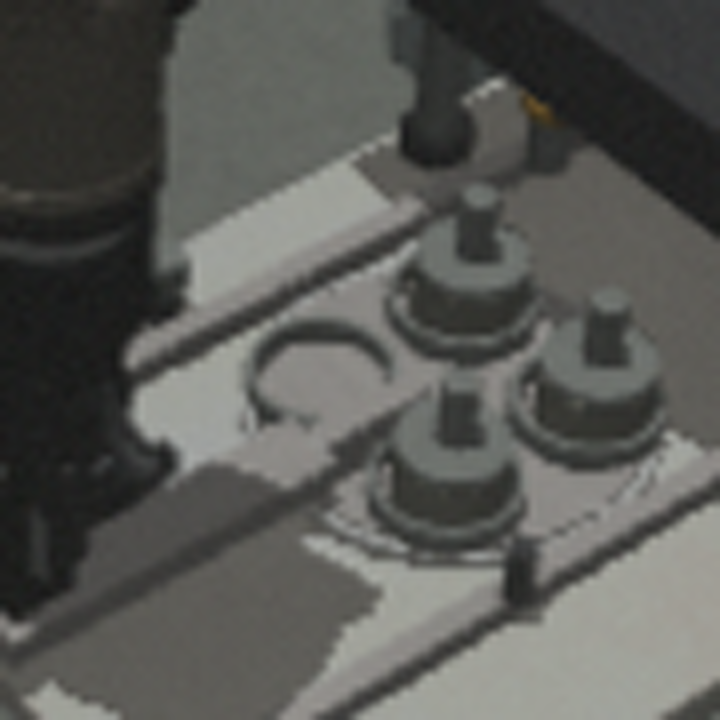

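Request:
jog_arm(rows=[{"xyz":[0.8,0,0],"delta_rot":[0,0.2,0],"fingers":1},{"xyz":[1.8,0,0],"delta_rot":[0,0.3,0],"fingers":1},{"xyz":[2.8,0,0],"delta_rot":[0,0.4,0],"fingers":1},{"xyz":[3.8,-0.05,0],"delta_rot":[0,0.5,0],"fingers":1},{"xyz":[4.8,-0.05,0],"delta_rot":[0,0.5,0],"fingers":1}])

```text
clock: 28.15
tcp_pos: [0.5441, 0.059, 0.0774]
orientation: [-2.202, -2.241, 0.012]
contact_force: [-1.2, -10.9, 5.9]
grip_width: 0.0153
```

Request:
jog_arm(rows=[{"xyz":[0.8,0,0],"delta_rot":[0,0,0],"fingers":1},{"xyz":[1.6,0,0],"delta_rot":[0,0,0],"fingers":1},{"xyz":[2.4,0,0],"delta_rot":[0,0,0],"fingers":1},{"xyz":[3.2,0,0],"delta_rot":[0,0,0],"fingers":1},{"xyz":[4,0,0],"delta_rot":[0,0,0],"fingers":1}])

```text
clock: 28.57
tcp_pos: [0.5429, 0.0941, 0.0772]
orientation: [2.203, 2.235, -0.022]
contact_force: [-3.0, -14.3, 9.4]
grip_width: 0.0152
```

Run:
```python
from num import *
state(); t,_,o=pose(); y=t[1]; print('line dx', t[0]-(.5422+(.1182-y)*.0245), 'mom',o['moment'].round(2)); show((.5422,.1182,.0776),.0245)
```

```text
t 28.57 tcp [0.5429 0.0941 0.0772] tilt 0.82 yjaw 0.8 F [ -3.  -14.3   9.4] w 0.0152 j [ 0.09  0.52 -0.49  1.95  0.36  0.77 -0.59]
line dx 8.884209459236736e-05 mom [-2.38  0.41  0.23]
jog cm [2.41, -0.03, -0.07] rot [-0.45, 0.69, -0.6] |t 28.57 j7 -0.59
```

Request:
jog_arm(rows=[{"xyz":[0.5,0,-0.05],"delta_rot":[0,0.3,0],"fingers":1},{"xyz":[1,0,-0.05],"delta_rot":[0,0.5,0],"fingers":1},{"xyz":[1.4,0,-0.05],"delta_rot":[0,0.6,0],"fingers":1},{"xyz":[1.8,0,-0.05],"delta_rot":[0,0.6,0],"fingers":1},{"xyz":[2.1,0,-0.05],"delta_rot":[0,0.6,0],"fingers":1}])

```text
clock: 28.98
tcp_pos: [0.5421, 0.1135, 0.0772]
orientation: [-2.204, -2.234, 0.015]
contact_force: [-1.2, -5.1, 2.6]
grip_width: 0.0155
```

Run:
```python
from num import *
state(); s=imaging.grab_frame('scene')
draw('scene',s,lines(np.load('fx.npy'),(.5369,.3331,.0245))[6:],(310,180),45,8,'g4.png')
state(); t,_,o=pose(); y=t[1]; print('line dx', t[0]-(.5422+(.1182-y)*.0245), 'mom',o['moment'].round(2)); show((.5422,.1182,.0776),.0245)
```

```text
t 28.98 tcp [0.5421 0.1135 0.0772] tilt 0.57 yjaw 0.8 F [-1.2 -5.1  2.6] w 0.0155 j [ 0.06  0.53 -0.49  1.94  0.35  0.77 -0.62]
t 29.03 tcp [0.5421 0.1148 0.0773] tilt 0.51 yjaw 0.8 F [-1.   0.3  1.1] w 0.0158 j [ 0.06  0.53 -0.49  1.94  0.35  0.77 -0.62]
line dx -0.00016968195861666313 mom [-0.44 -0.14  0.09]
jog cm [0.34, 0.01, -0.03] rot [-0.49, 0.16, -0.6] |t 29.03 j7 -0.62
```

View pics/g4.png

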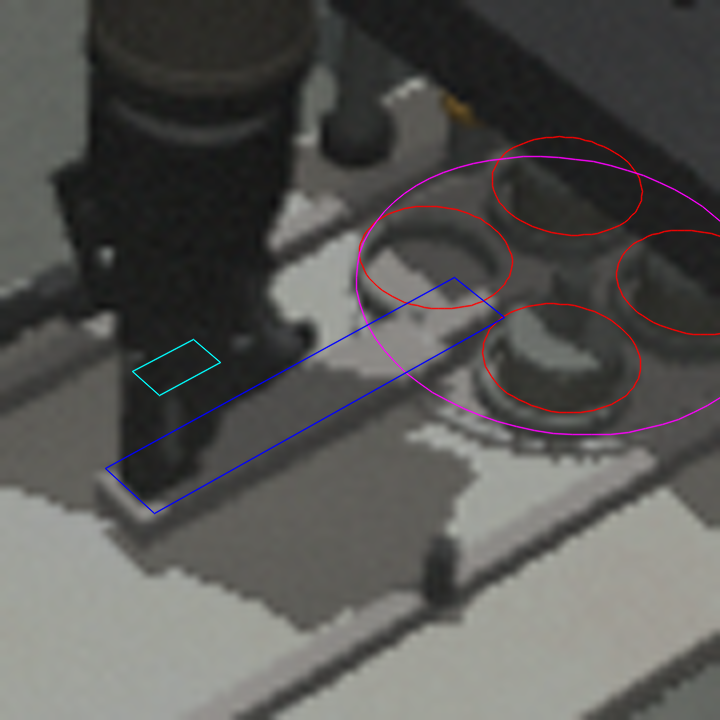

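Almost home, with about 3 mm or a little more remaining. I'll creep in until the force rises at the stop.

Request:
jog_arm(rows=[{"xyz":[0.2,0,0],"delta_rot":[0,0,0],"fingers":1},{"xyz":[0.3,0,0],"delta_rot":[0,0,0],"fingers":1},{"xyz":[0.4,0,0],"delta_rot":[0,0,0],"fingers":1},{"xyz":[0.5,0,0],"delta_rot":[0,0,0],"fingers":1},{"xyz":[0.5,0,0],"delta_rot":[0,0,0],"fingers":1}])

```text
clock: 29.45
tcp_pos: [0.5421, 0.1199, 0.0773]
orientation: [-2.203, -2.234, 0.013]
contact_force: [-1.8, -2.3, 2.5]
grip_width: 0.0158
```

Request:
jog_arm(rows=[{"xyz":[0.1,0,0],"delta_rot":[0,0,0],"fingers":1},{"xyz":[0.2,0,0],"delta_rot":[0,0,0],"fingers":1},{"xyz":[0.3,0,0],"delta_rot":[0,0,0],"fingers":1},{"xyz":[0.4,0,0],"delta_rot":[0,0,0],"fingers":1},{"xyz":[0.4,0,0],"delta_rot":[0,0,0],"fingers":1}])

```text
clock: 29.87
tcp_pos: [0.5421, 0.12, 0.0772]
orientation: [-2.207, -2.234, 0.019]
contact_force: [-1.8, -13.0, 6.8]
grip_width: 0.0157
```

The force rose to 13 N at y = .120, so it is at the back stop. Next I'll work out the swing arc.

```bash
cat > arc.py <<'E'
from num import *
import sys
def arc(c,R,phis,yaw0off,z):
    t,Rt,o=pose(); m=Rt.as_matrix()
    for ph in phis:
        p=np.array([c[0]+R*np.sin(ph),c[1]-R*np.cos(ph),z])
        d,rv=delta(p,ph+yaw0off); print(round(np.degrees(ph),1),d.tolist(),rv.tolist())
E
python3 - <<'E'
from arc import *
state()
arc((.5369,.3345),.2145,.0243+np.radians([2,5,8,11,14]),-.0095,.0775)
E
```

```text
t 29.87 tcp [0.5421 0.12   0.0772] tilt 0.71 yjaw 0.7 F [ -1.8 -13.    6.8] w 0.0157 j [ 0.05  0.53 -0.49  1.93  0.35  0.77 -0.63]
3.4 [0.03, 0.75, -0.04] [-0.55, 0.45, -2.16]
6.4 [0.11, 1.87, -0.05] [-0.57, 0.43, -5.16]
9.4 [0.25, 2.98, -0.06] [-0.58, 0.42, -8.16]
12.4 [0.45, 4.09, -0.07] [-0.59, 0.4, -11.16]
15.4 [0.71, 5.18, -0.08] [-0.6, 0.39, -14.16]
```

Request:
jog_arm(rows=[{"xyz":[0.05,0.75,0],"delta_rot":[0,0.2,-2.1],"fingers":1},{"xyz":[0.15,1.9,0],"delta_rot":[0,0.2,-5.1],"fingers":1},{"xyz":[0.3,3,0],"delta_rot":[0,0.2,-8.1],"fingers":1},{"xyz":[0.5,4.1,0],"delta_rot":[0,0.2,-11.1],"fingers":1},{"xyz":[0.75,5.2,0],"delta_rot":[0,0.2,-14.1],"fingers":1}])

```text
clock: 30.28
tcp_pos: [0.5941, 0.1268, 0.0767]
orientation: [-1.911, -2.487, 0.019]
contact_force: [-3.1, -6.2, 6.4]
grip_width: 0.0154
```

Run:
```python
from arc import *
state(); print(r.get_obs()['moment'])
arc((.5369,.3345),.2145,.0243+np.radians([15,17.5,20,22,24,25.2]),-.0095,.0775)
```

```text
t 30.28 tcp [0.5941 0.1268 0.0767] tilt 0.74 yjaw 14.9 F [-3.1 -6.2  6.4] w 0.0154 j [ 0.08  0.61 -0.54  1.8   0.41  0.85 -0.39]
[-0.9987797   0.32974891  0.52617494]
16.4 [0.1, 0.37, -0.09] [-0.71, 0.2, -0.94]
18.9 [0.15, 1.31, -0.1] [-0.72, 0.18, -3.44]
21.4 [0.23, 2.24, -0.11] [-0.72, 0.17, -5.94]
23.4 [0.33, 2.98, -0.12] [-0.72, 0.15, -7.94]
25.4 [0.45, 3.72, -0.13] [-0.73, 0.14, -9.94]
26.6 [0.54, 4.16, -0.13] [-0.73, 0.13, -11.14]
```

Request:
jog_arm(rows=[{"xyz":[0.05,0.7,-0.05],"delta_rot":[-0.3,0,-1.9],"fingers":1},{"xyz":[0.1,1.4,-0.05],"delta_rot":[-0.3,0,-3.7],"fingers":1},{"xyz":[0.2,2.1,-0.05],"delta_rot":[-0.3,0,-5.5],"fingers":1},{"xyz":[0.3,2.8,-0.05],"delta_rot":[-0.3,0,-7.4],"fingers":1},{"xyz":[0.35,3.2,-0.05],"delta_rot":[-0.3,0,-8.5],"fingers":1}])

```text
clock: 30.7
tcp_pos: [0.6248, 0.1381, 0.077]
orientation: [-1.721, -2.626, 0.012]
contact_force: [-2.3, -5.1, 4.1]
grip_width: 0.0151
```

Run:
```python
from arc import *
state(); print(r.get_obs()['moment'])
s=imaging.grab_frame('scene'); tt=imaging.grab_frame('top')
draw('scene',s,lines(np.load('fx.npy'),(.5369,.3331,.4645))[6:],(310,190),45,8,'h1.png')
state()
arc((.5369,.3345),.2145,.0243+np.radians([23,24,25.2,26,27]),-.0095,.0775)
```

```text
t 30.7 tcp [0.6248 0.1381 0.077 ] tilt 0.46 yjaw 23.5 F [-2.3 -5.1  4.1] w 0.0151 j [ 0.08  0.66 -0.56  1.73  0.44  0.89 -0.26]
[-0.824217    0.22725253  0.48883192]
t 30.8 tcp [0.625  0.1384 0.077 ] tilt 0.39 yjaw 23.4 F [ 0.1 -3.9  4.4] w 0.0153 j [ 0.08  0.66 -0.56  1.73  0.44  0.89 -0.26]
24.4 [0.05, 0.07, -0.05] [-0.37, 0.14, -0.4]
25.4 [0.06, 0.44, -0.05] [-0.37, 0.14, -1.4]
26.6 [0.08, 0.89, -0.05] [-0.37, 0.13, -2.6]
27.4 [0.1, 1.19, -0.06] [-0.37, 0.13, -3.4]
28.4 [0.13, 1.57, -0.06] [-0.37, 0.13, -4.4]
```

View pics/h1.png

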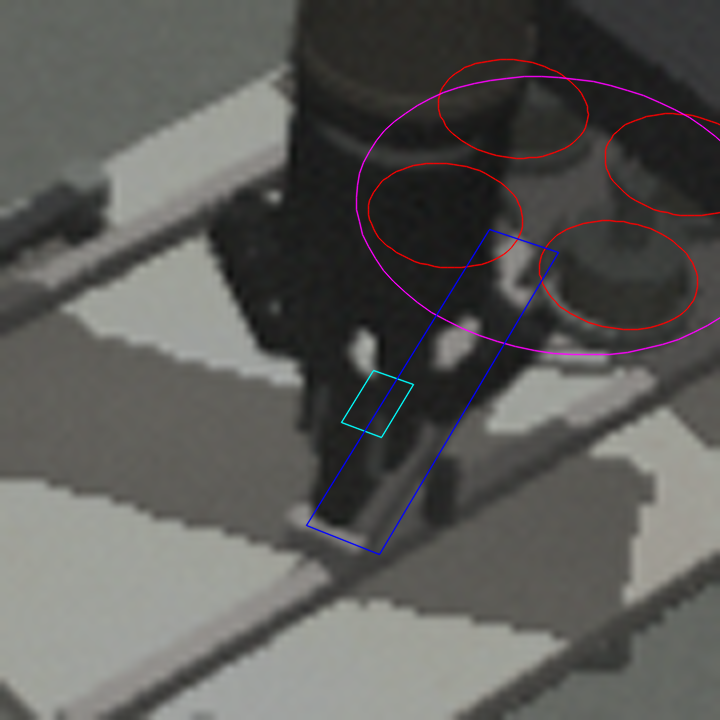

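Request:
jog_arm(rows=[{"xyz":[0,0.3,-0.05],"delta_rot":[0,0,-0.8],"fingers":1},{"xyz":[0.05,0.6,-0.05],"delta_rot":[0,0,-1.6],"fingers":1},{"xyz":[0.1,0.9,-0.05],"delta_rot":[0,0,-2.4],"fingers":1},{"xyz":[0.1,1.2,-0.05],"delta_rot":[0,0,-2.6],"fingers":1},{"xyz":[0.1,1.4,-0.05],"delta_rot":[0,0,-2.6],"fingers":1}])

```text
clock: 31.22
tcp_pos: [0.6324, 0.1414, 0.0766]
orientation: [-1.663, -2.657, 0.029]
contact_force: [-20.9, -14.2, 19.0]
grip_width: 0.0152
```

Run:
```python
from arc import *
state(); print(r.get_obs()['moment'])
```

```text
t 31.22 tcp [0.6324 0.1414 0.0766] tilt 1.16 yjaw 25.9 F [-20.9 -14.2  19. ] w 0.0152 j [ 0.08  0.68 -0.57  1.7   0.45  0.92 -0.22]
[-2.61230531  4.56614764  0.15822561]
```

The handle met the pin at (.632, .141) with 21 N, against a predicted (.633, .141). I'll relax the push, release and lift off.

Request:
jog_arm(rows=[{"xyz":[0,0,0],"delta_rot":[0,0,0],"fingers":1},{"xyz":[0,0,0],"delta_rot":[0,0,0],"fingers":0.85},{"xyz":[0,0,0],"delta_rot":[0,0,0],"fingers":0.7},{"xyz":[0,0,0],"delta_rot":[0,0,0],"fingers":0.6},{"xyz":[0,0,0],"delta_rot":[0,0,0],"fingers":0.5}])

```text
clock: 31.63
tcp_pos: [0.6324, 0.1426, 0.0764]
orientation: [-1.662, -2.656, 0.027]
contact_force: [-0.3, -0.1, -0.4]
grip_width: 0.0423
```

Request:
jog_arm(rows=[{"xyz":[0,0,-2],"delta_rot":[0,0,0],"fingers":0.5},{"xyz":[0,0,-4],"delta_rot":[0,0,0],"fingers":0.5},{"xyz":[0,0,-6],"delta_rot":[0,0,0],"fingers":0.5},{"xyz":[-3,0,-8],"delta_rot":[0,0,0],"fingers":0.5},{"xyz":[-6,0,-10],"delta_rot":[0,0,0],"fingers":0.5}])

```text
clock: 32.05
tcp_pos: [0.6598, 0.0926, 0.1778]
orientation: [-1.654, -2.66, 0.024]
contact_force: [0.6, -1.1, -0.6]
grip_width: 0.0429
```

Run:
```python
from arc import *
state()
s=imaging.grab_frame('scene'); tt=imaging.grab_frame('top')
L=lines(np.load('fx.npy'),(.5369,.3331,.4645))
draw('scene',s,L[6:],(315,185),50,8,'h2.png')
draw('top',tt,L,(200,200),55,7,'h3.png')
```

```text
t 32.05 tcp [0.6598 0.0926 0.1778] tilt 1.02 yjaw 26.3 F [ 0.6 -1.1 -0.6] w 0.0429 j [ 0.18  0.59 -0.61  1.58  0.37  1.1  -0.06]
```

View pics/h2.png

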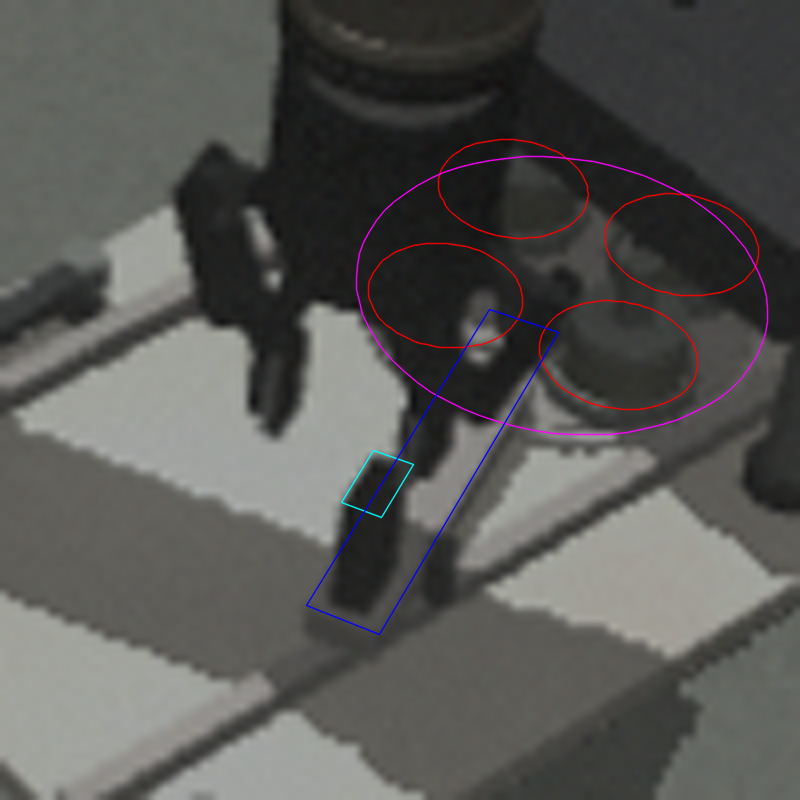

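View pics/h3.png

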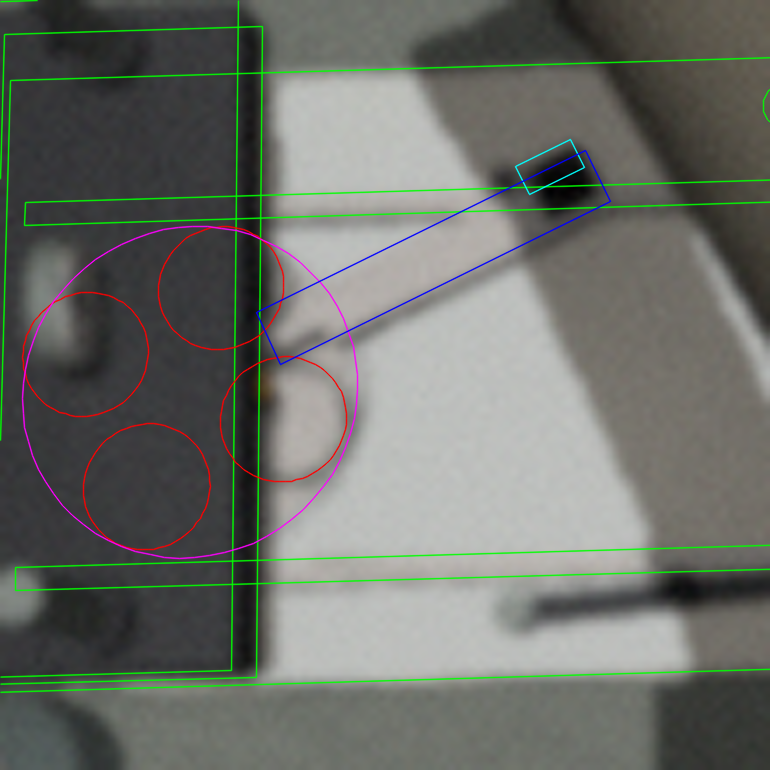

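The carriage is home and swung, with the tongue beside the pin at crop (440,570). Now I'll locate the keeper knob.

Run:
```python
from arc import *
fx=np.load('fx.npy')
piv=body(fx,(-.118,-.045,.08))[0]; print('pivot',piv.round(4))
for a in (1.57,1.6,1.65): print(a,body(fx,(-.118+.085*np.cos(a),-.045-.085*np.sin(a),.08))[0].round(4))
print('closed',body(fx,(-.033,-.045,.08))[0].round(4))
print(at('scene',u((215,125),4,(165,178)),.094)[0].round(4))
s=imaging.grab_frame('scene')
for d in imaging.tip_of('scene','keeper_knob'): print(np.round(d['position'],1),d['conf'],at('scene',d['position'],.08)[0].round(4))
K=[]
for a in (1.57,1.65,0):
    p=body(fx,(-.118+.085*np.cos(a),-.045-.085*np.sin(a),.094))[0]; K.append((circ(p,.008,.094),(0,0,255)));K.append((circ(p,.008,.048),(0,255,255)))
draw('scene',s,K,(275,180),40,9,'k1.png')
state()
```

```text
pivot [0.4229 0.1652 0.08  ]
1.57 [0.4251 0.0802 0.08  ]
1.6 [0.4225 0.0802 0.08  ]
1.65 [0.4183 0.0803 0.08  ]
closed [0.5079 0.1673 0.08  ]
[0.4327 0.0807 0.094 ]
[257.3 172.6] 0.85 [0.4364 0.0837 0.08  ]
t 32.25 tcp [0.661  0.089  0.1769] tilt 1.02 yjaw 25.8 F [-0.   0.2 -0.5] w 0.0428 j [ 0.18  0.59 -0.6   1.58  0.37  1.1  -0.07]
```

View pics/k1.png

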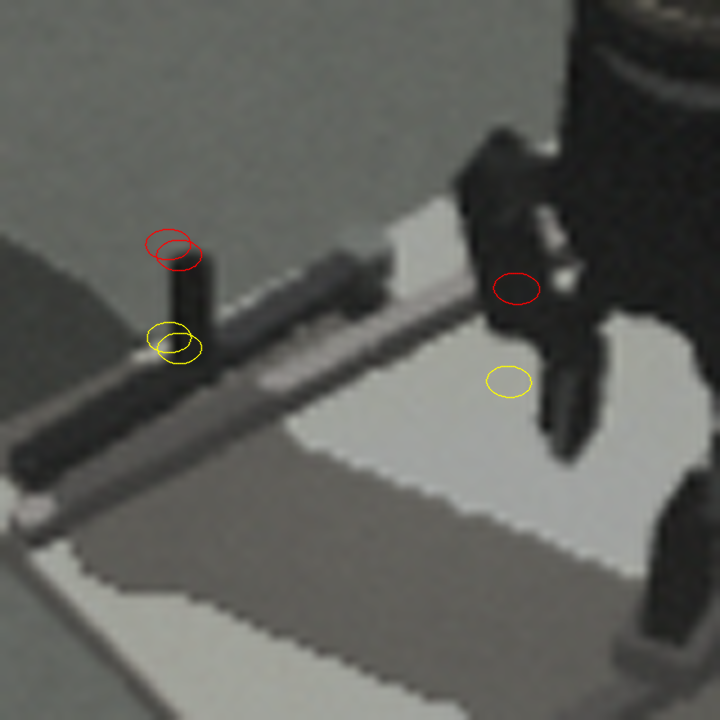

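Run:
```python
from arc import *
show((.4315,.0805,.14),np.radians(40))
```

```text
jog cm [9.23, -20.96, 4.04] rot [-1.02, -0.0, -14.19] |t 32.25 j7 -0.07
```

Request:
jog_arm(rows=[{"xyz":[1.5,-3.5,0],"delta_rot":[-0.3,0,-3],"fingers":0.4},{"xyz":[3,-7,0],"delta_rot":[-0.6,0,-6],"fingers":0.4},{"xyz":[4.6,-10.5,0],"delta_rot":[-1,0,-9],"fingers":0.4},{"xyz":[6.2,-14,1],"delta_rot":[-1,0,-12],"fingers":0.4},{"xyz":[7.5,-17,2],"delta_rot":[-1,0,-14],"fingers":0.4}])

```text
clock: 32.67
tcp_pos: [0.4714, 0.0838, 0.1589]
orientation: [-1.324, -2.847, 0.001]
contact_force: [-0.4, -0.1, -0.2]
grip_width: 0.0514
```

Run:
```python
from arc import *
state();show((.4315,.0805,.13),np.radians(40))
```

```text
t 32.67 tcp [0.4714 0.0838 0.1589] tilt 0.09 yjaw 40.1 F [-0.4 -0.1 -0.2] w 0.0514 j [ 0.33  0.34 -0.75  2.04  0.3   0.87  0.11]
jog cm [2.31, -3.26, 2.89] rot [-0.06, -0.06, 0.12] |t 32.67 j7 0.11
```

Request:
jog_arm(rows=[{"xyz":[1,-1.4,0],"delta_rot":[0,0,0],"fingers":0.4},{"xyz":[2,-2.8,1],"delta_rot":[0,0,0],"fingers":0.4},{"xyz":[2.3,-3.2,2],"delta_rot":[0,0,0],"fingers":0.4},{"xyz":[2.3,-3.2,2.5],"delta_rot":[0,0,0],"fingers":0.4},{"xyz":[2.3,-3.2,2.5],"delta_rot":[0,0,0],"fingers":0.4}])

```text
clock: 33.08
tcp_pos: [0.4317, 0.0812, 0.1327]
orientation: [-1.322, -2.846, 0.002]
contact_force: [0.5, -0.3, 0.1]
grip_width: 0.051
```

Run:
```python
from arc import *
s=imaging.grab_frame('scene'); t,_,_=pose()
draw('scene',s,[(np.array([t,t-[0,0,.055]]),(0,0,255))],(265,175),45,8,'k2.png')
tt=imaging.grab_frame('top'); draw('top',tt,[],(215,215),50,7,'k3.png')
state();show((.4315,.0805,.066),np.radians(40))
```

```text
t 33.18 tcp [0.4331 0.0815 0.1338] tilt 0.11 yjaw 40.1 F [ 1.1 -0.5  0. ] w 0.0511 j [ 0.34  0.32 -0.76  2.15  0.31  0.79  0.08]
jog cm [0.01, -0.19, 6.78] rot [-0.02, -0.11, 0.14] |t 33.18 j7 0.08
```

View pics/k2.png

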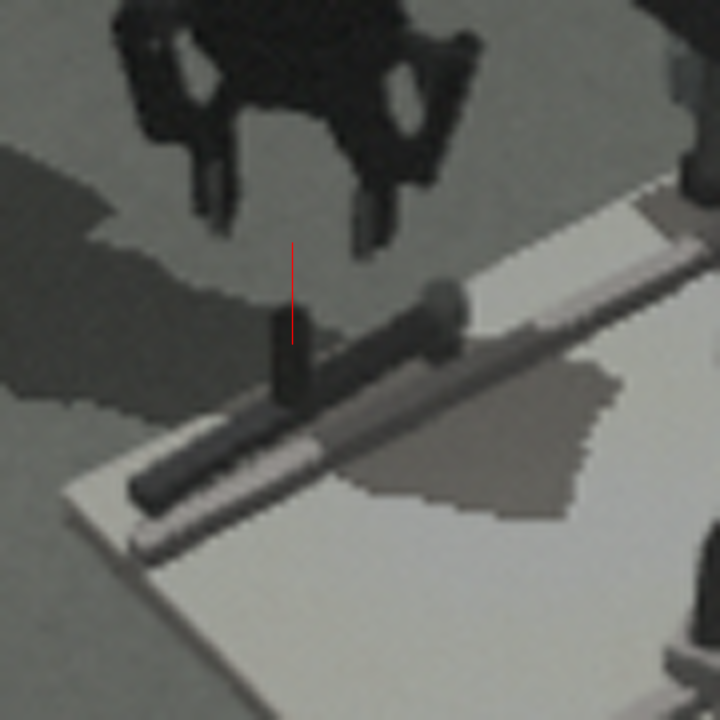

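The gripper is aligned over the knob at crop (292,345). Descending and gripping.

Request:
jog_arm(rows=[{"xyz":[0,-0.1,2],"delta_rot":[0,0,0],"fingers":0.4},{"xyz":[0,-0.1,4],"delta_rot":[0,0,0],"fingers":0.4},{"xyz":[0,-0.1,5.6],"delta_rot":[0,0,0],"fingers":0.4},{"xyz":[0,-0.1,6.6],"delta_rot":[0,0,0],"fingers":0.4},{"xyz":[0,-0.1,6.6],"delta_rot":[0,0,0],"fingers":0.4}])

```text
clock: 33.6
tcp_pos: [0.432, 0.0812, 0.0663]
orientation: [-1.322, -2.845, 0.0]
contact_force: [-1.0, -0.1, 0.5]
grip_width: 0.0513
```

Request:
jog_arm(rows=[{"xyz":[0,0,0],"delta_rot":[0,0,0],"fingers":0.6},{"xyz":[0,0,0],"delta_rot":[0,0,0],"fingers":0.8},{"xyz":[0,0,0],"delta_rot":[0,0,0],"fingers":1},{"xyz":[0,0,0],"delta_rot":[0,0,0],"fingers":1},{"xyz":[0,0,0],"delta_rot":[0,0,0],"fingers":1}], grip_force=20)

```text
clock: 34.02
tcp_pos: [0.4327, 0.081, 0.0671]
orientation: [-1.323, -2.846, -0.0]
contact_force: [-0.0, -1.9, 4.1]
grip_width: 0.0152
```

```bash
cat >> arc.py <<'E'
def karc(angs,z,yaw,fx=None):
    fx=np.load('fx.npy')
    for a in angs:
        p=body(fx,(-.118+.085*np.cos(a),-.045-.085*np.sin(a),z))[0]
        d,rv=delta(p,yaw); print(a,p.round(4),d.tolist(),rv.tolist())
E
python3 - <<'E'
from arc import *
s=imaging.grab_frame('scene'); draw('scene',s,[],(265,175),45,8,'k4.png')
state(); t,_,_=pose(); fx=np.load('fx.npy'); piv=body(fx,(-.118,-.045,.08))[0]
v=t-piv; print('R',np.hypot(*v[:2]).round(4),'ang',(-np.arctan2(v[1],v[0])+fx[2]).round(3))
karc([1.4,1.25,1.1,.95,.8],t[2],np.radians(40))
E
```

```text
t 34.07 tcp [0.4326 0.081  0.067 ] tilt 0.17 yjaw 40.1 F [-0.2 -0.1  5.7] w 0.015 j [ 0.25  0.43 -0.68  2.2   0.45  0.65 -0.05]
R 0.0848 ang 1.481
1.4 [0.4394 0.0818 0.067 ] [-0.38, 0.57, -0.0] [-0.07, -0.16, 0.12]
1.25 [0.4517 0.0852 0.067 ] [-0.91, 1.73, -0.0] [-0.07, -0.16, 0.12]
1.1 [0.4633 0.0904 0.067 ] [-1.26, 2.96, -0.01] [-0.07, -0.16, 0.12]
0.95 [0.4741 0.0973 0.067 ] [-1.42, 4.22, -0.01] [-0.07, -0.16, 0.12]
0.8 [0.4836 0.1057 0.067 ] [-1.4, 5.49, -0.01] [-0.07, -0.16, 0.12]
```

View pics/k4.png

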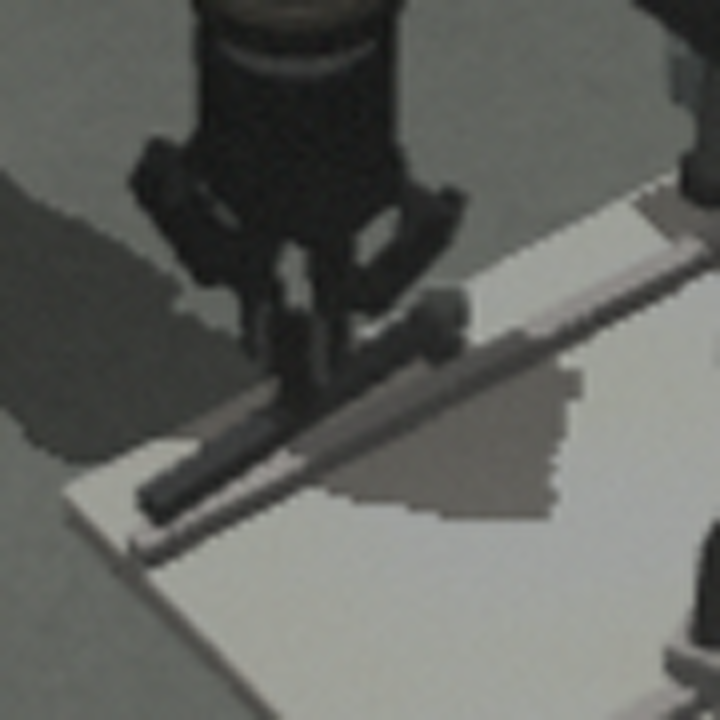

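Knob gripped; its measured radius is 84.8 mm against the listed 85. Closing the keeper along the arc, turning the gripper with it.

```bash
cat >> arc.py <<'E'
def karc2(angs,z,a0,yaw0):
    fx=np.load('fx.npy')
    for a in angs:
        p=body(fx,(-.118+.085*np.cos(a),-.045-.085*np.sin(a),z))[0]
        d,rv=delta(p,yaw0+(a0-a)); print(a,d.tolist(),rv.tolist())
E
python3 - <<'E'
from arc import *
karc2([1.4,1.3,1.2,1.1,1.0],.067,1.481,np.radians(40.1))
E
```

```text
1.4 [-0.38, 0.57, 0.0] [-0.06, -0.16, -4.62]
1.3 [-0.75, 1.34, -0.0] [-0.05, -0.17, -10.35]
1.2 [-1.04, 2.13, -0.0] [-0.04, -0.17, -16.08]
1.1 [-1.26, 2.96, -0.0] [-0.03, -0.17, -21.81]
1.0 [-1.39, 3.8, -0.01] [-0.03, -0.17, -27.54]
```

Request:
jog_arm(rows=[{"xyz":[-0.4,0.6,0],"delta_rot":[0,0,-4.6],"fingers":1},{"xyz":[-0.75,1.35,0],"delta_rot":[0,0,-10.4],"fingers":1},{"xyz":[-1.05,2.15,0],"delta_rot":[0,0,-16],"fingers":1},{"xyz":[-1.25,2.95,0],"delta_rot":[0,0,-21.8],"fingers":1},{"xyz":[-1.4,3.8,0],"delta_rot":[0,0,-27.5],"fingers":1}])

```text
clock: 34.48
tcp_pos: [0.4703, 0.0956, 0.0671]
orientation: [-0.601, -3.08, -0.002]
contact_force: [-3.2, 3.7, 0.9]
grip_width: 0.015
```

Run:
```python
from arc import *
state()
karc2([.95,.85,.75,.65,.55],.067,1.481,np.radians(40.1))
```

```text
t 34.48 tcp [0.4703 0.0956 0.0671] tilt 0.23 yjaw 67.9 F [-3.2  3.7  0.9] w 0.015 j [ 0.3   0.52 -0.78  2.1   0.54  0.73  0.36]
0.95 [-0.28, 0.3, 0.01] [0.05, -0.23, -2.6]
0.85 [-0.68, 1.05, 0.01] [0.06, -0.23, -8.33]
0.75 [-1.01, 1.83, 0.01] [0.07, -0.22, -14.06]
0.65 [-1.25, 2.65, 0.01] [0.08, -0.22, -19.79]
0.55 [-1.41, 3.48, 0.01] [0.09, -0.22, -25.52]
```

Request:
jog_arm(rows=[{"xyz":[-0.3,0.35,0],"delta_rot":[0,0,-2.6],"fingers":1},{"xyz":[-0.7,1.05,0],"delta_rot":[0,0,-8.3],"fingers":1},{"xyz":[-1,1.85,0],"delta_rot":[0,0,-14],"fingers":1},{"xyz":[-1.25,2.65,0],"delta_rot":[0,0,-19.8],"fingers":1},{"xyz":[-1.4,3.5,0],"delta_rot":[0,0,-25.5],"fingers":1}])

```text
clock: 34.9
tcp_pos: [0.4952, 0.1236, 0.0671]
orientation: [0.102, -3.134, -0.004]
contact_force: [-6.8, 0.8, 2.9]
grip_width: 0.0149
```

Run:
```python
from arc import *
state()
karc2([.5,.4,.3,.2,.1],.067,1.481,np.radians(40.1))
```

```text
t 34.9 tcp [0.4952 0.1236 0.0671] tilt 0.34 yjaw 93.7 F [-6.8  0.8  2.9] w 0.0149 j [ 0.32  0.6  -0.87  2.03  0.63  0.81  0.71]
0.5 [-0.34, 0.25, 0.01] [0.16, -0.3, -2.57]
0.4 [-0.74, 1.0, 0.01] [0.18, -0.29, -8.3]
0.3 [-1.07, 1.78, 0.01] [0.19, -0.29, -14.02]
0.2 [-1.31, 2.6, 0.01] [0.21, -0.28, -19.75]
0.1 [-1.47, 3.43, 0.01] [0.22, -0.27, -25.48]
```

Request:
jog_arm(rows=[{"xyz":[-0.25,0.3,0],"delta_rot":[0,0,-2.6],"fingers":1},{"xyz":[-0.65,1,0],"delta_rot":[0,0,-8.3],"fingers":1},{"xyz":[-0.95,1.8,0],"delta_rot":[0,0,-14],"fingers":1},{"xyz":[-1.2,2.6,0],"delta_rot":[0,0,-19.7],"fingers":1},{"xyz":[-1.35,3.4,0],"delta_rot":[0,0,-25.4],"fingers":1}])

```text
clock: 35.32
tcp_pos: [0.5054, 0.1587, 0.0671]
orientation: [0.796, -3.032, -0.006]
contact_force: [-4.8, -0.8, 2.5]
grip_width: 0.0158
```

Run:
```python
from arc import *
s=imaging.grab_frame('scene'); draw('scene',s,[],(290,180),50,8,'k5.png')
state()
karc2([.05,0,-.05,-.1],.067,1.481,np.radians(40.1))
```

```text
t 35.37 tcp [0.5055 0.1605 0.0672] tilt 0.44 yjaw 119.9 F [-2.   1.2 -1.4] w 0.0151 j [ 0.31  0.67 -0.96  1.98  0.71  0.88  1.05]
0.05 [-0.34, 0.1, 0.02] [0.37, -0.24, -2.24]
0 [-0.55, 0.47, 0.02] [0.38, -0.23, -5.1]
-0.05 [-0.74, 0.85, 0.02] [0.38, -0.22, -7.97]
-0.1 [-0.92, 1.24, 0.02] [0.39, -0.21, -10.83]
```

View pics/k5.png

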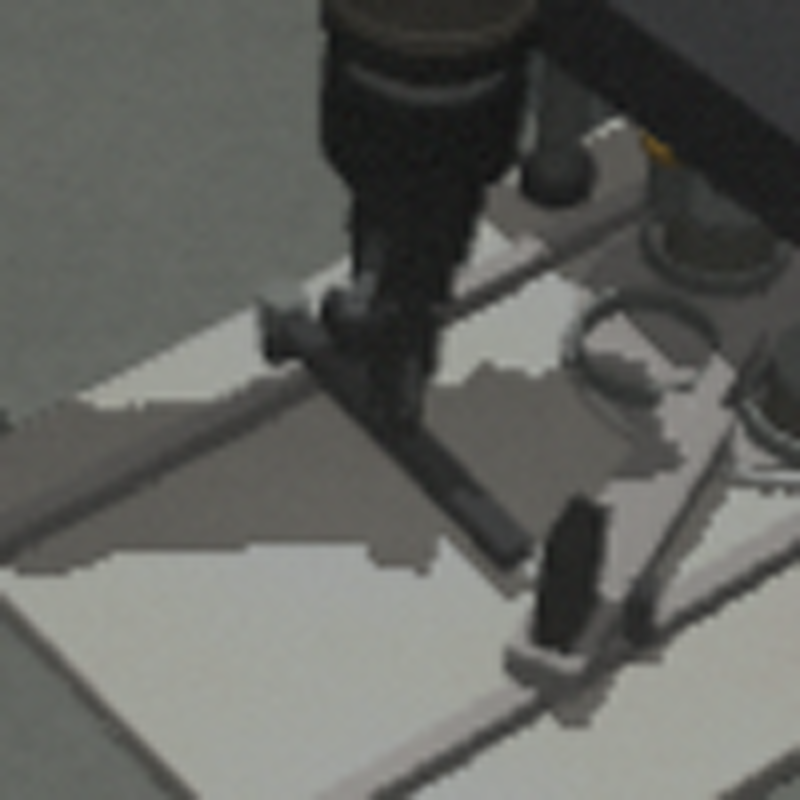

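Request:
jog_arm(rows=[{"xyz":[-0.15,0.25,0],"delta_rot":[0,0,-1.5],"fingers":1},{"xyz":[-0.3,0.5,0],"delta_rot":[0,0,-3],"fingers":1},{"xyz":[-0.4,0.7,0],"delta_rot":[0,0,-4.5],"fingers":1},{"xyz":[-0.5,0.85,0],"delta_rot":[0,0,-5],"fingers":1},{"xyz":[-0.6,0.95,0],"delta_rot":[0,0,-5],"fingers":1}])

```text
clock: 35.78
tcp_pos: [0.5058, 0.1655, 0.0669]
orientation: [0.93, -2.989, 0.007]
contact_force: [-5.5, -19.0, 15.6]
grip_width: 0.0152
```

Run:
```python
from arc import *
state()
```

```text
t 35.78 tcp [0.5058 0.1655 0.0669] tilt 0.69 yjaw 124.6 F [ -5.5 -19.   15.6] w 0.0152 j [ 0.3   0.68 -0.97  1.97  0.73  0.9   1.11]
```

The keeper is against its stop, with 19 N reaction. Releasing.

Request:
jog_arm(rows=[{"xyz":[0,0.1,0],"delta_rot":[0,0,0],"fingers":1},{"xyz":[0,0.1,0],"delta_rot":[0,0,0],"fingers":0.85},{"xyz":[0,0,0],"delta_rot":[0,0,0],"fingers":0.7},{"xyz":[0,0,0],"delta_rot":[0,0,0],"fingers":0.6},{"xyz":[0,0,0],"delta_rot":[0,0,0],"fingers":0.5}])

```text
clock: 36.2
tcp_pos: [0.5058, 0.166, 0.0669]
orientation: [0.93, -2.99, 0.006]
contact_force: [-0.1, -0.6, 0.1]
grip_width: 0.0425
```

Request:
jog_arm(rows=[{"xyz":[0,0,-2],"delta_rot":[0,0,0],"fingers":0.5},{"xyz":[0,0,-4.5],"delta_rot":[0,0,0],"fingers":0.5},{"xyz":[0,0,-7],"delta_rot":[0,0,0],"fingers":0.5},{"xyz":[0,0,-9.5],"delta_rot":[0,0,0],"fingers":0.5},{"xyz":[0,-3,-12],"delta_rot":[0,0,0],"fingers":0.5}])

```text
clock: 36.62
tcp_pos: [0.5207, 0.148, 0.1889]
orientation: [0.945, -2.986, 0.0]
contact_force: [1.0, 0.8, 0.9]
grip_width: 0.0427
```

Run:
```python
from arc import *
s=imaging.grab_frame('scene'); tt=imaging.grab_frame('top'); fx=np.load('fx.npy')
L=[(body(fx,rect(-.118,.047,-.052,-.038,.048)),(0,255,255))]+lines(fx,(.5369,.3331,.4645))[6:]
draw('scene',s,L,(300,185),50,8,'m1.png');draw('top',tt,L,(210,200),50,8,'m2.png')
state(); show((.5398+.138+.19*.0245,.2131-.19+.138*.0245,.15),0)
print(body(fx,(.138,-.19,.04)))
```

```text
t 36.72 tcp [0.5283 0.1402 0.1903] tilt 0.37 yjaw 124.3 F [ 0.3 -0.3 -0.3] w 0.043 j [ 0.46  0.55 -1.11  1.85  0.55  1.1   1.31]
jog cm [-6.36, -18.06, 4.06] rot [-0.04, -0.38, -55.73] |t 36.72 j7 1.31
[[0.68241312 0.02653768 0.04      ]]
```

View pics/m1.png

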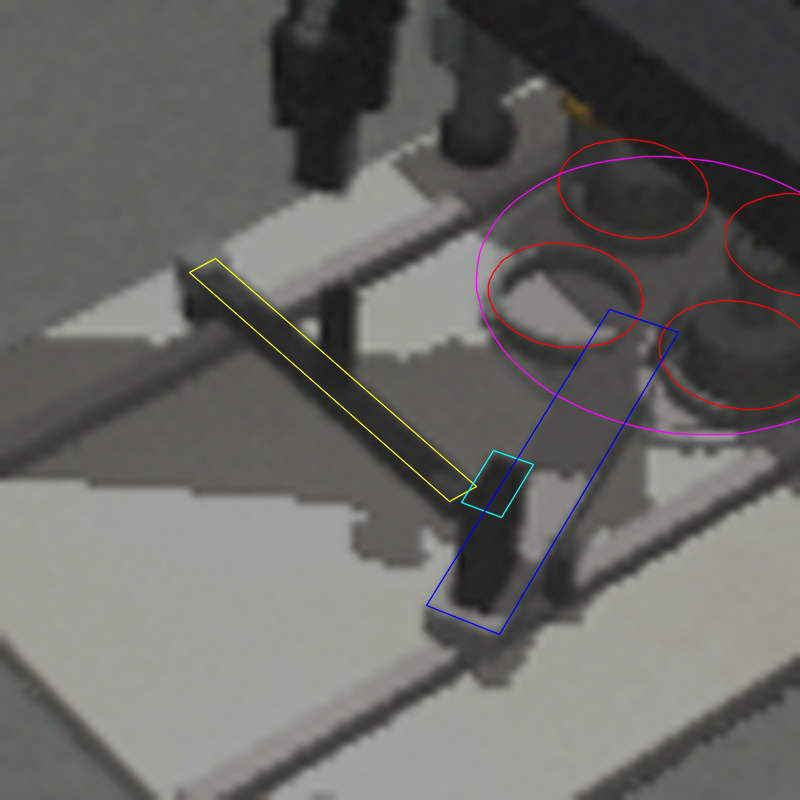

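View pics/m2.png

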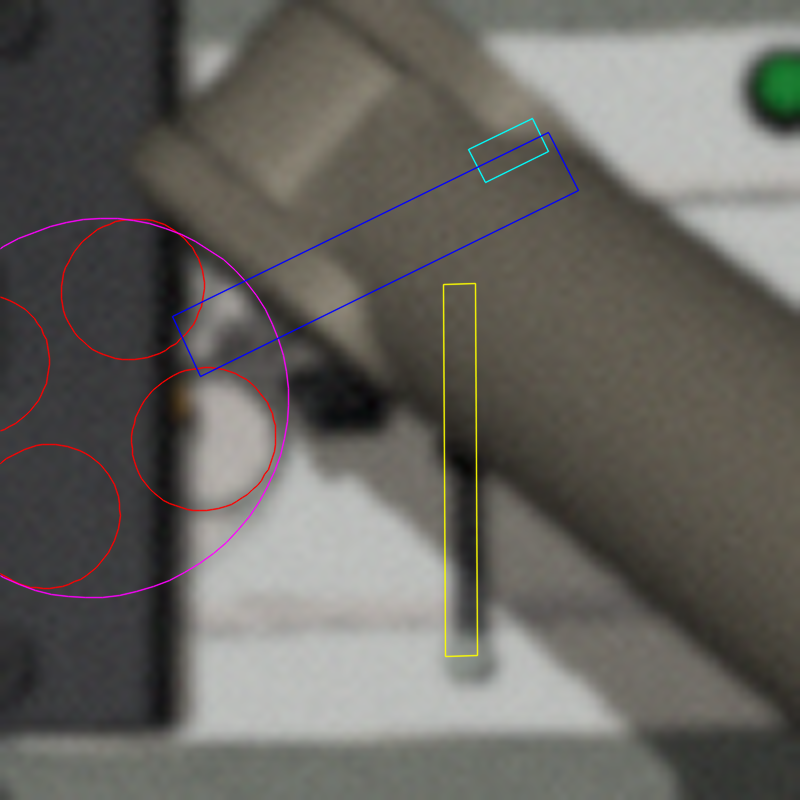

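The keeper lies along frame x, parallel to the overlay, so it's closed. Next is the button position and height.

Run:
```python
from arc import *
I={n:cv2.imread(f'pics/{n}0.png') for n in ('top','scene')}
px={}
for n in I:
    b=I[n].astype(int); m=((b[:,:,1]-np.maximum(b[:,:,0],b[:,:,2]))>25).astype(np.uint8)
    k,l,st,ce=cv2.connectedComponentsWithStats(m); i=1+np.argmax(st[1:,4]); px[n]=ce[i]; print(n,ce[i],st[i])
print(tri(px['top'],px['scene']))
for z in (.03,.04,.05,.06): print(z,at('scene',px['scene'],z)[0].round(4),at('top',px['top'],z)[0].round(4))
s=imaging.grab_frame('scene'); draw('scene',s,[],(290,238),20,16,'n1.png')
show((.682,.027,.15),np.radians(60))
```

```text
top [257.93181818 160.04545455] [255 157   7   7  44]
scene [290.38636364 238.11363636] [287 235   8   7  44]
(array([0.68200381, 0.02557429, 0.03990146]), np.float64(0.5306982339052979))
0.03 [0.6768 0.0322 0.03  ] [0.6835 0.0239 0.03  ]
0.04 [0.6826 0.0269 0.04  ] [0.6808 0.0237 0.04  ]
0.05 [0.6884 0.0216 0.05  ] [0.678  0.0234 0.05  ]
0.06 [0.6942 0.0163 0.06  ] [0.6753 0.0231 0.06  ]
jog cm [-6.47, -18.2, 3.83] rot [-0.34, -0.34, 64.32] |t 36.77 j7 1.31
```

View pics/n1.png

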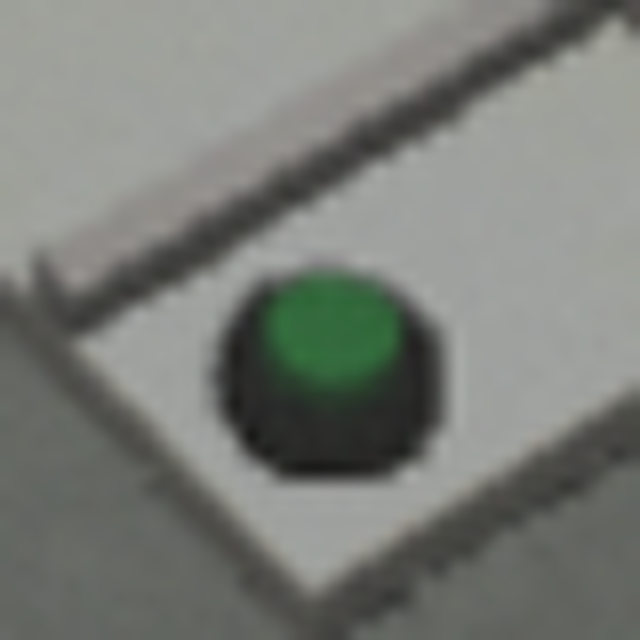

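Request:
jog_arm(rows=[{"xyz":[-1,-3.5,0],"delta_rot":[0,0,7],"fingers":1},{"xyz":[-2,-7,0],"delta_rot":[0,0,14],"fingers":1},{"xyz":[-3.5,-10.5,0.5],"delta_rot":[0,0,21],"fingers":1},{"xyz":[-5,-14,1],"delta_rot":[0,0,28],"fingers":1},{"xyz":[-6.5,-17.5,2],"delta_rot":[0,0,35],"fingers":1}])

```text
clock: 37.18
tcp_pos: [0.6796, 0.0328, 0.1678]
orientation: [-0.027, -3.136, 0.009]
contact_force: [1.0, 0.5, 0.0]
grip_width: 0.0002
```

Run:
```python
from arc import *
state(); show((.682,.026,.09),np.radians(60))
```

```text
t 37.18 tcp [0.6796 0.0328 0.1678] tilt 0.45 yjaw 89.0 F [1.  0.5 0. ] w 0.0002 j [ 0.41  0.7  -0.85  1.55  0.56  1.16  1.  ]
jog cm [-0.29, -0.63, 7.78] rot [-0.41, -0.2, 29.03] |t 37.18 j7 1.0
```

Request:
jog_arm(rows=[{"xyz":[-0.2,-0.6,2],"delta_rot":[-0.4,0,0],"fingers":1},{"xyz":[-0.2,-0.6,4],"delta_rot":[-0.4,0,0],"fingers":1},{"xyz":[-0.2,-0.6,6],"delta_rot":[-0.4,0,0],"fingers":1},{"xyz":[-0.2,-0.6,8.5],"delta_rot":[-0.4,0,0],"fingers":1},{"xyz":[-0.2,-0.6,10],"delta_rot":[-0.4,0,0],"fingers":1}])

```text
clock: 37.6
tcp_pos: [0.6789, 0.0269, 0.064]
orientation: [-0.025, -3.132, -0.002]
contact_force: [-0.5, -0.4, -1.2]
grip_width: -0.0
```

Run:
```python
from arc import *
s=imaging.grab_frame('scene'); draw('scene',s,[],(290,225),30,12,'n2.png')
state(); show((.682,.026,.042),np.radians(90))
```

```text
t 37.65 tcp [0.6775 0.0263 0.0616] tilt 0.74 yjaw 89.1 F [-0.2  0.4 -1.5] w 0.0003 j [ 0.39  0.81 -0.79  1.62  0.65  1.01  0.94]
jog cm [-0.48, -0.03, 1.95] rot [0.03, -0.74, -0.89] |t 37.65 j7 0.94
```

View pics/n2.png

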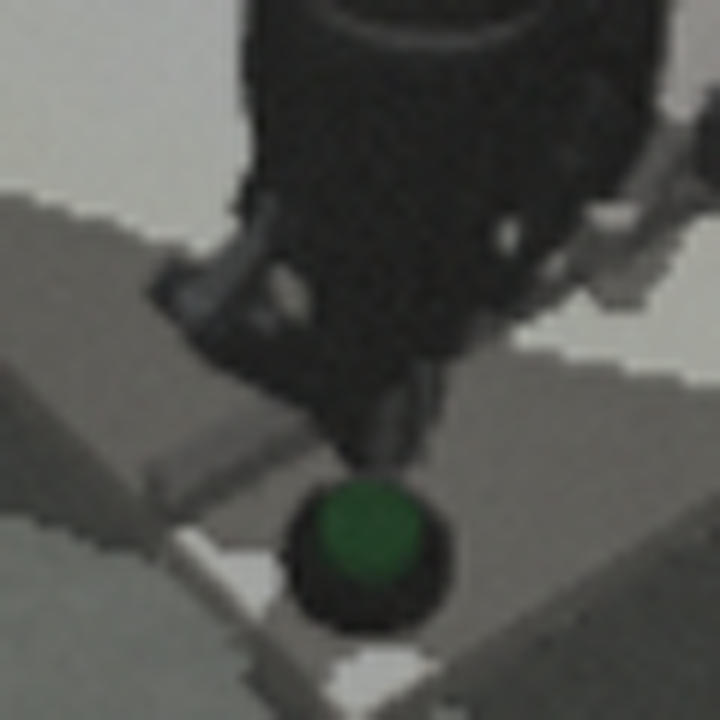

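Request:
jog_arm(rows=[{"xyz":[-0.4,0,0.4],"delta_rot":[0,-0.5,0],"fingers":1},{"xyz":[-0.5,0,0.9],"delta_rot":[0,-0.7,0],"fingers":1},{"xyz":[-0.5,0,1.3],"delta_rot":[0,-0.7,0],"fingers":1},{"xyz":[-0.5,0,1.6],"delta_rot":[0,-0.7,0],"fingers":1},{"xyz":[-0.5,0,1.6],"delta_rot":[0,-0.7,0],"fingers":1}])

```text
clock: 38.07
tcp_pos: [0.6824, 0.0263, 0.0457]
orientation: [-0.025, -3.141, -0.001]
contact_force: [-0.1, 0.7, 0.4]
grip_width: -0.0
```

Request:
jog_arm(rows=[{"xyz":[0,0,0.2],"delta_rot":[0,0,0],"fingers":1},{"xyz":[0,0,0.4],"delta_rot":[0,0,0],"fingers":1},{"xyz":[0,0,0.6],"delta_rot":[0,0,0],"fingers":1},{"xyz":[0,0,0.7],"delta_rot":[0,0,0],"fingers":1},{"xyz":[0,0,0.7],"delta_rot":[0,0,0],"fingers":1}])

```text
clock: 38.48
tcp_pos: [0.6829, 0.0263, 0.0391]
orientation: [0.025, 3.141, 0.001]
contact_force: [0.5, -0.6, 2.6]
grip_width: -0.0004
```

Request:
jog_arm(rows=[{"xyz":[0,0,0.1],"delta_rot":[0,0,0],"fingers":1},{"xyz":[0,0,0.2],"delta_rot":[0,0,0],"fingers":1},{"xyz":[0,0,0.3],"delta_rot":[0,0,0],"fingers":1},{"xyz":[0,0,0.4],"delta_rot":[0,0,0],"fingers":1},{"xyz":[0,0,0.4],"delta_rot":[0,0,0],"fingers":1}])

```text
clock: 38.9
tcp_pos: [0.683, 0.0264, 0.0361]
orientation: [0.025, 3.141, 0.0]
contact_force: [-2.4, -1.3, 9.8]
grip_width: 0.0004
```

Run:
```python
from arc import *
s=imaging.grab_frame('scene'); draw('scene',s,[],(290,225),30,12,'n3.png')
state()
```

```text
t 38.95 tcp [0.683  0.0264 0.0361] tilt 0.06 yjaw 89.1 F [-2.5 -1.6 10.2] w 0.0002 j [ 0.37  0.84 -0.77  1.63  0.68  0.96  0.92]
```

View pics/n3.png

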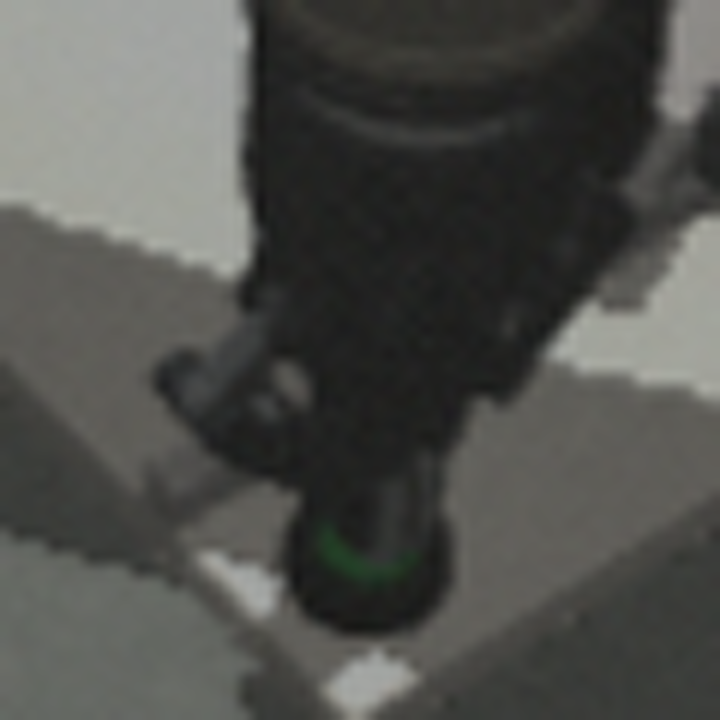

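The reaction is 10 N, well over the 4 N spring force, with about 6 mm of travel, so the button is bottomed. One slightly firmer press to be sure, then I'll retract.

Request:
jog_arm(rows=[{"xyz":[0,0,0.15],"delta_rot":[0,0,0],"fingers":1},{"xyz":[0,0,0.3],"delta_rot":[0,0,0],"fingers":1},{"xyz":[0,0,0.4],"delta_rot":[0,0,0],"fingers":1},{"xyz":[0,0,0.4],"delta_rot":[0,0,0],"fingers":1},{"xyz":[0,0,0.4],"delta_rot":[0,0,0],"fingers":1}])

```text
clock: 39.37
tcp_pos: [0.6832, 0.0265, 0.0357]
orientation: [0.025, 3.14, -0.003]
contact_force: [-11.2, -3.5, 27.5]
grip_width: 0.0002
```

Request:
jog_arm(rows=[{"xyz":[0,0,-1],"delta_rot":[0,0,0],"fingers":1},{"xyz":[0,0,-4],"delta_rot":[0,0,0],"fingers":1},{"xyz":[0,0,-8],"delta_rot":[0,0,0],"fingers":1},{"xyz":[0,-2,-12],"delta_rot":[0,0,0],"fingers":1},{"xyz":[0,-4,-16],"delta_rot":[0,0,0],"fingers":1}])

```text
clock: 39.78
tcp_pos: [0.6817, -0.0091, 0.1917]
orientation: [0.02, 3.141, -0.001]
contact_force: [2.1, -0.4, 0.7]
grip_width: -0.0002
```

Request:
jog_arm(rows=[{"xyz":[0,-4,0],"delta_rot":[0,0,0],"fingers":1},{"xyz":[0,-8,0],"delta_rot":[0,0,0],"fingers":1},{"xyz":[1,-12,0],"delta_rot":[0,0,0],"fingers":1},{"xyz":[2,-15,0],"delta_rot":[0,0,0],"fingers":1},{"xyz":[3,-17,0],"delta_rot":[0,0,0],"fingers":1}])

```text
clock: 40.2
tcp_pos: [0.6483, -0.184, 0.1908]
orientation: [-0.028, -3.141, 0.004]
contact_force: [-0.3, -0.3, -1.1]
grip_width: -0.0001
```

Run:
```python
from arc import *
s=imaging.grab_frame('scene'); tt=imaging.grab_frame('top'); fx=np.load('fx.npy')
cv2.imwrite('pics/z0.png',s)
draw('scene',s,[],(310,185),50,8,'z1.png');draw('top',tt,[],(210,200),50,8,'z2.png')
state()
```

```text
t 40.3 tcp [ 0.6473 -0.1854  0.1905] tilt 0.23 yjaw 88.8 F [ 0.8 -0.8 -0.3] w -0.0001 j [ 0.75  0.66 -0.86  1.55  0.53  1.18  1.33]
```

View pics/z1.png

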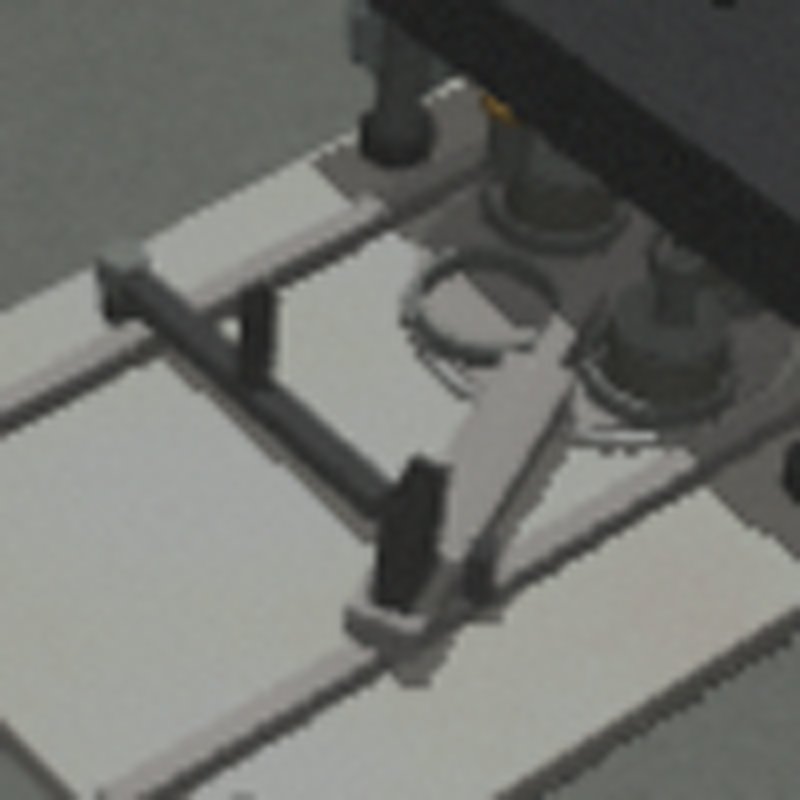

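View pics/z2.png

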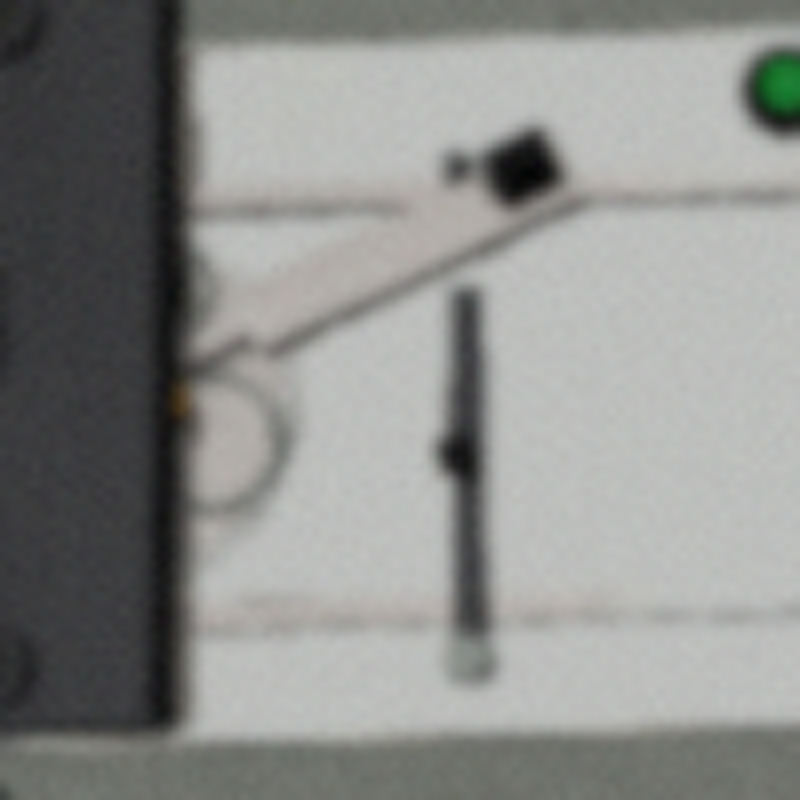

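View pics/z0.png

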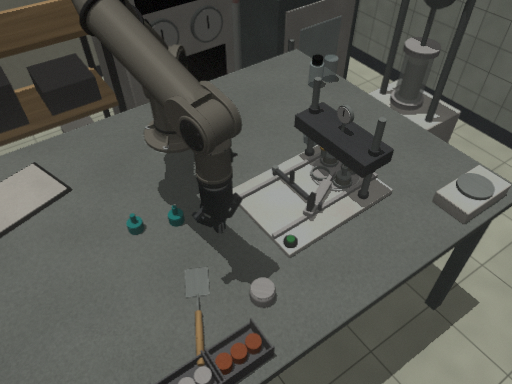

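Run:
```python
from arc import *
fx=np.load('fx.npy'); 
s=imaging.grab_frame('scene'); tt=imaging.grab_frame('top')
for dx,dy in ((0,0),):
    for nm,f in (('A',fx),('B',fx-[0,.0018,0])):
        c=body(f,(0,.12,0))[0]; q=(c[0],c[1],f[2]+.44)
        K=[(body(q,rect(-.008,.008,-.23,-.2,.11)),(255,255,0)),(body(q,rect(-.015,.015,-.235,-.05,.054)),(255,0,0)),(body(f,rect(-.118,.047,-.052,-.038,.048)),(0,255,255)),(body(q,circ((-.038,-.038),.032,.042)),(0,0,255))]
        draw('scene',s,K,(305,195),38,10,f'y{nm}.png'); draw('top',tt,K,(215,198),38,10,f't{nm}.png')
```

```text
(no output)
```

View pics/yB.png

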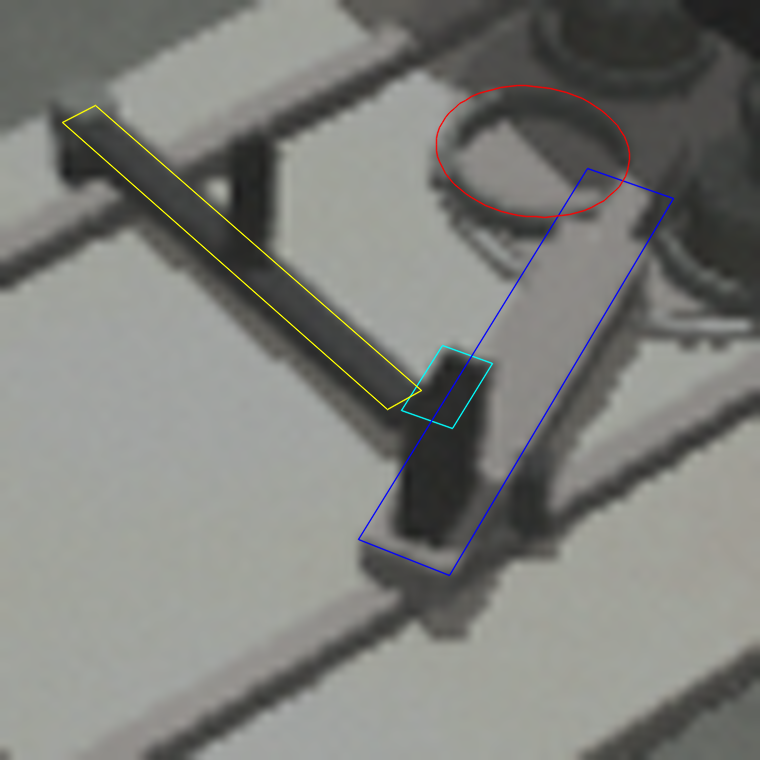

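View pics/tB.png

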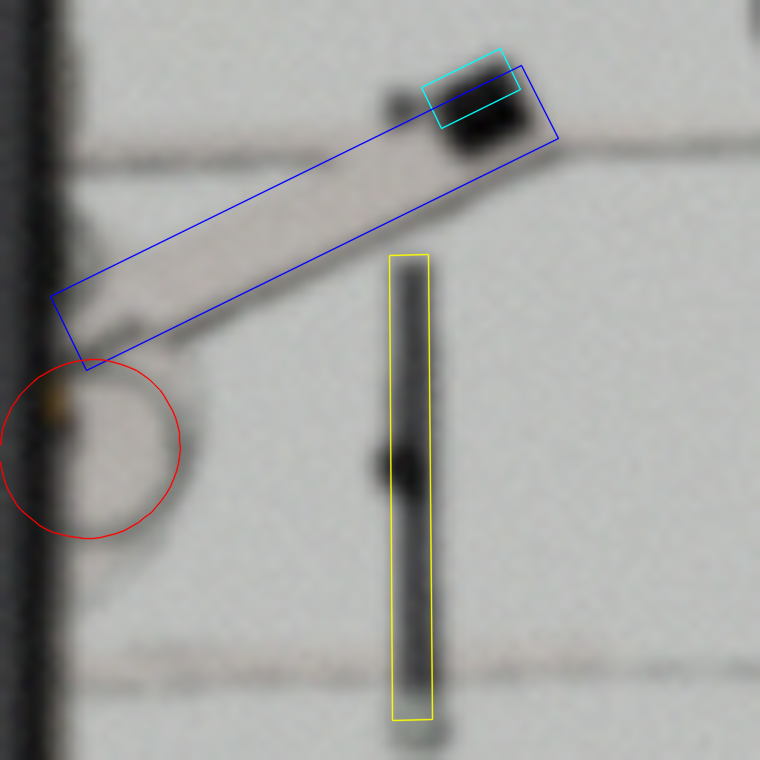

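The tongue lies against the pin at the predicted angle, the keeper is parallel to frame x at its stop, the rings match the home pose, and the arm is clear. Handing in.

Run:
```python
from h import *
print(r.hand_in()); state()
```

```text
the job is handed in; nothing more can be done
None
the job is handed in; nothing more can be done
```

I've set up the load frame, started its test and handed the job in at about 40 s of the 210 s allowed. `hand_in` gives no verdict.

- **Specimens:** the three grey ones on the bench stand in rings 1, 2 and 4. Each went down to the seated height with no sign of contact with the rim. I left the two turquoise look-alikes alone.
- **Carriage:** I pushed it in until it met the back stop (13 N). Then I swung the handle against the stop pin (about 21 N sideways), about 1 mm from where I expected it.
- **Keeper:** I swung it closed until it met its stop (19 N), and it stayed there after I let go.
- **Start button:** I pressed it last, about 6 mm down, to 27.5 N. That is well past the 4 N spring, so it was fully down.

**Last checks:** the final pictures show the tongue beside the pin, the keeper across the channel and the arm clear. The bottle, tin and spatula look untouched. Two of the three specimens can be seen in their rings; the third is hidden under the crosshead.

**Disagreements:**
- The two cameras differed by up to about 5 mm. I relied on the scene camera, which matched where the gripper met the first specimen.
- My computed frame position seems to be off by 1–2 mm, because the carriage and the keeper were both shifted by that much from where I drew them.

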